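# File slide boxes on end in the two-row rack and latch it

### The job

Stand every slide box that lies on the bench on end, on its short narrow edge, in the steel rack: the short boxes in the front row next to the hinged rail, the long boxes in the back row against the tall back wall. When all of them stand upright in their rows, swing the open front rail up until it is fully closed, and only then turn the turnbutton on the post all the way round so that it lies across in front of the rail.

Things in the scene. Friction and masses are not known exactly. Their poses are not given: they have to be found in the camera images.
- short1: grey plastic slide box with a seam, a paper label and a small dark clasp, 80 mm long (its x axis), 50 mm wide (y), 24 mm thick (z), about 90 g; origin at its centre. Lies flat on the bench at the start. Either end may be up. May be absent (None).
- short2: grey plastic slide box with a seam, a paper label and a small dark clasp, 80 mm long (its x axis), 50 mm wide (y), 24 mm thick (z), about 90 g; origin at its centre. Lies flat on the bench at the start. Either end may be up. May be absent (None).
- short3: grey plastic slide box with a seam, a paper label and a small dark clasp, 80 mm long (its x axis), 50 mm wide (y), 24 mm thick (z), about 90 g; origin at its centre. Lies flat on the bench at the start. Either end may be up. May be absent (None).
- long1: grey plastic slide box with a seam, a paper label and a small dark clasp, 120 mm long (its x axis), 50 mm wide (y), 24 mm thick (z), about 120 g; origin at its centre. Lies flat on the bench at the start. Either end may be up. May be absent (None).
- long2: grey plastic slide box with a seam, a paper label and a small dark clasp, 120 mm long (its x axis), 50 mm wide (y), 24 mm thick (z), about 120 g; origin at its centre. Lies flat on the bench at the start. Either end may be up. May be absent (None).
- rack: fixed steel rack, 252 mm along its y, 86 mm deep along its x, z up; origin at the centre of its underside; its front (-x) looks across towards the robot's right, its y points back to the robot. Two grooves along y. Walls (height over bench): front lip (x -43 to -37) 30, middle (x -5 to 5) 59, back (x 37 to 43) 89, ends (y = +-123) 46 rising to 88 at the back, dividers (y = +-43, 22 thick) 40.
- front_row (a point): centre of the front groove's floor (rack x = -21 mm, y = 0, z = 6): the row for short boxes. The groove is 32 mm wide in rack x and split by two dividers into three open bays 64 to 66 mm long in rack y, centred at y = -87, 0 and +87 mm, one box each, its faces to front and back. Axes as the rack's.
- back_row (a point): centre of the back groove's floor (rack x = +21 mm, y = 0, z = 6): the row for long boxes, same size as the front groove. Axes as the rack's.
- rail (a joint): angle (rad) of the front rail: 0 = upright, fully closed in front of the front row; grows (to 1.3) as it leans out to the front (-x of the rack). Stiff hinge: stays where it is left. The hinge line runs along the rack's y at rack x = -50, z = 10 mm.
- rail_bar (a point): middle of the rail's round top bar, 10 mm thick, 252 mm long along the rack's y, 45 mm from the hinge line; carried by two thin struts at its ends, open between them. It can be pushed from the front or pinched.
- turnbutton (a joint): angle (rad) of the turnbutton: 0 = its arm lies along the rack's -y, across in front of the closed rail (secured); pi/2 = it points to the rack's front (-x); range 0 to 2.2. Stiff: stays where it is left. Vertical pivot on a 16 mm post at rack x = -64, y = +150 mm; flat arm 8 mm thick, its underside 51 mm above the bench.
- turnbutton_pin (a point): middle of the free part of the turnbutton's upright finger pin, 12 mm thick, standing 59 to 87 mm above the bench, 66 mm from the pivot; this point is 73 mm above the bench.

How it is judged (in metres and radians):
On the way, in this order (a step that is already met when the one before it is completed fails the run):
1. every box stands on end in the row for its length (angle between the x axis of each of short1, short2, short3, long1, long2 and the z axis of rack, either way round below 0.22 rad and x of short1 in the frame of rack between -0.032 and -0.01 m and y of short1 in the frame of rack between -0.105 and 0.105 m and z of short1 in the frame of rack between 0.041 and 0.052 m and x of short2 in the frame of rack between -0.032 and -0.01 m and y of short2 in the frame of rack between -0.105 and 0.105 m and z of short2 in the frame of rack between 0.041 and 0.052 m and x of short3 in the frame of rack between -0.032 and -0.01 m and y of short3 in the frame of rack between -0.105 and 0.105 m and z of short3 in the frame of rack between 0.041 and 0.052 m and x of long1 in the frame of rack between 0.01 and 0.032 m and y of long1 in the frame of rack between -0.105 and 0.105 m and z of long1 in the frame of rack between 0.061 and 0.072 m and x of long2 in the frame of rack between 0.01 and 0.032 m and y of long2 in the frame of rack between -0.105 and 0.105 m and z of long2 in the frame of rack between 0.061 and 0.072 m), for 0.2 s.
2. the rail is closed (value of joint rail below 0.12 rad), for 0.2 s.
3. the turnbutton is across in front of the rail (value of joint turnbutton below 0.15 rad), for 0.2 s.
At the end, for the whole second after the job is handed in: Every box present stands on its row's floor (short in front, long behind), within 0.22 rad of upright, centre within 11 mm of the row's centre line and 105 mm of the rack's middle, at rest; rail within 0.12 rad of closed, turnbutton within 0.15 rad of across (all of step 1 and linear speed of each of short1, short2, short3, long1, long2 below 0.02 m/s and value of joint rail below 0.12 rad and value of joint turnbutton below 0.15 rad); the robot touches nothing.
Of short1, short2, short3, long1, long2 only 4 to 5 are there at a start; the rules pass over those that are not, and their reading is None.
At some moment in a run one of short1, short2, short3, long1, long2 may be knocked a few centimetres aside while the robot is not near it.
It also fails if it takes over 210 s, if anything falls off the work surface, if the arm or the gripper's body presses on something with over 40 N, if the wrist force passes 120 N, or if a joint passes its speed limit or range.

### The arm

A 6-joint arm with a two-finger parallel gripper is mounted at the origin on the work surface. World frame = base frame: x ahead of the robot, y to its left, z up, the work surface at z = 0. Lengths are in mm, angles in rad, forces in N, time in s.
With the tool pointing down it reaches from about 150 to 775 mm from the base axis. Payload 6.1 kg.
Tool frame: the origin (TCP) lies at the very end of the fingers, on their centre line; the grasp point (between the pads) lies grasp_offset behind it (grasp_offset is the distance from the TCP to the grasp point, in mm); z points along the fingers, x is the direction in which the jaws open and shut, and the axes are right-handed (so a half turn about z gives the same grasp; the last joint's range is limited). The gripper opens to 85 mm and grips with 20 to 120 N. Pads are 22 mm wide; open, the fingers measure 114 mm over their backs; the gripper's body (76 mm by 85 mm) begins 54 mm behind the grasp point. The pads swing forward as they close: fully open they stand 13 mm farther back than shut.
Start: joints at [1.12, 0.126, -0.04, 1.405, 0, 1.571], TCP at [228.726, 472.538, 231.295] pointing down, gripper open.
Joint ranges: [-2.72, 2.72], [-0.95, 1.95], [-1.27, 1.35], [-1.78, 2.02], [-1.46, 1.47], [-3.14, 3.14]. Speed limits (rad/s): [2.39, 2.39, 3.01, 3.14, 3.14, 3.14].

### API

Orientations are given as a unit quaternion [w, x, y, z].
In Python, from bench import * gives the robot as it stands. The module is installed in compiled form; this text tells all that it offers.
- The arm moves only by the tool servo_tool, never from a script. Its argument "motion" is a list of rows, each an object with "travel": the shift along the tool's x, y, z as a fraction of full scale, a list of three; "rotation": the turn, a rotation vector about the tool's x, y, z as a fraction of full scale, a list of three; "claw": the gripper command: -1 is fully open, 1 is shut, values between are in proportion. A call has 1 to 20 rows; each row is the pose to reach, as a shift and turn from the pose commanded when the call began, along the tool's axes at that moment; what a row does not reach only later rows make up. Full scale, the value 1, is 0.12 m for a shift and pi/2 rad for a turn. A row lasts 1/10 s, in which the tool goes at most 50 mm and 8.59 degrees, less where a joint would pass 70% of its speed; a pose out of reach is approached as far as the arm can. A call with a number of a shift or a turn outside -1 to 1 is refused whole. A call with a gripper value outside its range is refused whole. The fingers move at their own pace and stop on an object; the grip force is fixed at half the most. Time passes only in rows, so rows that repeat a pose let the fingers close. It gives the time, the measured TCP pose, the force and the opening at its end, in the units of the state.
- get_state(): the state, without advancing time (a new reading comes with each control period).
- get_image(name): name is "side" or "top" or "wrist"; returns the picture (420x560x3 uint8, blue, green, red); there is no depth.
- get_calibration(name): a dict with "vertical_fov" (degrees; the focal length in pixels is half the picture's height over the tangent of half this angle, whatever the lens; pixels are square), "cx", "cy" (the principal point, pixels), "position" and "attitude" of the camera in the world. Camera axes: x right, y up, looking along -z (the intrinsics and any distortion apply to the point x, -y, -z); pixel columns grow to the right and rows downward; lengths in mm; the calibration is good to about 2 mm. A picture is of the moment at which its call begins: read the wrist's pose just before it. get_calibration takes no time and is no camera call; for the wrist camera it gives the pose at the moment of the call.
- sign_off(): hands the job in, once; it reports no verdict.
The state is a dict: "t": time; "q": joint angles; "qd": joint speeds; "tau": joint torques, N m; "eef_pos": TCP position; "orientation": TCP orientation; "force": force on the tool from outside, world axes, zero at the start; "moment": the same for the moment, N m; "grip_width": finger opening in mm.
Only numpy, scipy, OpenCV 4.12 (cv2) and the standard library are available. Lean on these libraries where they do the work, as an engineer would, in place of code of your own. Each camera call takes 0.05 s, during which the arm holds its last target.

## Working session

There is one attempt and no reset: what is moved stays moved. The work goes in short steps, Python scripts to look and compute and a tool call to move; the robot and the scene stay as the last step left them, time stands still between calls to the robot, and variables do not carry over. Pictures are saved under pics/ and viewed, and the job is handed in when it is done.

Besides the shell and the picture viewer there is one more tool, called after "Request:" as name([rows], argument=value, ...), one row to a line, values as JSON. servo_tool: Moves the arm, as the interface text tells. Shift numbers are shares of 0.12 m and turn numbers shares of pi/2 rad, none past 1 either way. Its arguments: {"type":"object","properties":{"motion":{"type":"array"}},"required":["motion"]}

```bash
mkdir -p pics; python3 - <<'E'
from bench import *
import cv2
print(get_state())
for n in ["side","top","wrist"]:
    print(n,get_calibration(n))
    cv2.imwrite(f"pics/{n}0.png",get_image(n))
E
```

```text
{'t': 0.0, 'q': array([ 1.11999946e+00,  1.26386977e-01, -4.05903534e-02,  1.40540956e+00,
        8.34780413e-06,  1.57081352e+00]), 'qd': array([ 0.00021428, -0.00032687,  0.00139855, -0.00062386,  0.00070454,
        0.00135633]), 'tau': array([-2.51400954e-03, -4.35912681e+01,  3.52925527e+01,  1.71182683e-02,
        5.51823973e-06, -3.14414777e-06]), 'eef_pos': array([228.55529035, 472.19001584, 230.5328973 ]), 'orientation': array([ 4.18911002e-04,  8.47259553e-01,  5.31178517e-01, -6.76018635e-04]), 'force': array([ 0.18972864, -0.26888511, -0.52753098]), 'moment': array([ 0.00114543, -0.03002533, -0.02161009]), 'grip_width': 85.37509181923821}
side {'vertical_fov': 45.7937513669097, 'cx': 285.33166344779943, 'cy': 205.91680440971308, 'position': array([ 273.82956328, -703.98111362,  797.47554567]), 'attitude': array([ 0.91144156,  0.36287566, -0.06448092, -0.18285993])}
top {'vertical_fov': 47.47129635587035, 'cx': 277.8410156632002, 'cy': 205.75545547580464, 'position': array([ 329.64799898,  -56.2675371 , 1161.40809019]), 'attitude': array([-0.67768595, -0.06796423,  0.07438858,  0.72841537])}
wrist {'vertical_fov': 66.37606988229356, 'cx': 279.2848959543198, 'cy': 205.02075374491173, 'position': array([161.34718237, 505.63089806, 373.40568486]), 'attitude': array([ 0.83800176, -0.12549138, -0.0770283 ,  0.52542517])}
```

View pics/top0.png

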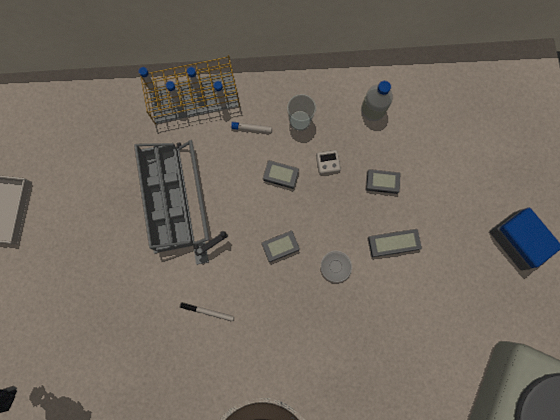

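View pics/side0.png

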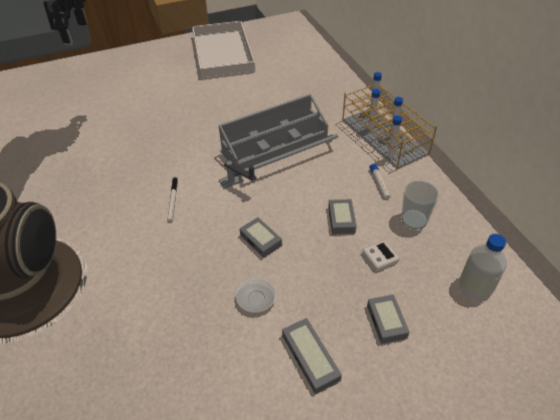

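View pics/wrist0.png

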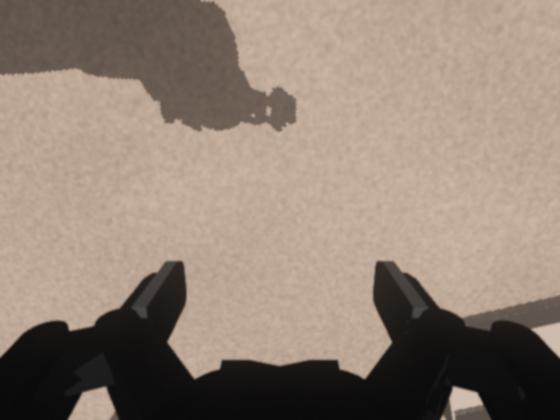

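```bash
cat > h.py <<'E'
from bench import *
import cv2, numpy as np
from scipy.spatial.transform import Rotation as R
def cal(n):
    c=get_calibration(n); f=210/np.tan(np.radians(c["vertical_fov"]/2))
    q=c["attitude"]; Rm=R.from_quat([q[1],q[2],q[3],q[0]]).as_matrix()
    return c,f,Rm
def px2pl(n,uv,z,C=None):
    c,f,Rm=C or cal(n); uv=np.atleast_2d(np.array(uv,float))
    d=np.c_[(uv[:,0]-c["cx"])/f,-(uv[:,1]-c["cy"])/f,-np.ones(len(uv))]@Rm.T
    s=(z-c["position"][2])/d[:,2]
    return c["position"]+d*s[:,None]
def pl2px(n,P,C=None):
    c,f,Rm=C or cal(n); p=(np.atleast_2d(P)-c["position"])@Rm
    return np.c_[c["cx"]+f*p[:,0]/-p[:,2],c["cy"]-f*p[:,1]/-p[:,2]]
def pose():
    s=get_state(); q=s["orientation"]
    return s,s["eef_pos"],R.from_quat([q[1],q[2],q[3],q[0]]).as_matrix()
def grab(n,name):
    im=get_image(n); cv2.imwrite(f"pics/{name}.png",im); return im
E
python3 - <<'E'
from h import *
im=cv2.imread("pics/top0.png")
print("base",pl2px("top",[[0,0,0]]))
z=cv2.resize(im[130:270,120:260],None,fx=4,fy=4,interpolation=cv2.INTER_CUBIC);cv2.imwrite("pics/rack_z.png",z)
z=cv2.resize(im[140:280,255:435],None,fx=4,fy=4,interpolation=cv2.INTER_CUBIC);cv2.imwrite("pics/box_z.png",z)
im=cv2.imread("pics/side0.png")
z=cv2.resize(im[80:200,205:355],None,fx=5,fy=5,interpolation=cv2.INTER_CUBIC);cv2.imwrite("pics/rack_zs.png",z)
E
```

```text
base [[262.49759583 454.98854593]]
```

View pics/rack_z.png

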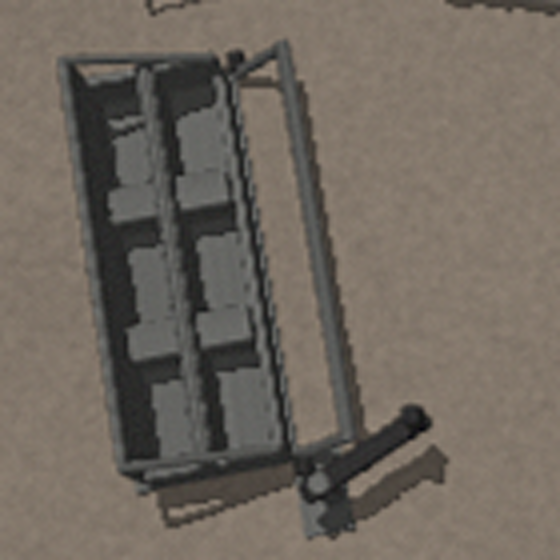

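View pics/box_z.png

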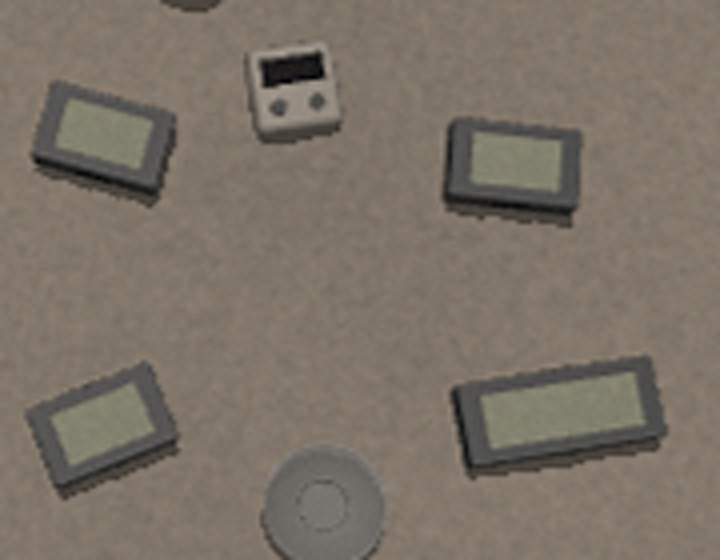

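View pics/rack_zs.png

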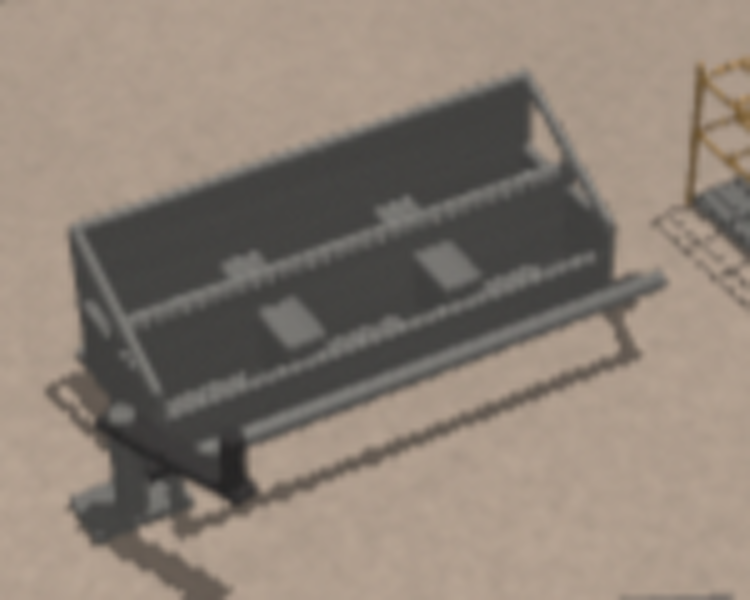

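```bash
python3 - <<'E'
from h import *
# back wall top corners (top view)
a=px2pl("top",[[62/4+120,59/4+130],[122/4+120,472/4+130]],89)
print("back top",a, np.linalg.norm(a[1]-a[0]))
m=px2pl("top",[[148/4+120,70/4+130],[202/4+120,460/4+130]],59); print("mid",m,np.linalg.norm(m[1]-m[0]))
l=px2pl("top",[[293/4+120,452/4+130]],30); print("lip",l)
p=px2pl("top",[[318/4+120,486/4+130],],60); print("post top",p)
pn=px2pl("top",[[416/4+120,415/4+130],],87); print("pin top",pn)
# side
s=px2pl("side",[[526/5+205,73/5+80],[75/5+205,230/5+80]],89);print("side back top",s,np.linalg.norm(s[1]-s[0]))
s=px2pl("side",[[237/5+205,432/5+80]],87);print("pin top side",s)
s=px2pl("side",[[120/5+205,412/5+80]],60);print("post top side",s)
# bar ends
for z in (20,30,40):
  print(z,"bar",px2pl("top",[[284/4+120,45/4+130],[350/4+120,435/4+130]],z).round(1).tolist(),px2pl("side",[[655/5+205,280/5+80],[205/5+205,447/5+80]],z).round(1).tolist())
# boxes
im=cv2.imread("pics/top0.png")
hsv=cv2.cvtColor(im,cv2.COLOR_BGR2HSV)
for (u,v) in [(281,174),(383,181),(281,247),(395,243)]:
    print(hsv[v,u], hsv[v-12:v+13:4,u].tolist())
E
```

```text
back top [[718.5501323  249.3080855   89.        ]
 [472.21720604 218.74840115  89.        ]] 248.22128205658726
mid [[718.73865727 206.17835099  59.        ]
 [479.84511887 180.12796172  59.        ]] 240.30968659503876
lip [[484.67893768 132.24810975  30.        ]]
post top [[459.82020954 113.59230645  60.        ]]
pin top [[492.92789776  52.41790455  87.        ]]
side back top [[717.65453295 242.14846681  89.        ]
 [474.78749204 210.60338394  89.        ]] 244.90710853965024
pin top side [[497.43578424  52.35047677  87.        ]]
post top side [[462.50343436 114.17491894  60.        ]]
20 bar [[742.8, 130.1, 20.0], [493.8, 99.4, 20.0]] [[746.0, 146.9, 20.0], [501.4, 119.8, 20.0]]
30 bar [[739.2, 128.5, 30.0], [492.4, 98.0, 30.0]] [[740.0, 135.9, 30.0], [498.5, 109.2, 30.0]]
40 bar [[735.6, 126.8, 40.0], [491.0, 96.6, 40.0]] [[733.9, 125.0, 40.0], [495.6, 98.6, 40.0]]
[ 26  39 130] [[14, 49, 141], [10, 9, 86], [26, 39, 132], [26, 39, 130], [28, 38, 129], [10, 8, 99], [16, 45, 73]]
[ 30  36 129] [[15, 46, 132], [170, 10, 79], [32, 38, 128], [30, 36, 129], [29, 40, 133], [0, 9, 86], [16, 44, 76]]
[ 30  34 127] [[12, 15, 85], [29, 40, 128], [29, 40, 134], [30, 34, 127], [27, 40, 134], [0, 5, 94], [11, 38, 74]]
[ 27  41 130] [[16, 50, 118], [20, 23, 98], [32, 39, 130], [27, 41, 130], [26, 41, 132], [20, 9, 81], [14, 42, 79]]
```

```bash
cat >> h.py <<'E'
def boxes(n,im=None,lab=False):
    if im is None: im=get_image(n)
    C=cal(n); hsv=cv2.cvtColor(im,cv2.COLOR_BGR2HSV)
    b,g,r=[im[...,i].astype(int) for i in range(3)]
    m=((hsv[...,0]>=22)&(hsv[...,0]<=40)&(hsv[...,1]>25)&(hsv[...,2]>95)).astype(np.uint8)
    m=cv2.morphologyEx(m,cv2.MORPH_OPEN,np.ones((3,3),np.uint8))
    out=[]
    for c in cv2.findContours(m,cv2.RETR_EXTERNAL,cv2.CHAIN_APPROX_NONE)[0]:
        if cv2.contourArea(c)<150: continue
        P=px2pl(n,c[:,0,:],24,C)[:,:2].astype(np.float32)
        (cx,cy),(w,h),a=cv2.minAreaRect(P)
        if w<h: w,h,a=h,w,a+90
        a=(a+90)%180-90
        out.append((round(cx,1),round(cy,1),round(w,1),round(h,1),round(a,1),c[:,0,:].mean(0).round().tolist()))
    return out
E
python3 - <<'E'
from h import *
for n in("top","side"):
    im=cv2.imread(f"pics/{n}0.png")
    for o in boxes(n,im): print(n,o)
E
```

```text
top (99.3, -606.2, 177.7, 105.3, -29.1, [522.0, 381.0])
top (464.7, -73.5, 54.6, 32.8, -71.5, [280.0, 246.0])
top (452.8, -349.1, 94.7, 32.6, -85.0, [395.0, 242.0])
top (607.7, -338.9, 53.8, 32.1, 79.3, [384.0, 180.0])
top (643.8, -87.4, 54.6, 32.2, 71.3, [280.0, 173.0])
side (451.7, -350.7, 95.5, 33.5, -85.1, [311.0, 352.0])
side (606.2, -341.2, 55.6, 33.6, 79.4, [388.0, 315.0])
side (803.3, -358.9, 58.1, 28.0, 32.3, [486.0, 287.0])
side (463.6, -75.7, 56.2, 34.3, -70.6, [260.0, 233.0])
side (642.2, -90.5, 55.5, 33.2, 69.6, [342.0, 212.0])
```

```bash
cat >> h.py <<'E'
def tilt_pose(az_x, tilt, lead=0):
    """tool x horizontal at azimuth az_x deg, tool z tilted from down by tilt deg about tool x; tilt>0 points toward az_x+90 """
    R0=R.from_euler('z',az_x,degrees=True)*R.from_euler('x',180,degrees=True)
    return (R0*R.from_euler('x',-tilt,degrees=True)).as_matrix() if False else (R.from_euler('z',az_x,degrees=True)*R.from_euler('x',180+tilt,degrees=True)).as_matrix()
def delta(pt,Rt):
    s,p,Rm=pose()
    d=Rm.T@(np.array(pt)-p); rv=R.from_matrix(Rm.T@Rt).as_rotvec()
    print("travel",(d/120).round(3).tolist(),"rot",(rv/(np.pi/2)).round(3).tolist(),"| mm",d.round(1).tolist(),"deg",np.degrees(rv).round(1).tolist())
E
python3 - <<'E'
import bench; print([x for x in dir(bench) if not x.startswith('_')])
try: print(bench.grasp_offset)
except Exception as e: print(e)
from h import *
print(tilt_pose(0,45).round(2))
delta([643,-88,150],tilt_pose(-19,0))
E
```

```text
['IKError', 'get_calibration', 'get_image', 'get_state', 'grasp_offset', 'sign_off']
18.700000000000003
[[ 1.    0.    0.  ]
 [ 0.   -0.71  0.71]
 [ 0.   -0.71 -0.71]]
travel [-2.697, 5.142, 0.676] rot [0.001, 0.001, 0.924] | mm [-323.7, 617.1, 81.1] deg [0.1, 0.1, 83.2]
```

Request:
servo_tool([
  {"travel": [-0.5, 1, 0.1], "rotation": [0, 0, 0.1], "claw": -1},
  {"travel": [-0.5, 1, 0.1], "rotation": [0, 0, 0.2], "claw": -1},
  {"travel": [-0.5, 1, 0.1], "rotation": [0, 0, 0.3], "claw": -1},
  {"travel": [-0.5, 1, 0.1], "rotation": [0, 0, 0.4], "claw": -1},
  {"travel": [-0.5, 1, 0.1], "rotation": [0, 0, 0.5], "claw": -1},
  {"travel": [-0.5, 1, 0.1], "rotation": [0, 0, 0.6], "claw": -1},
  {"travel": [-0.5, 1, 0.1], "rotation": [0, 0, 0.7], "claw": -1},
  {"travel": [-0.5, 1, 0.1], "rotation": [0, 0, 0.8], "claw": -1},
  {"travel": [-0.5, 1, 0.1], "rotation": [0, 0, 0.92], "claw": -1},
  {"travel": [-0.5, 1, 0.1], "rotation": [0, 0, 0.92], "claw": -1},
])

```text
t: 1.15
eef_pos: [310.5, 366.1, 219.0]
orientation: [0.0, 0.986, -0.164, -0.0]
force: [-0.5, -0.0, 0.6]
grip_width: 85.4
```

```bash
python3 - <<'E'
from h import *
s,p,Rm=pose(); print(s["t"],p,s["q"]); print(Rm.round(2))
delta([643,-88,150],tilt_pose(-19,0))
grab("wrist","w1")
E
```

```text
1.15 [310.47761931 366.08774704 219.00310578] [ 8.67403418e-01  4.15720434e-02 -1.58799327e-01  1.37106287e+00
  8.36500317e-06  2.76850133e+00]
[[ 0.95 -0.32 -0.  ]
 [-0.32 -0.95 -0.  ]
 [-0.    0.   -1.  ]]
travel [3.849, 2.68, 0.576] rot [0.0, 0.0, 0.001] | mm [461.8, 321.7, 69.1] deg [0.0, 0.0, 0.1]
```

View pics/w1.png

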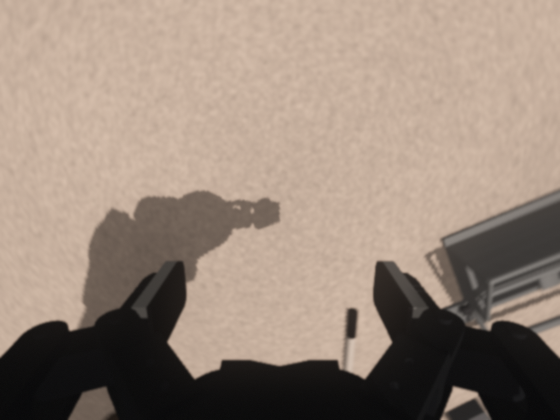

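Request:
servo_tool([
  {"travel": [0.3, 0.2, 0], "rotation": [0, 0, 0], "claw": -1},
  {"travel": [0.65, 0.45, 0], "rotation": [0, 0, 0], "claw": -1},
  {"travel": [0.98, 0.68, 0], "rotation": [0, 0, 0], "claw": -1},
])

```text
t: 1.5
eef_pos: [396.4, 250.3, 219.1]
orientation: [0.0, 0.987, -0.16, -0.0]
force: [1.3, -0.6, -0.6]
grip_width: 85.3
```

Request:
servo_tool([
  {"travel": [0.35, 0.25, 0], "rotation": [0, 0, 0], "claw": -1},
  {"travel": [0.7, 0.5, 0], "rotation": [0, 0, 0], "claw": -1},
  {"travel": [0.98, 0.68, 0], "rotation": [0, 0, 0], "claw": -1},
])

```text
t: 1.8
eef_pos: [482.2, 134.2, 219.2]
orientation: [0.0, 0.987, -0.161, 0.0]
force: [1.1, 0.7, -0.4]
grip_width: 85.1
```

Request:
servo_tool([
  {"travel": [0.35, 0.25, 0], "rotation": [0, 0, 0], "claw": -1},
  {"travel": [0.7, 0.5, 0], "rotation": [0, 0, 0], "claw": -1},
  {"travel": [0.98, 0.68, 0], "rotation": [0, 0, 0], "claw": -1},
  {"travel": [0.98, 0.68, 0], "rotation": [0, 0, 0], "claw": -1},
])

```text
t: 2.2
eef_pos: [569.0, 17.6, 217.9]
orientation: [0.001, 0.987, -0.164, -0.0]
force: [1.0, 0.4, 0.4]
grip_width: 85.6
```

```bash
python3 - <<'E'
from h import *
s,p,Rm=pose(); print(s["t"],p,s["q"]); 
print("glass base",px2pl("top",[[300,131]],0),px2pl("side",[[413,225]],0))
delta([649,-71,60],tilt_pose(-19,-45))
grab("wrist","w2"); 
E
```

```text
2.2 [569.02747601  17.60448692 217.92202503] [ 3.14979233e-02  2.11031592e-01  3.30024489e-02  1.39346150e+00
 -1.09802229e-03  1.93081036e+00]
glass base [[ 757.64582008 -146.35720266    0.        ]] [[ 7.75030731e+02 -1.62961931e+02 -1.13686838e-13]]
travel [0.869, 0.482, 1.316] rot [-0.499, -0.001, 0.002] | mm [104.3, 57.9, 158.0] deg [-44.9, -0.1, 0.2]
```

View pics/w2.png

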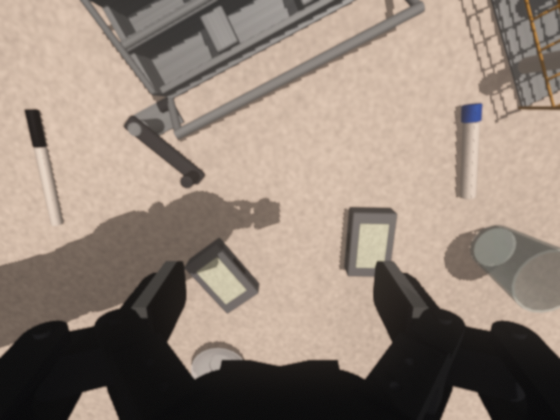

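```bash
python3 - <<'E'
from h import *
im=cv2.imread("pics/w2.png")
for o in boxes("wrist",im): print(o)
print("bar38",px2pl("wrist",[[180,131],[418,8]],38),"pin87",px2pl("wrist",[[190,181]],87),"post",px2pl("wrist",[[133,124]],60))
print("lip near",px2pl("wrist",[[157,93]],30), "mid near",px2pl("wrist",[[128,45]],59))
E
```

```text
(462.1, -74.2, 53.0, 32.5, -73.7, [221.0, 280.0])
(641.8, -87.3, 53.6, 31.8, 70.1, [371.0, 244.0])
bar38 [[490.89628802 100.46311537  38.        ]
 [733.72104929 130.20948544  38.        ]] pin87 [[497.03457836  57.04134359  87.        ]] post [[459.72469553 119.29806282  60.        ]]
lip near [[481.9239896  141.12313347  30.        ]] mid near [[484.63036312 179.95954494  59.        ]]
```

Request:
servo_tool([
  {"travel": [0.35, 0.2, 0.2], "rotation": [-0.09, 0, 0], "claw": -1},
  {"travel": [0.7, 0.4, 0.5], "rotation": [-0.18, 0, 0], "claw": -1},
  {"travel": [0.87, 0.48, 0.8], "rotation": [-0.27, 0, 0], "claw": -1},
  {"travel": [0.87, 0.48, 1], "rotation": [-0.36, 0, 0], "claw": -1},
  {"travel": [0.87, 0.48, 1], "rotation": [-0.45, 0, 0], "claw": -1},
  {"travel": [0.87, 0.48, 1], "rotation": [-0.5, 0, 0], "claw": -1},
  {"travel": [0.87, 0.48, 1], "rotation": [-0.5, 0, 0], "claw": -1},
])

```text
t: 2.95
eef_pos: [646.4, -63.4, 95.5]
orientation: [0.379, 0.912, -0.146, -0.065]
force: [0.4, 0.4, -0.1]
grip_width: 85.0
```

```bash
python3 - <<'E'
from h import *
s,p,Rm=pose(); print(s["t"],p,s["q"]); 
delta([648.5,-71,9],tilt_pose(-19.5,-45))
E
```

```text
2.95 [646.38602713 -63.38656135  95.52242165] [ 0.18703131  0.71214824  0.29677062  1.61551994 -0.66556343  2.23658157]
travel [0.042, -0.473, 0.547] rot [0.002, -0.006, 0.012] | mm [5.0, -56.7, 65.6] deg [0.2, -0.5, 1.1]
```

Request:
servo_tool([
  {"travel": [0.04, -0.15, 0.16], "rotation": [0, 0, 0.01], "claw": -1},
  {"travel": [0.04, -0.3, 0.35], "rotation": [0, 0, 0.01], "claw": -1},
  {"travel": [0.04, -0.4, 0.46], "rotation": [0, 0, 0.01], "claw": -1},
  {"travel": [0.04, -0.47, 0.54], "rotation": [0, 0, 0.01], "claw": -1},
  {"travel": [0.04, -0.47, 0.54], "rotation": [0, 0, 0.01], "claw": -1},
  {"travel": [0.04, -0.47, 0.54], "rotation": [0, 0, 0.01], "claw": -1},
])

```text
t: 3.55
eef_pos: [650.2, -73.5, 15.0]
orientation: [0.378, 0.911, -0.157, -0.058]
force: [0.5, 0.1, -0.5]
grip_width: 85.1
```

```bash
python3 - <<'E'
from h import *
s,p,Rm=pose(); print(s["t"],p,s["force"],s["grip_width"]); 
grab("wrist","w3");im=grab("side","s3")
cv2.imwrite("pics/s3z.png",cv2.resize(im[130:290,260:420],None,fx=4,fy=4))
delta([648.5,-71,9],tilt_pose(-19.5,-45))
E
```

```text
3.55 [650.17527179 -73.54565317  14.98698296] [ 0.50668533  0.09185338 -0.51912183] 85.101663452305
travel [-0.024, -0.046, 0.028] rot [-0.001, -0.008, -0.004] | mm [-2.9, -5.5, 3.3] deg [-0.1, -0.7, -0.4]
```

View pics/w3.png

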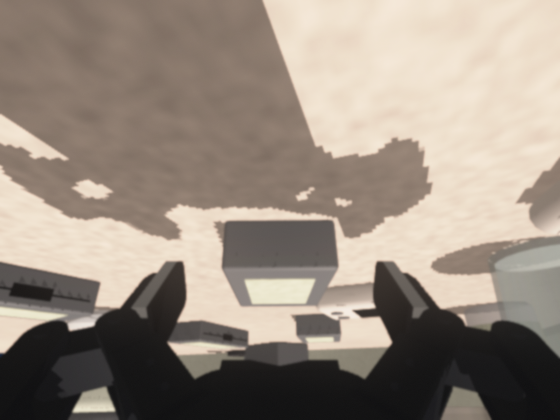

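View pics/s3z.png

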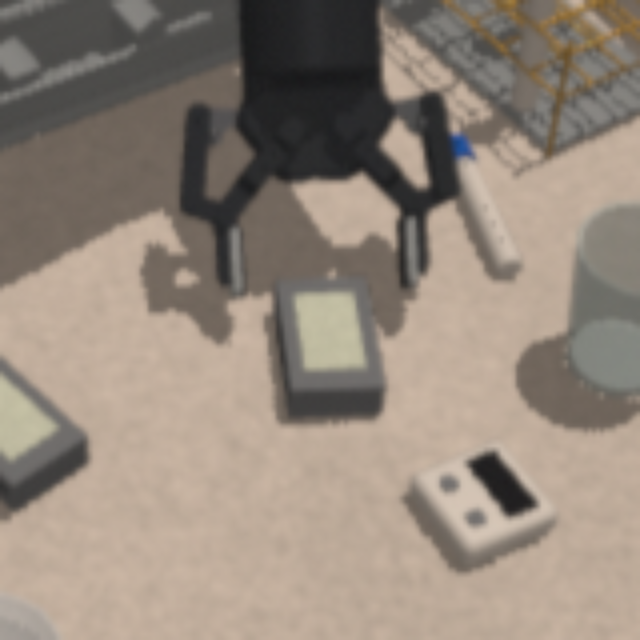

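```bash
python3 - <<'E'
from h import *
delta([646.5,-76.7,7],tilt_pose(-19.5,-45))
E
```

```text
travel [-0.024, -0.022, 0.075] rot [-0.001, -0.008, -0.004] | mm [-2.9, -2.6, 9.0] deg [-0.1, -0.7, -0.4]
```

Request:
servo_tool([
  {"travel": [-0.03, -0.02, 0.075], "rotation": [0, -0.008, -0.005], "claw": -1},
  {"travel": [-0.03, -0.02, 0.075], "rotation": [0, -0.008, -0.005], "claw": 0.0},
  {"travel": [-0.03, -0.02, 0.075], "rotation": [0, -0.008, -0.005], "claw": 0.5},
  {"travel": [-0.03, -0.02, 0.075], "rotation": [0, -0.008, -0.005], "claw": 1},
  {"travel": [-0.03, -0.02, 0.075], "rotation": [0, -0.008, -0.005], "claw": 1},
  {"travel": [-0.03, -0.02, 0.075], "rotation": [0, -0.008, -0.005], "claw": 1},
  {"travel": [-0.03, -0.02, 0.075], "rotation": [0, -0.008, -0.005], "claw": 1},
  {"travel": [-0.03, -0.02, 0.075], "rotation": [0, -0.008, -0.005], "claw": 1},
])

```text
t: 4.45
eef_pos: [645.4, -76.6, 5.8]
orientation: [0.377, 0.911, -0.156, -0.066]
force: [1.5, 2.1, 3.3]
grip_width: 48.7
```

```bash
python3 - <<'E'
from h import *
s,p,Rm=pose(); print(s["t"],p,s["force"],s["grip_width"]); 
im=grab("side","s4")
cv2.imwrite("pics/s4z.png",cv2.resize(im[130:290,260:420],None,fx=4,fy=4))
E
```

```text
4.45 [645.35978734 -76.62462549   5.82078347] [1.52931337 2.12008614 3.34711853] 48.66404058706322
```

View pics/s4z.png

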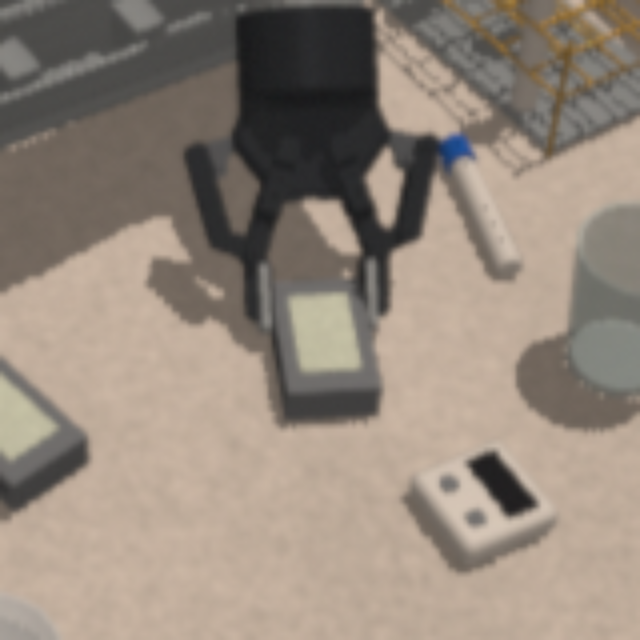

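```bash
cat >> h.py <<'E'
import json
def rack_w(x,y,z,ctr=(601.,193.),yaw=97.0):
    a=np.radians(yaw); xr=np.array([np.cos(a),np.sin(a)]); yr=np.array([-np.sin(a),np.cos(a)])
    return np.r_[np.array(ctr)+x*xr+y*yr, z]
def save_grasp(c,ang):  # box centre, azimuth of gripped end u (deg)
    s,p,Rm=pose(); a=np.radians(ang)
    u=np.array([np.cos(a),np.sin(a),0]); Bz=np.array([0,0,1.]); B=np.c_[u,np.cross(Bz,u),Bz]
    json.dump({"c":(Rm.T@(np.array(c)-p)).tolist(),"B":(Rm.T@B).tolist()},open("grasp.json","w"))
def place(pc,yaw=97.0):  # tool pose that puts box centre at pc, gripped end up, box top face towards ...
    g=json.load(open("grasp.json")); B=np.array(g["B"]); a=np.radians(yaw)
    xr=np.array([np.cos(a),np.sin(a),0]); Bx=np.array([0,0,1.])
    # initial top face (+Z) rotates to -? : u->Z, Z->-u ... rotated top faces -(tool heading)
    Bz=-xr; Bt=np.c_[Bx,np.cross(Bz,Bx),Bz]
    Rt=Bt@B.T
    return np.array(pc)-Rt@np.array(g["c"]),Rt
def boxnow():
    g=json.load(open("grasp.json")); s,p,Rm=pose()
    return p+Rm@np.array(g["c"]),Rm@np.array(g["B"])
E
python3 - <<'E'
from h import *
save_grasp([642.5,-88,12],70.5)
pt,Rt=place(rack_w(-21,-87,170)); print(pt); print(Rt.round(2)); delta(pt,Rt)
E
```

```text
[688.07398125 188.74659325 181.71193861]
[[ 0.99  0.09 -0.09]
 [ 0.12 -0.7   0.7 ]
 [ 0.   -0.71 -0.71]]
travel [-0.404, -0.523, -2.594] rot [0.98, 0.002, -0.328] | mm [-48.5, -62.8, -311.2] deg [88.2, 0.2, -29.5]
```

Request:
servo_tool([
  {"travel": [0, -0.2, -0.2], "rotation": [0, 0, 0], "claw": 1},
  {"travel": [0, -0.4, -0.4], "rotation": [0, 0, 0], "claw": 1},
  {"travel": [0, -0.6, -0.6], "rotation": [0.05, 0, -0.02], "claw": 1},
  {"travel": [-0.1, -0.7, -0.8], "rotation": [0.13, 0, -0.045], "claw": 1},
  {"travel": [-0.2, -0.7, -0.9], "rotation": [0.21, 0, -0.07], "claw": 1},
  {"travel": [-0.3, -0.7, -1], "rotation": [0.29, 0, -0.1], "claw": 1},
  {"travel": [-0.4, -0.7, -1], "rotation": [0.37, 0, -0.125], "claw": 1},
  {"travel": [-0.4, -0.7, -1], "rotation": [0.45, 0, -0.15], "claw": 1},
  {"travel": [-0.4, -0.7, -1], "rotation": [0.53, 0, -0.18], "claw": 1},
  {"travel": [-0.4, -0.7, -1], "rotation": [0.61, 0, -0.2], "claw": 1},
  {"travel": [-0.4, -0.7, -1], "rotation": [0.69, 0, -0.23], "claw": 1},
  {"travel": [-0.4, -0.7, -1], "rotation": [0.77, 0, -0.26], "claw": 1},
  {"travel": [-0.4, -0.7, -1], "rotation": [0.85, 0, -0.285], "claw": 1},
  {"travel": [-0.4, -0.7, -1], "rotation": [0.93, 0, -0.31], "claw": 1},
  {"travel": [-0.4, -0.7, -1], "rotation": [0.98, 0, -0.33], "claw": 1},
  {"travel": [-0.4, -0.7, -1], "rotation": [0.98, 0, -0.33], "claw": 1},
])

```text
t: 6.1
eef_pos: [647.2, 77.0, 35.4]
orientation: [-0.389, 0.919, 0.056, -0.026]
force: [-9.3, 8.4, 25.6]
grip_width: 49.0
```

```bash
python3 - <<'E'
from h import *
s,p,Rm=pose(); print(s["t"],p,s["q"],s["force"],s["grip_width"]); 
c,B=boxnow(); print("box",c,B[:,0])
pt,Rt=place(rack_w(-21,-87,170)); delta(pt,Rt)
grab("wrist","w5");grab("side","s5")
E
```

```text
6.1 [647.20836843  77.02806653  35.3934904 ] [-0.19531373  0.63627713  0.0365717   1.2870514   0.74882487  1.1295732 ] [-9.34016592  8.40999214 25.59772683] 49.02065558298478
box [648.94601445  71.20324667  23.58482085] [ 0.0074759  -0.01411779  0.99987239]
travel [0.446, -1.491, -0.217] rot [-0.01, 0.002, -0.003] | mm [53.6, -178.9, -26.1] deg [-0.9, 0.2, -0.3]
```

View pics/w5.png

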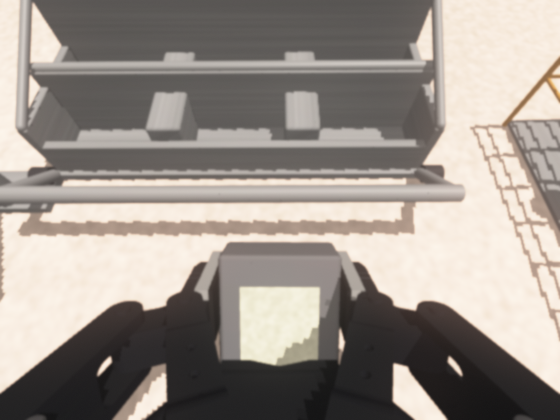

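View pics/s5.png

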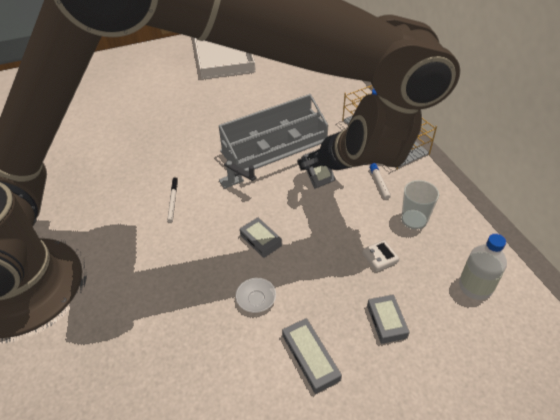

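Request:
servo_tool([
  {"travel": [0, -0.15, -0.15], "rotation": [0, 0, 0], "claw": 1},
  {"travel": [0, -0.4, -0.4], "rotation": [0, 0, 0], "claw": 1},
  {"travel": [0, -0.65, -0.65], "rotation": [0, 0, 0], "claw": 1},
  {"travel": [0, -0.85, -0.85], "rotation": [0, 0, 0], "claw": 1},
  {"travel": [0, -0.85, -0.85], "rotation": [0, 0, 0], "claw": 1},
  {"travel": [0, -0.85, -0.85], "rotation": [0, 0, 0], "claw": 1},
])

```text
t: 6.8
eef_pos: [648.5, 74.7, 175.5]
orientation: [-0.382, 0.922, 0.059, -0.025]
force: [-0.3, 0.2, -1.8]
grip_width: 48.8
```

```bash
python3 - <<'E'
from h import *
s,p,Rm=pose(); print(s["t"],p,s["q"],s["force"],s["grip_width"]); 
c,B=boxnow(); print("box",c,B[:,0])
grab("wrist","w6");im=grab("side","s6")
cv2.imwrite("pics/s6z.png",cv2.resize(im[60:220,240:400],None,fx=4,fy=4))
E
```

```text
6.8 [648.4946839   74.72912192 175.47725279] [-0.19375612  0.5558498   0.22911257  1.55225156  0.73517058  1.13056339] [-0.29807771  0.23768658 -1.79776974] 48.77877134436315
box [650.31404818  68.74459522 163.76111135] [3.10162732e-03 2.50124006e-04 9.99995159e-01]
```

View pics/w6.png

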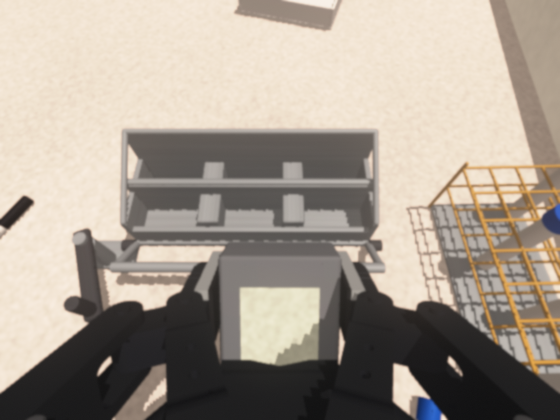

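View pics/s6z.png

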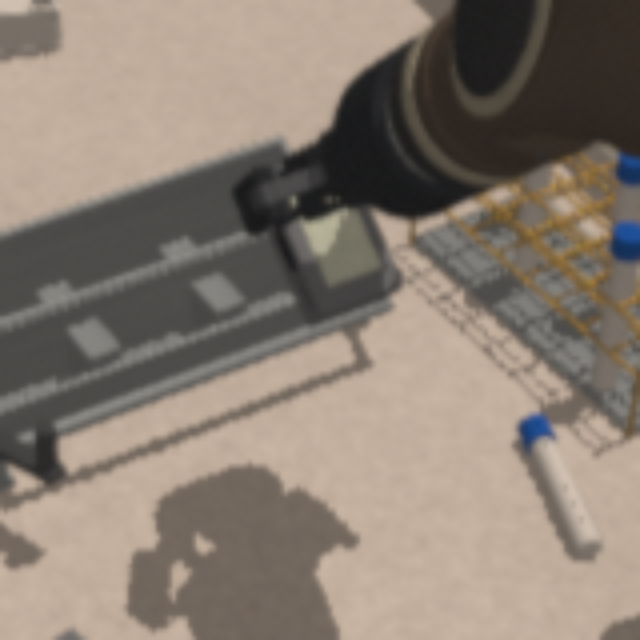

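```bash
python3 - <<'E'
from h import *
im=cv2.imread("pics/w6.png")
cv2.imwrite("pics/w6z.png",cv2.resize(im[225:375,185:375],None,fx=4,fy=4,interpolation=cv2.INTER_CUBIC))
c,B=boxnow()
for s in (0,8,16,24):
    P=[c+B@np.array([x+s,y,z]) for x,z in((40,12),(40,-12),(27,12)) for y in (-25,25)]
    print(s,pl2px("wrist",P).round(0).tolist())
E
```

```text
0 [[348.0, 290.0], [219.0, 290.0], [342.0, 233.0], [224.0, 233.0], [342.0, 298.0], [224.0, 297.0]]
8 [[352.0, 285.0], [215.0, 285.0], [345.0, 225.0], [221.0, 225.0], [345.0, 293.0], [221.0, 293.0]]
16 [[356.0, 279.0], [211.0, 279.0], [349.0, 217.0], [217.0, 216.0], [349.0, 289.0], [217.0, 288.0]]
24 [[362.0, 273.0], [206.0, 273.0], [354.0, 207.0], [213.0, 206.0], [353.0, 283.0], [213.0, 283.0]]
```

View pics/w6z.png

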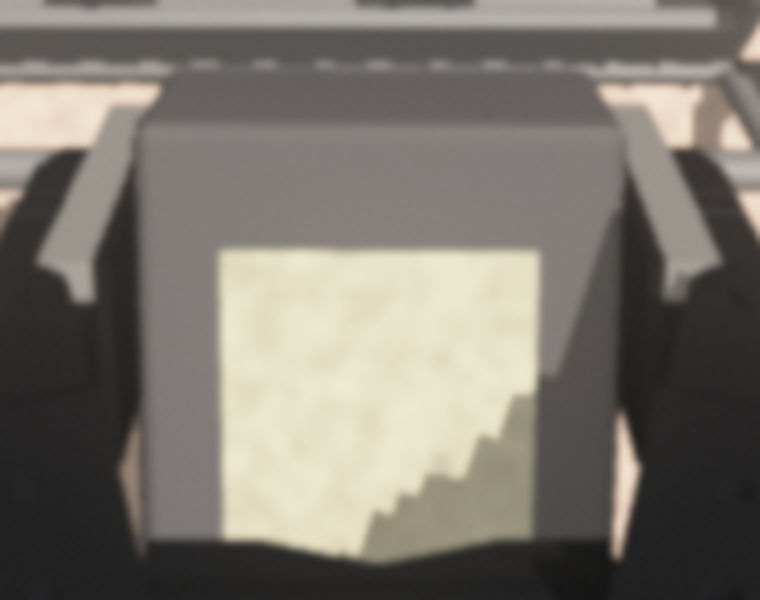

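```bash
python3 - <<'E'
from h import *
C=cal("wrist"); c,f,Rc=C
s,p,Rm=pose()
print("cam axes in tool\n",(Rm.T@Rc).round(3), "cam pos in tool",Rm.T@(c["position"]-p))
def pt(u,v,wpx,w):
    d=f*w/wpx
    return c["position"]+Rc@np.array([(u-c["cx"])*d/f,-(v-c["cy"])*d/f,-d])
P1=pt(280,255.5,120,50);P2=pt(280.7,242.5,103.5,50);P3=pt(280,287,80,33);P4=pt(281,355,116.5,50)
for n,P in zip("1234",(P1,P2,P3,P4)): print(n,P.round(1),"tool",(Rm.T@(P-p)).round(1))
print(np.linalg.norm(P2-P1),np.linalg.norm(P4-P1))
E
```

```text
cam axes in tool
 [[ 1.     0.001  0.001]
 [ 0.001 -0.956 -0.293]
 [ 0.001  0.293 -0.956]] cam pos in tool [  -0.2049245   -75.15248636 -142.16402022]
1 [648.2  71.8 199.3] tool [ -0.1 -15.9 -20.4]
2 [646.9  84.3 181.8] tool [  0.3 -12.5   0.9]
3 [649.7  60.  194.4] tool [ -0.1  -4.1 -25.4]
4 [653.1  35.8 175.3] tool [  0.3  26.7 -29.2]
21.529839015334634 43.52392438049487
```

```bash
python3 - <<'E'
from h import *
delta([640,-20,60],tilt_pose(0,10.5))
E
```

```text
travel [-0.16, 1.22, 0.119] rot [-0.384, 0.042, 0.071] | mm [-19.2, 146.3, 14.2] deg [-34.5, 3.8, 6.4]
```

Request:
servo_tool([
  {"travel": [-0.05, 0.3, 0.03], "rotation": [-0.08, 0.01, 0.01], "claw": 1},
  {"travel": [-0.1, 0.6, 0.06], "rotation": [-0.17, 0.02, 0.03], "claw": 1},
  {"travel": [-0.16, 0.8, 0.1], "rotation": [-0.26, 0.03, 0.05], "claw": 1},
  {"travel": [-0.16, 1, 0.12], "rotation": [-0.35, 0.04, 0.06], "claw": 1},
  {"travel": [-0.16, 1, 0.12], "rotation": [-0.384, 0.042, 0.07], "claw": 1},
  {"travel": [-0.16, 1, 0.12], "rotation": [-0.384, 0.042, 0.07], "claw": 1},
])

```text
t: 7.5
eef_pos: [637.0, 0.3, 78.7]
orientation: [-0.092, 0.996, 0.002, 0.0]
force: [0.1, 0.1, -1.1]
grip_width: 48.7
```

```bash
python3 - <<'E'
from h import *
s,p,Rm=pose(); print(s["t"],p,s["force"])
delta([640,-20,3],tilt_pose(0,10.5))
grab("wrist","w7")
E
```

```text
7.5 [6.37005787e+02 2.56920549e-01 7.86573071e+01] [ 0.10307174  0.11827516 -1.07050104]
travel [0.024, 0.281, 0.589] rot [-0.0, -0.0, 0.003] | mm [2.8, 33.7, 70.7] deg [-0.0, -0.0, 0.2]
```

View pics/w7.png

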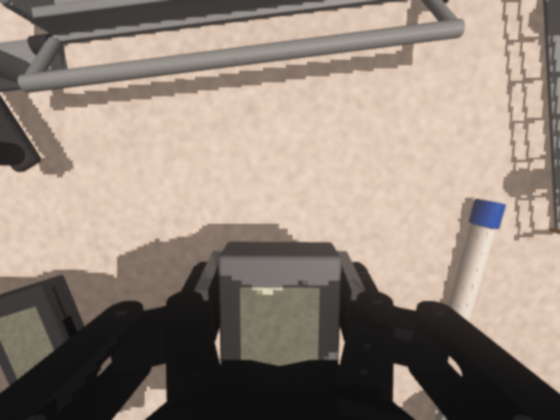

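Request:
servo_tool([
  {"travel": [0.02, 0.1, 0.2], "rotation": [0, 0, 0], "claw": 1},
  {"travel": [0.02, 0.2, 0.4], "rotation": [0, 0, 0], "claw": 1},
  {"travel": [0.02, 0.27, 0.52], "rotation": [0, 0, 0], "claw": 1},
  {"travel": [0.02, 0.28, 0.57], "rotation": [0, 0, 0], "claw": 1},
  {"travel": [0.02, 0.28, 0.57], "rotation": [0, 0, 0], "claw": 1},
  {"travel": [0.02, 0.28, 0.57], "rotation": [0, 0, 0], "claw": -1},
  {"travel": [0.02, 0.28, 0.57], "rotation": [0, 0, 0], "claw": -1},
  {"travel": [0.02, 0.28, 0.57], "rotation": [0, 0, 0], "claw": -1},
  {"travel": [0.02, 0.28, 0.57], "rotation": [0, 0, 0], "claw": -1},
  {"travel": [0.02, 0.1, 0.2], "rotation": [0, 0, 0], "claw": -1},
  {"travel": [0.02, 0, -0.2], "rotation": [-0.08, 0, 0], "claw": -1},
  {"travel": [0.02, 0, -0.3], "rotation": [-0.17, 0, 0], "claw": -1},
  {"travel": [0.02, 0, -0.3], "rotation": [-0.26, 0, 0], "claw": -1},
  {"travel": [0.02, 0, -0.3], "rotation": [-0.35, 0, 0], "claw": -1},
  {"travel": [0.02, 0, -0.3], "rotation": [-0.44, 0, 0], "claw": -1},
  {"travel": [0.02, 0, -0.3], "rotation": [-0.53, 0, 0], "claw": -1},
  {"travel": [0.02, 0, -0.3], "rotation": [-0.6, 0, 0], "claw": -1},
  {"travel": [0.02, 0, -0.3], "rotation": [-0.617, 0, 0], "claw": -1},
])

```text
t: 9.35
eef_pos: [640.2, -5.8, 113.6]
orientation: [0.384, 0.923, 0.002, 0.001]
force: [-0.2, -0.5, -0.8]
grip_width: 85.6
```

```bash
python3 - <<'E'
from h import *
s,p,Rm=pose(); print(s["t"],p,s["force"],s["q"])
im=grab("wrist","w8"); print(boxes("wrist",im)); print(boxes("side",grab("side","s8"))); print(boxes("top",grab("top","t8")))
E
```

```text
9.35 [640.22253618  -5.82111484 113.63614062] [-0.22551159 -0.50096809 -0.79006835] [ 0.30861588  0.5446788   0.07283575  1.3911361  -0.7434669   1.9890471 ]
[(-878.5, -6987.8, 11277.2, 565.5, 76.8, [201.0, 354.0]), (2080.9, -6568.0, 10808.4, 594.4, -77.9, [351.0, 354.0]), (397.0, -2257.5, 1935.4, 261.9, 81.4, [244.0, 348.0]), (-265.7, -1025.5, 753.6, 74.0, 50.4, [16.0, 325.0]), (463.4, -77.7, 55.0, 33.7, -71.9, [61.0, 183.0]), (641.1, -50.1, 54.2, 31.9, 89.7, [281.0, 163.0])]
[(451.7, -350.6, 95.4, 33.3, -85.4, [311.0, 352.0]), (606.1, -341.4, 55.3, 33.3, 79.4, [388.0, 315.0]), (797.4, -354.8, 58.4, 44.8, -35.1, [481.0, 284.0]), (463.6, -75.8, 56.3, 34.3, -70.6, [260.0, 233.0]), (639.6, -48.6, 56.8, 33.3, -89.4, [332.0, 200.0])]
[(99.2, -602.0, 185.7, 113.9, -28.6, [520.0, 381.0]), (464.3, -73.7, 54.6, 32.5, -72.2, [280.0, 246.0]), (453.0, -349.3, 94.2, 32.6, -85.2, [395.0, 242.0]), (607.8, -338.9, 53.5, 32.2, 80.0, [384.0, 180.0]), (641.3, -46.7, 54.3, 30.6, 85.9, [264.0, 175.0])]
```

View pics/w8.png

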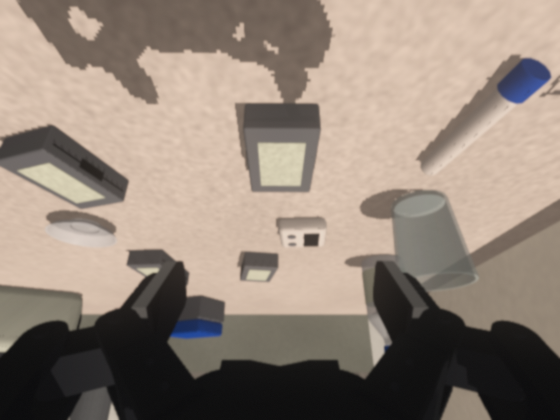

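View pics/s8.png

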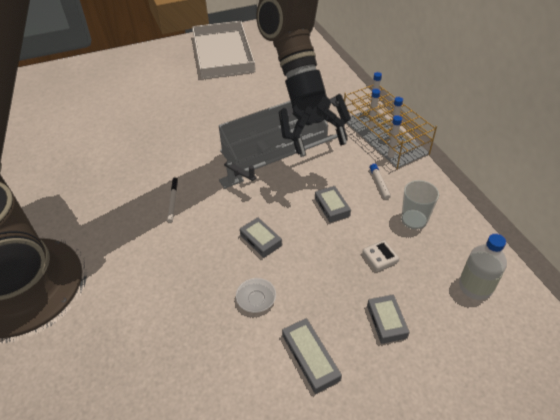

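```bash
python3 - <<'E'
from h import *
delta([641,-37,6],tilt_pose(0,-45))
E
```

```text
travel [-0.004, -0.472, 0.818] rot [-0.001, -0.003, -0.001] | mm [-0.5, -56.7, 98.2] deg [-0.0, -0.2, -0.1]
```

Request:
servo_tool([
  {"travel": [0, -0.2, 0.2], "rotation": [0, 0, 0], "claw": -1},
  {"travel": [0, -0.4, 0.45], "rotation": [0, 0, 0], "claw": -1},
  {"travel": [0, -0.47, 0.65], "rotation": [0, 0, 0], "claw": -1},
  {"travel": [0, -0.47, 0.78], "rotation": [0, 0, 0], "claw": -1},
  {"travel": [0, -0.47, 0.815], "rotation": [0, 0, 0], "claw": -0.5},
  {"travel": [0, -0.47, 0.815], "rotation": [0, 0, 0], "claw": 0},
  {"travel": [0, -0.47, 0.815], "rotation": [0, 0, 0], "claw": 1},
  {"travel": [0, -0.47, 0.815], "rotation": [0, 0, 0], "claw": 1},
  {"travel": [0, -0.47, 0.815], "rotation": [0, 0, 0], "claw": 1},
  {"travel": [0, -0.47, 0.815], "rotation": [0, 0, 0], "claw": 1},
  {"travel": [0, -0.47, 0.815], "rotation": [0, 0, 0], "claw": 1},
])

```text
t: 10.6
eef_pos: [642.4, -37.0, 8.6]
orientation: [0.384, 0.924, -0.0, 0.004]
force: [-0.3, 0.7, 6.3]
grip_width: 48.5
```

```bash
python3 - <<'E'
from h import *
s,p,Rm=pose(); print(s["t"],p,s["force"],s["grip_width"])
im=grab("wrist","w9"); save_grasp([641,-49,12],89.5)
pt,Rt=place(rack_w(-21,-87,170)); delta(pt,Rt); print("up in tool",Rm.T[:,2])
E
```

```text
10.6 [642.40412254 -37.0282186    8.57793276] [-0.34643702  0.72558949  6.34091346] 48.497730969965225
travel [0.418, -0.291, -2.336] rot [1.0, 0.004, -0.08] | mm [50.2, -34.9, -280.3] deg [90.0, 0.3, -7.2]
up in tool [ 0.00674972  0.70840624 -0.70577265]
```

View pics/w9.png

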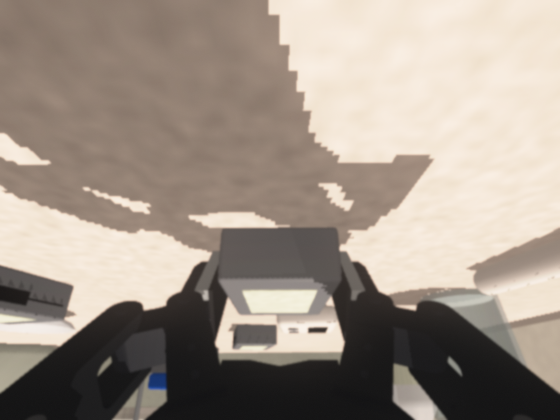

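Request:
servo_tool([
  {"travel": [0, 0.15, -0.15], "rotation": [0, 0, 0], "claw": 1},
  {"travel": [0, 0.4, -0.4], "rotation": [0, 0, 0], "claw": 1},
  {"travel": [0, 0.65, -0.65], "rotation": [0.05, 0, 0], "claw": 1},
  {"travel": [0.1, 0.85, -0.85], "rotation": [0.13, 0, -0.01], "claw": 1},
  {"travel": [0.2, 0.85, -0.85], "rotation": [0.22, 0, -0.02], "claw": 1},
  {"travel": [0.3, 0.85, -0.85], "rotation": [0.31, 0, -0.025], "claw": 1},
  {"travel": [0.4, 0.85, -0.9], "rotation": [0.4, 0, -0.03], "claw": 1},
  {"travel": [0.42, 0.8, -0.95], "rotation": [0.49, 0, -0.04], "claw": 1},
  {"travel": [0.42, 0.75, -1], "rotation": [0.58, 0, -0.045], "claw": 1},
  {"travel": [0.42, 0.7, -1], "rotation": [0.67, 0, -0.05], "claw": 1},
  {"travel": [0.42, 0.7, -1], "rotation": [0.76, 0, -0.06], "claw": 1},
  {"travel": [0.42, 0.7, -1], "rotation": [0.85, 0, -0.07], "claw": 1},
  {"travel": [0.42, 0.7, -1], "rotation": [0.94, 0, -0.075], "claw": 1},
  {"travel": [0.42, 0.7, -1], "rotation": [1, 0.004, -0.08], "claw": 1},
  {"travel": [0.42, 0.7, -1], "rotation": [1, 0.004, -0.08], "claw": 1},
])

```text
t: 12.15
eef_pos: [690.5, -13.7, 147.2]
orientation: [-0.383, 0.922, 0.052, -0.02]
force: [-0.2, 0.3, -1.5]
grip_width: 49.1
```

```bash
python3 - <<'E'
from h import *
s,p,Rm=pose(); print(s["t"],p,s["q"],s["force"],s["grip_width"]); 
c,B=boxnow(); print("box",c,B[:,0])
pt,Rt=place(rack_w(-21,-87,170)); delta(pt,Rt)
P=[c+B@np.array([x,y,z]) for x,z in((40,12),(40,-12)) for y in (-25,25)]
print("predicted corners",pl2px("wrist",P).round(0).tolist())
grab("wrist","w10")
E
```

```text
12.15 [690.47523937 -13.71393117 147.18623714] [-0.30168793  0.71145899  0.42100648  1.66191919  0.70755307  1.0133538 ] [-0.2432158   0.29183072 -1.45364505] 49.08977290084736
box [689.49806381 -17.21384299 135.19390403] [ 0.00888626 -0.00338096  0.9999548 ]
travel [0.19, -1.373, 0.97] rot [-0.003, 0.002, -0.005] | mm [22.8, -164.8, 116.4] deg [-0.2, 0.2, -0.5]
predicted corners [[342.0, 283.0], [214.0, 284.0], [336.0, 227.0], [219.0, 228.0]]
```

View pics/w10.png

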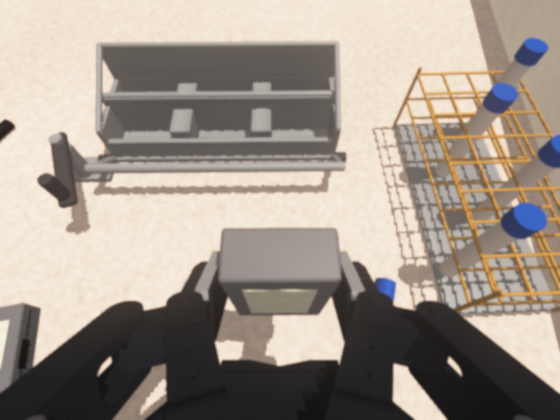

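```bash
python3 - <<'E'
from h import *
im=cv2.imread("pics/w10.png")
cv2.imwrite("pics/w10z.png",cv2.resize(im[30:215,30:360],None,fx=2.4,fy=2.4,interpolation=cv2.INTER_CUBIC))
E
```

```text
(no output)
```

View pics/w10z.png

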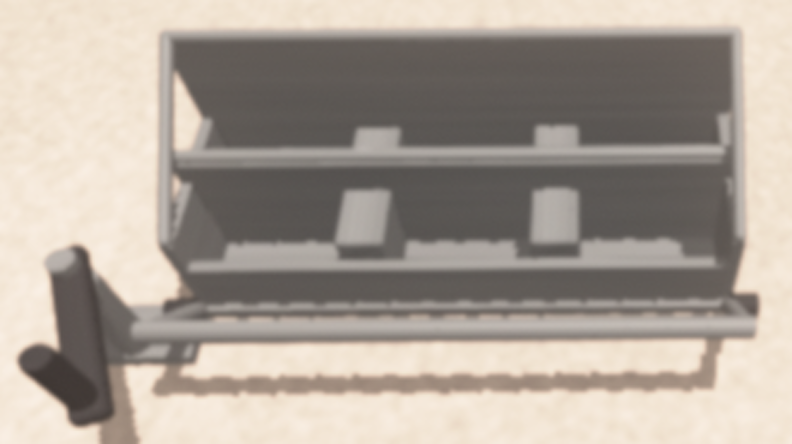

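```bash
python3 - <<'E'
from h import *
def w(pts,z): return px2pl("wrist",np.array(pts)/2.4+30,z)
ctr=np.array([601,193]);a=np.radians(97)
def tor(P,ctr=ctr):
    d=P[:,:2]-ctr; return np.c_[d@[np.cos(a),np.sin(a)],d@[-np.sin(a),np.cos(a)]].round(1)
for n,pts,z in [("back outer (43,+-126)",[(161,31),(742,29)],89),("back inner(37)",[(175,39),(735,37)],89),("mid (0,+-120)",[(176,155),(724,151)],59),("lip c(-40,+-120)",[(190,266),(716,261)],30),("bar38",[(133,328),(755,327)],38),("div top +-43 front",[(361,243),(555,243)],40),("post(-64,150)",[(60,262)],60),("pin",[(40,358)],87)]:
    P=w(pts,z); print(n,P[:,:2].round(1).tolist(),tor(P).tolist())
E
```

```text
back outer (43,+-126) [[476.9, 218.2], [723.4, 249.0]] [[40.1, 120.2], [40.7, -128.3]]
back inner(37) [[484.7, 213.8], [720.5, 243.4]] [[34.8, 112.9], [35.4, -124.8]]
mid (0,+-120) [[484.1, 177.5], [721.6, 208.1]] [[-1.1, 117.9], [0.3, -121.5]]
lip c(-40,+-120) [[490.3, 140.4], [723.7, 170.6]] [[-38.7, 116.3], [-37.2, -119.0]]
bar38 [[484.6, 100.4], [740.4, 130.8]] [[-77.7, 126.8], [-78.8, -130.8]]
div top +-43 front [[567.5, 154.1], [651.9, 164.0]] [[-34.6, 38.0], [-35.0, -47.0]]
post(-64,150) [[460.9, 114.3]] [[-61.0, 148.7]]
pin [[498.0, 55.7]] [[-123.7, 119.0]]
```

```bash
sed -i 's/ctr=(601.,193.),yaw=97.0/ctr=(603.5,193.5),yaw=97.1/; s/yaw=97.0/yaw=97.1/' h.py; python3 - <<'E'
from h import *
pt,Rt=place(rack_w(-21,-87,120)); delta(pt,Rt)
E
```

```text
travel [0.206, -1.068, 1.267] rot [-0.001, 0.001, -0.004] | mm [24.7, -128.2, 152.0] deg [-0.1, 0.1, -0.4]
```

Request:
servo_tool([
  {"travel": [0.05, -0.25, 0.25], "rotation": [0, 0, 0], "claw": 1},
  {"travel": [0.1, -0.5, 0.5], "rotation": [0, 0, 0], "claw": 1},
  {"travel": [0.15, -0.75, 0.75], "rotation": [0, 0, 0], "claw": 1},
  {"travel": [0.2, -0.98, 0.98], "rotation": [0, 0, 0], "claw": 1},
  {"travel": [0.2, -0.98, 0.98], "rotation": [0, 0, -0.004], "claw": 1},
  {"travel": [0.2, -0.98, 0.98], "rotation": [0, 0, -0.004], "claw": 1},
])

```text
t: 12.8
eef_pos: [695.3, 158.8, 153.4]
orientation: [-0.381, 0.922, 0.06, -0.016]
force: [-0.5, -1.1, -1.2]
grip_width: 48.6
```

```bash
python3 - <<'E'
from h import *
s,p,Rm=pose(); print(s["t"],p,s["q"],s["force"]); 
c,B=boxnow(); print("box",c,B[:,0])
pt,Rt=place(rack_w(-21,-87,100)); delta(pt,Rt)
pt,Rt=place(rack_w(-21,-87,48)); delta(pt,Rt)
im=grab("wrist","w11");
E
```

```text
12.8 [695.28642975 158.83898653 153.3796859 ] [-0.06753606  0.58304058  0.23649775  1.39441229  0.76854041  1.3039185 ] [-0.50771672 -1.08264896 -1.23080257]
box [694.52442101 155.29299771 141.38528661] [-5.75818811e-03 -3.30105364e-04  9.99983367e-01]
travel [0.006, 0.077, 0.41] rot [0.0, 0.0, 0.005] | mm [0.7, 9.3, 49.2] deg [0.0, 0.0, 0.5]
travel [-0.001, 0.383, 0.717] rot [0.0, 0.0, 0.005] | mm [-0.2, 46.0, 86.1] deg [0.0, 0.0, 0.5]
```

View pics/w11.png

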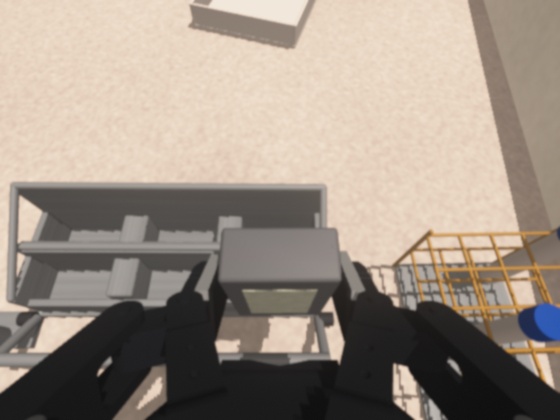

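```bash
python3 - <<'E'
from h import *
for z in (100,70,54,47):
    pt,Rt=place(rack_w(-20.5,-82,z)); delta(pt,Rt)
E
```

```text
travel [-0.037, 0.063, 0.418] rot [-0.0, -0.0, 0.004] | mm [-4.4, 7.6, 50.1] deg [-0.0, -0.0, 0.4]
travel [-0.041, 0.239, 0.595] rot [-0.0, -0.0, 0.004] | mm [-4.9, 28.7, 71.4] deg [-0.0, -0.0, 0.4]
travel [-0.043, 0.334, 0.689] rot [-0.0, -0.0, 0.004] | mm [-5.2, 40.0, 82.7] deg [-0.0, -0.0, 0.4]
travel [-0.044, 0.375, 0.731] rot [-0.0, -0.0, 0.004] | mm [-5.3, 45.0, 87.7] deg [-0.0, -0.0, 0.4]
```

Request:
servo_tool([
  {"travel": [-0.04, 0.06, 0.2], "rotation": [0, 0, 0.004], "claw": 1},
  {"travel": [-0.04, 0.06, 0.42], "rotation": [0, 0, 0.004], "claw": 1},
  {"travel": [-0.04, 0.12, 0.48], "rotation": [0, 0, 0.004], "claw": 1},
  {"travel": [-0.04, 0.18, 0.54], "rotation": [0, 0, 0.004], "claw": 1},
  {"travel": [-0.04, 0.24, 0.6], "rotation": [0, 0, 0.004], "claw": 1},
  {"travel": [-0.04, 0.24, 0.6], "rotation": [0, 0, 0.004], "claw": 1},
])

```text
t: 13.45
eef_pos: [688.3, 185.2, 78.4]
orientation: [-0.382, 0.922, 0.054, -0.018]
force: [-0.5, -0.2, -1.0]
grip_width: 48.9
```

```bash
python3 - <<'E'
from h import *
s,p,Rm=pose(); print(s["t"],p,s["force"]); 
c,B=boxnow(); print("box",c,B[:,0])
for z in (54,50,47):
    pt,Rt=place(rack_w(-20.5,-82,z)); delta(pt,Rt)
im=grab("wrist","w12");im=grab("side","s12");cv2.imwrite("pics/s12z.png",cv2.resize(im[60:220,240:400],None,fx=4,fy=4))
E
```

```text
13.45 [688.27055785 185.16842941  78.42833791] [-0.52743579 -0.20615063 -0.96860176]
box [687.35564862 181.64078249  66.43921965] [ 0.00417529 -0.00118603  0.99999058]
travel [0.001, 0.064, 0.083] rot [-0.001, 0.0, -0.003] | mm [0.1, 7.6, 10.0] deg [-0.1, 0.0, -0.3]
travel [0.0, 0.087, 0.107] rot [-0.001, 0.0, -0.003] | mm [0.1, 10.4, 12.8] deg [-0.1, 0.0, -0.3]
travel [0.0, 0.105, 0.124] rot [-0.001, 0.0, -0.003] | mm [0.0, 12.6, 14.9] deg [-0.1, 0.0, -0.3]
```

View pics/w12.png

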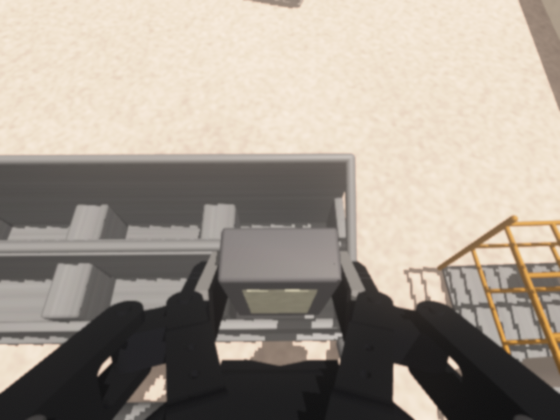

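View pics/s12z.png

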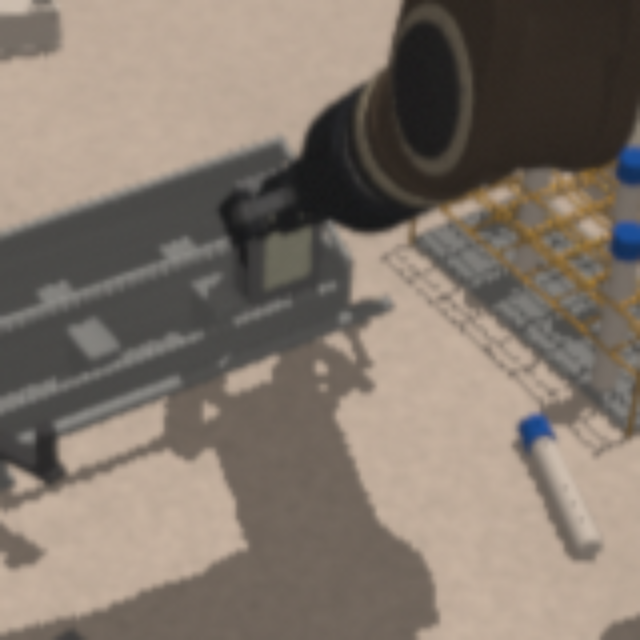

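Request:
servo_tool([
  {"travel": [0, 0.03, 0.04], "rotation": [0, 0, 0], "claw": 1},
  {"travel": [0, 0.06, 0.08], "rotation": [0, 0, 0], "claw": 1},
  {"travel": [0, 0.08, 0.1], "rotation": [0, 0, 0], "claw": 1},
  {"travel": [0, 0.1, 0.12], "rotation": [0, 0, 0], "claw": 1},
  {"travel": [0, 0.105, 0.125], "rotation": [0, 0, 0], "claw": 1},
  {"travel": [0, 0.105, 0.125], "rotation": [0, 0, 0], "claw": 1},
])

```text
t: 14.15
eef_pos: [688.3, 188.0, 60.3]
orientation: [-0.382, 0.922, 0.055, -0.018]
force: [0.6, 0.3, 0.0]
grip_width: 48.4
```

Request:
servo_tool([
  {"travel": [0, 0.02, 0.02], "rotation": [0, 0, 0], "claw": 1},
  {"travel": [0, 0.02, 0.02], "rotation": [0, 0, 0], "claw": 1},
  {"travel": [0, 0.02, 0.02], "rotation": [0, 0, 0], "claw": 1},
])

```text
t: 14.45
eef_pos: [688.8, 188.1, 57.6]
orientation: [-0.383, 0.922, 0.055, -0.017]
force: [0.3, 0.3, 0.9]
grip_width: 49.2
```

Request:
servo_tool([
  {"travel": [0, 0.015, 0.015], "rotation": [0, 0, 0], "claw": 1},
  {"travel": [0, 0.015, 0.015], "rotation": [0, 0, 0], "claw": 1},
  {"travel": [0, 0.015, 0.015], "rotation": [0, 0, 0], "claw": 1},
])

```text
t: 14.75
eef_pos: [689.0, 188.2, 57.6]
orientation: [-0.384, 0.922, 0.055, -0.016]
force: [-4.1, -2.7, 13.1]
grip_width: 49.0
```

Request:
servo_tool([
  {"travel": [0, 0, 0], "rotation": [0, 0, 0], "claw": -0.2},
  {"travel": [0, 0, 0], "rotation": [0, 0, 0], "claw": -0.35},
  {"travel": [0, 0, 0], "rotation": [0, 0, 0], "claw": -0.35},
  {"travel": [0, 0, 0], "rotation": [0, 0, 0], "claw": -0.35},
])

```text
t: 15.15
eef_pos: [688.3, 188.0, 54.1]
orientation: [-0.382, 0.922, 0.055, -0.018]
force: [0.0, 1.3, -1.0]
grip_width: 57.8
```

```bash
python3 - <<'E'
from h import *
im=grab("wrist","w13");im=grab("side","s13");cv2.imwrite("pics/s13z.png",cv2.resize(im[60:220,240:400],None,fx=4,fy=4))
E
```

```text
(no output)
```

View pics/w13.png

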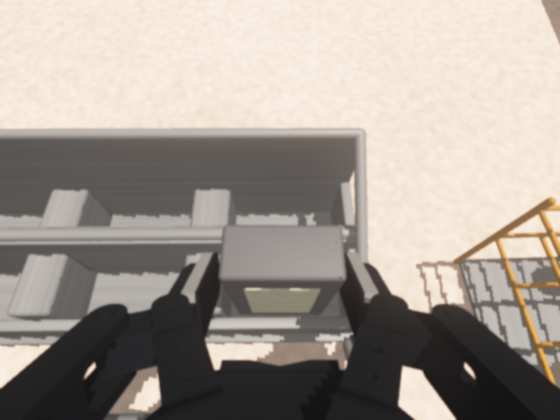

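View pics/s13z.png

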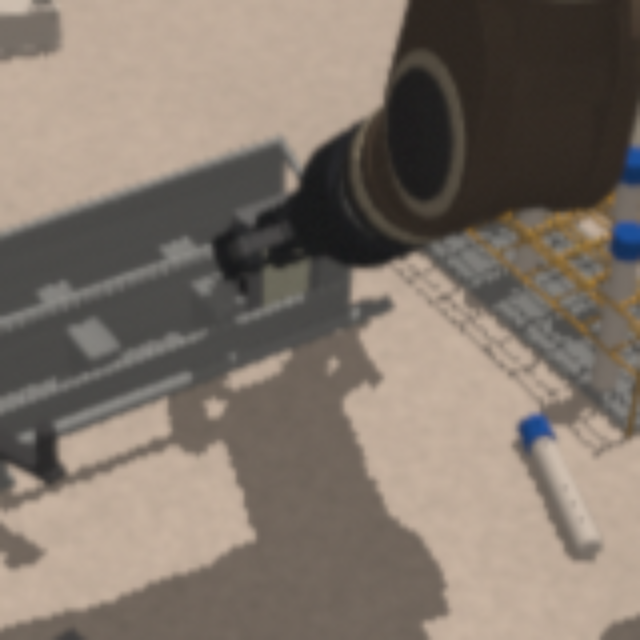

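Request:
servo_tool([
  {"travel": [0, 0, -0.1], "rotation": [0, 0, 0], "claw": -0.35},
  {"travel": [0, 0, -0.3], "rotation": [0, 0, 0], "claw": -0.35},
  {"travel": [0, 0, -0.6], "rotation": [0, 0, 0], "claw": -0.35},
  {"travel": [0, 0, -0.9], "rotation": [0, 0, 0], "claw": -1},
  {"travel": [0, 0, -1], "rotation": [0, 0, 0], "claw": -1},
  {"travel": [0, 0, -1], "rotation": [0, 0, 0], "claw": -1},
])

```text
t: 15.85
eef_pos: [698.7, 102.0, 140.9]
orientation: [-0.382, 0.922, 0.054, -0.016]
force: [0.1, 0.3, -0.6]
grip_width: 85.5
```

```bash
python3 - <<'E'
from h import *
im=grab("wrist","w14")
s,p,Rm=pose(); print(s["t"],p)
delta([464,-68,100],tilt_pose(18.5,-45))
E
```

```text
15.9 [697.98551475 102.90804657 139.56698102]
travel [-2.102, 1.061, -0.627] rot [-0.995, -0.008, -0.148] | mm [-252.3, 127.4, -75.2] deg [-89.6, -0.7, -13.3]
```

View pics/w14.png

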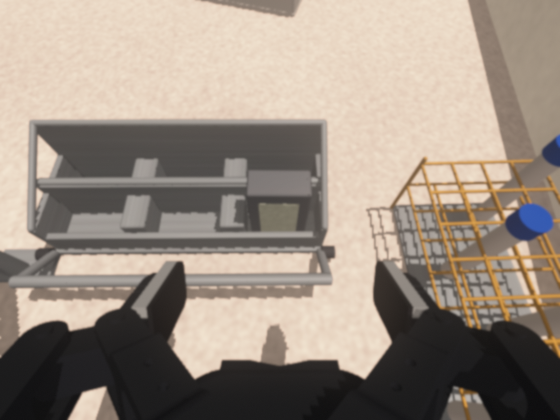

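Request:
servo_tool([
  {"travel": [-0.1, 0, -0.2], "rotation": [-0.05, 0, -0.01], "claw": -1},
  {"travel": [-0.3, 0.1, -0.3], "rotation": [-0.14, 0, -0.02], "claw": -1},
  {"travel": [-0.6, 0.3, -0.5], "rotation": [-0.23, 0, -0.035], "claw": -1},
  {"travel": [-0.9, 0.5, -0.6], "rotation": [-0.32, 0, -0.05], "claw": -1},
  {"travel": [-1, 0.6, -0.7], "rotation": [-0.41, 0, -0.06], "claw": -1},
  {"travel": [-1, 0.6, -0.7], "rotation": [-0.5, 0, -0.075], "claw": -1},
  {"travel": [-1, 0.6, -0.7], "rotation": [-0.5, 0, -0.075], "claw": -1},
])

```text
t: 16.6
eef_pos: [589.5, -16.7, 146.9]
orientation: [-0.0, 0.993, 0.113, 0.028]
force: [-0.1, 1.0, 0.9]
grip_width: 85.4
```

```bash
python3 - <<'E'
from h import *
im=grab("wrist","w15")
s,p,Rm=pose(); print(s["t"],p)
print(boxes("wrist",im)); print(boxes("top"))
delta([464,-68,100],tilt_pose(18.5,-45))
E
```

```text
16.65 [589.72841157 -17.19467398 146.47314045]
[(464.1, -75.7, 53.1, 32.1, -71.6, [116.0, 232.0])]
[(99.6, -602.8, 185.6, 112.5, -28.8, [520.0, 381.0]), (452.8, -349.1, 94.7, 32.3, -85.2, [395.0, 242.0]), (607.7, -338.9, 53.2, 32.5, 80.5, [384.0, 180.0])]
travel [-1.135, 0.173, 0.325] rot [-0.497, -0.007, -0.073] | mm [-136.2, 20.7, 39.0] deg [-44.7, -0.6, -6.6]
```

View pics/w15.png

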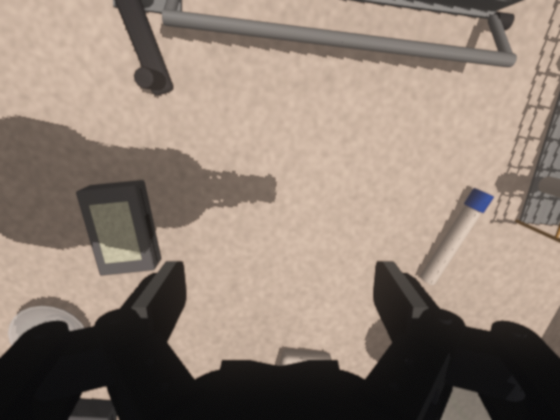

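Request:
servo_tool([
  {"travel": [-0.3, 0.05, 0], "rotation": [-0.08, 0, -0.01], "claw": -1},
  {"travel": [-0.6, 0.1, 0.1], "rotation": [-0.17, 0, -0.025], "claw": -1},
  {"travel": [-0.9, 0.15, 0.2], "rotation": [-0.26, 0, -0.04], "claw": -1},
  {"travel": [-1, 0.17, 0.3], "rotation": [-0.35, 0, -0.05], "claw": -1},
  {"travel": [-1, 0.17, 0.32], "rotation": [-0.44, 0, -0.065], "claw": -1},
  {"travel": [-1, 0.17, 0.32], "rotation": [-0.497, -0.007, -0.073], "claw": -1},
  {"travel": [-1, 0.17, 0.32], "rotation": [-0.497, -0.007, -0.073], "claw": -1},
])

```text
t: 17.4
eef_pos: [479.0, -64.8, 98.9]
orientation: [0.379, 0.911, 0.15, 0.058]
force: [-0.2, -0.4, 0.0]
grip_width: 85.8
```

```bash
python3 - <<'E'
from h import *
s,p,Rm=pose(); print(s["t"],p,s["q"])
delta([460.2,-63.9,40],tilt_pose(18.4,-45))
delta([460.2,-63.9,7],tilt_pose(18.4,-45))
E
```

```text
17.4 [479.01706437 -64.81908673  98.88402026] [ 0.31319489  0.05999251 -0.61092597  0.89763978 -0.78683902  1.55785146]
travel [-0.143, -0.388, 0.307] rot [0.001, 0.003, 0.004] | mm [-17.1, -46.6, 36.8] deg [0.1, 0.2, 0.3]
travel [-0.141, -0.583, 0.501] rot [0.001, 0.003, 0.004] | mm [-16.9, -70.0, 60.1] deg [0.1, 0.2, 0.3]
```

Request:
servo_tool([
  {"travel": [-0.14, -0.15, 0.1], "rotation": [0, 0, 0], "claw": -1},
  {"travel": [-0.14, -0.38, 0.3], "rotation": [0, 0, 0], "claw": -1},
  {"travel": [-0.14, -0.5, 0.42], "rotation": [0, 0, 0.004], "claw": -1},
  {"travel": [-0.14, -0.57, 0.49], "rotation": [0, 0, 0.004], "claw": -1},
  {"travel": [-0.14, -0.58, 0.5], "rotation": [0, 0, 0.004], "claw": -0.5},
  {"travel": [-0.14, -0.58, 0.5], "rotation": [0, 0, 0.004], "claw": 0},
  {"travel": [-0.14, -0.58, 0.5], "rotation": [0, 0, 0.004], "claw": 1},
  {"travel": [-0.14, -0.58, 0.5], "rotation": [0, 0, 0.004], "claw": 1},
  {"travel": [-0.14, -0.58, 0.5], "rotation": [0, 0, 0.004], "claw": 1},
  {"travel": [-0.14, -0.58, 0.5], "rotation": [0, 0, 0.004], "claw": 1},
  {"travel": [-0.14, -0.58, 0.5], "rotation": [0, 0, 0.004], "claw": 1},
])

```text
t: 18.5
eef_pos: [463.2, -64.6, 11.2]
orientation: [0.379, 0.912, 0.144, 0.063]
force: [0.8, 0.7, 4.2]
grip_width: 48.6
```

```bash
python3 - <<'E'
from h import *
s,p,Rm=pose(); print(s["t"],p,s["force"],s["grip_width"])
im=grab("wrist","w16"); save_grasp([464,-75.3,12],108.4)
g=json.load(open("grasp.json")); print(g["c"])
pt,Rt=place(rack_w(-20.5,0,130)); delta(pt,Rt); print("up in tool",Rm.T[:,2])
E
```

```text
18.5 [463.207466   -64.62590633  11.20970002] [0.83570059 0.72401479 4.17895821] 48.58837502107138
[-2.5385067743767213, 7.912324495856196, 6.794387470628676]
travel [1.777, -0.312, -1.826] rot [0.996, -0.009, 0.14] | mm [213.2, -37.5, -219.2] deg [89.7, -0.8, 12.6]
up in tool [ 0.00661367  0.70969661 -0.70447639]
```

View pics/w16.png

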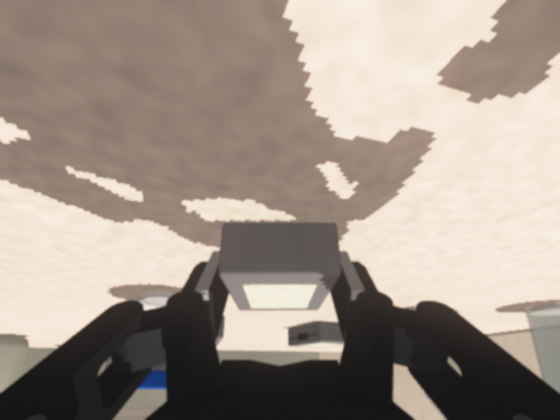

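Request:
servo_tool([
  {"travel": [0, 0.15, -0.15], "rotation": [0, 0, 0], "claw": 1},
  {"travel": [0, 0.4, -0.4], "rotation": [0, 0, 0], "claw": 1},
  {"travel": [0.05, 0.65, -0.65], "rotation": [0.05, 0, 0], "claw": 1},
  {"travel": [0.1, 0.85, -0.85], "rotation": [0.13, 0, 0.01], "claw": 1},
  {"travel": [0.3, 0.85, -0.85], "rotation": [0.22, 0, 0.03], "claw": 1},
  {"travel": [0.5, 0.85, -0.85], "rotation": [0.31, 0, 0.04], "claw": 1},
  {"travel": [0.7, 0.85, -0.85], "rotation": [0.4, 0, 0.055], "claw": 1},
  {"travel": [0.9, 0.8, -0.85], "rotation": [0.49, 0, 0.07], "claw": 1},
  {"travel": [1, 0.75, -0.85], "rotation": [0.58, 0, 0.08], "claw": 1},
  {"travel": [1, 0.7, -0.85], "rotation": [0.67, 0, 0.09], "claw": 1},
  {"travel": [1, 0.7, -0.85], "rotation": [0.76, 0, 0.105], "claw": 1},
  {"travel": [1, 0.7, -0.85], "rotation": [0.85, 0, 0.12], "claw": 1},
  {"travel": [1, 0.7, -0.85], "rotation": [0.94, 0, 0.13], "claw": 1},
  {"travel": [1, 0.7, -0.85], "rotation": [0.996, -0.009, 0.14], "claw": 1},
  {"travel": [1, 0.7, -0.85], "rotation": [0.996, -0.009, 0.14], "claw": 1},
])

```text
t: 20.05
eef_pos: [570.9, -16.7, 138.7]
orientation: [-0.382, 0.922, 0.05, -0.029]
force: [-0.0, -0.2, -2.3]
grip_width: 48.2
```

```bash
python3 - <<'E'
from h import *
g=json.load(open("grasp.json")); g["c"][0]=0; json.dump(g,open("grasp.json","w"))
s,p,Rm=pose(); print(s["t"],p,s["q"],s["force"]); 
c,B=boxnow(); print("box",c,B[:,0])
for z in (110,66,47):
    pt,Rt=place(rack_w(-20.5,0,z)); delta(pt,Rt)
P=[c+B@np.array([x,y,z]) for x,z in((40,12),(40,-12)) for y in (-25,25)]
print("predicted corners",pl2px("wrist",P).round(0).tolist())
im=grab("wrist","w17");
E
```

```text
20.05 [570.94785939 -16.70795103 138.72301794] [-0.35833193  0.51211647  0.06137624  1.55846837  0.67471715  0.94797214] [-0.02268952 -0.16384645 -2.26032096]
box [570.88476077 -17.51101002 128.32495587] [ 0.00996995 -0.00268089  0.99994671]
travel [0.474, -0.99, 1.196] rot [-0.002, 0.003, -0.006] | mm [56.9, -118.8, 143.5] deg [-0.2, 0.3, -0.5]
travel [0.48, -0.73, 1.455] rot [-0.002, 0.003, -0.006] | mm [57.6, -87.7, 174.6] deg [-0.2, 0.3, -0.5]
travel [0.482, -0.618, 1.567] rot [-0.002, 0.003, -0.006] | mm [57.8, -74.2, 188.0] deg [-0.2, 0.3, -0.5]
predicted corners [[344.0, 276.0], [216.0, 277.0], [338.0, 220.0], [221.0, 221.0]]
```

View pics/w17.png

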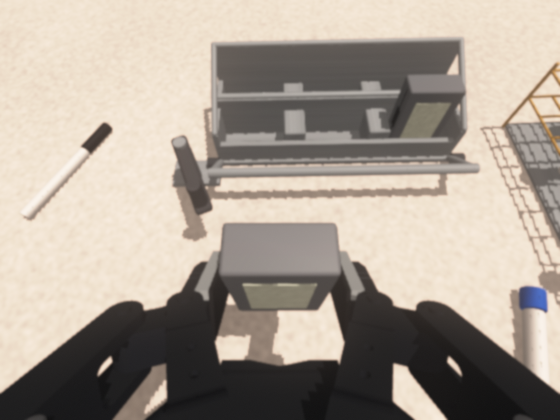

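Request:
servo_tool([
  {"travel": [0.1, -0.25, 0.25], "rotation": [0, 0, 0], "claw": 1},
  {"travel": [0.25, -0.5, 0.5], "rotation": [0, 0, 0], "claw": 1},
  {"travel": [0.4, -0.75, 0.75], "rotation": [0, 0, 0], "claw": 1},
  {"travel": [0.475, -0.98, 1], "rotation": [0, 0, -0.006], "claw": 1},
  {"travel": [0.475, -0.98, 1], "rotation": [-0.002, 0.003, -0.006], "claw": 1},
  {"travel": [0.475, -0.98, 1], "rotation": [-0.002, 0.003, -0.006], "claw": 1},
])

```text
t: 20.7
eef_pos: [607.8, 160.5, 141.2]
orientation: [-0.378, 0.924, 0.059, -0.021]
force: [-0.2, -1.2, -0.6]
grip_width: 48.5
```

```bash
python3 - <<'E'
from h import *
s,p,Rm=pose(); print(s["t"],p,s["force"]); 
for z in (100,66,47):
    pt,Rt=place(rack_w(-20.5,0,z)); delta(pt,Rt)
im=grab("wrist","w18");
E
```

```text
20.7 [607.76478736 160.48248474 141.18210383] [-0.24993967 -1.21043273 -0.59214855]
travel [-0.002, 0.099, 0.263] rot [0.003, -0.002, 0.008] | mm [-0.3, 11.9, 31.5] deg [0.3, -0.1, 0.7]
travel [-0.004, 0.297, 0.465] rot [0.003, -0.002, 0.008] | mm [-0.4, 35.7, 55.8] deg [0.3, -0.1, 0.7]
travel [-0.005, 0.408, 0.578] rot [0.003, -0.002, 0.008] | mm [-0.5, 49.0, 69.3] deg [0.3, -0.1, 0.7]
```

View pics/w18.png

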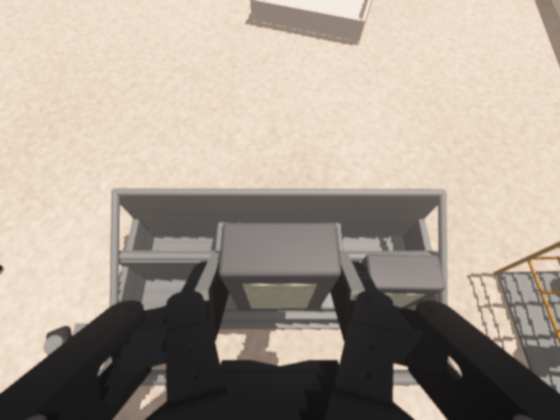

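Request:
servo_tool([
  {"travel": [0, 0.1, 0.26], "rotation": [0, 0, 0.008], "claw": 1},
  {"travel": [0, 0.2, 0.36], "rotation": [0, 0, 0.008], "claw": 1},
  {"travel": [0, 0.3, 0.465], "rotation": [0, 0, 0.008], "claw": 1},
  {"travel": [0, 0.33, 0.5], "rotation": [0, 0, 0.008], "claw": 1},
  {"travel": [0, 0.36, 0.53], "rotation": [0, 0, 0.008], "claw": 1},
  {"travel": [0, 0.38, 0.55], "rotation": [0, 0, 0.008], "claw": 1},
  {"travel": [0, 0.4, 0.57], "rotation": [0, 0, 0.008], "claw": 1},
  {"travel": [0, 0.4, 0.57], "rotation": [0, 0, 0.008], "claw": 1},
])

```text
t: 21.55
eef_pos: [607.8, 172.0, 58.4]
orientation: [-0.379, 0.924, 0.051, -0.023]
force: [-1.2, -1.1, 3.0]
grip_width: 49.2
```

Request:
servo_tool([
  {"travel": [0, 0.01, 0.01], "rotation": [0, 0, 0], "claw": 1},
  {"travel": [0, 0.02, 0.02], "rotation": [0, 0, 0], "claw": 1},
  {"travel": [0, 0.02, 0.02], "rotation": [0, 0, 0], "claw": 1},
])

```text
t: 21.85
eef_pos: [607.8, 172.3, 58.3]
orientation: [-0.381, 0.923, 0.05, -0.023]
force: [-8.3, -6.2, 20.2]
grip_width: 48.8
```

```bash
python3 - <<'E'
from h import *
c,B=boxnow(); print("box",c,B[:,0]); print(get_state()["force"])
im=grab("side","s19");cv2.imwrite("pics/s19z.png",cv2.resize(im[60:220,205:365],None,fx=4,fy=4))
E
```

```text
box [607.89001406 171.43921081  47.90787191] [-1.84974824e-03 -7.72371563e-04  9.99997991e-01]
[-8.2740708  -6.22639505 20.15116345]
```

View pics/s19z.png

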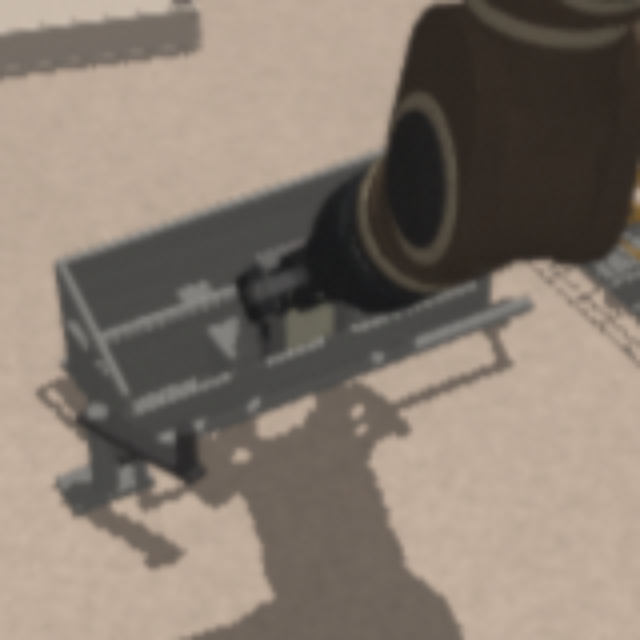

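Seated (20 N contact). Release and withdraw.

Request:
servo_tool([
  {"travel": [0, 0, 0], "rotation": [0, 0, 0], "claw": -0.2},
  {"travel": [0, 0, 0], "rotation": [0, 0, 0], "claw": -0.35},
  {"travel": [0, 0, 0], "rotation": [0, 0, 0], "claw": -0.35},
  {"travel": [0, 0, 0], "rotation": [0, 0, 0], "claw": -0.35},
  {"travel": [0, 0, -0.1], "rotation": [0, 0, 0], "claw": -0.35},
  {"travel": [0, 0, -0.3], "rotation": [0, 0, 0], "claw": -0.35},
  {"travel": [0, 0, -0.6], "rotation": [0, 0, 0], "claw": -0.35},
  {"travel": [0, 0, -0.9], "rotation": [0, 0, 0], "claw": -1},
  {"travel": [0, 0, -1], "rotation": [0, 0, 0], "claw": -1},
  {"travel": [0, 0, -1], "rotation": [0, 0, 0], "claw": -1},
])

```text
t: 22.9
eef_pos: [618.4, 87.0, 140.5]
orientation: [-0.378, 0.924, 0.05, -0.023]
force: [-0.2, 0.3, 0.5]
grip_width: 85.5
```

```bash
python3 - <<'E'
from h import *
im=grab("wrist","w20")
s,p,Rm=pose(); print(s["t"],p)
print(boxes("top"));print(boxes("side"))
# C: approach
u=np.radians(80)
print([607,-340]+12*np.array([np.cos(u),np.sin(u)]))
delta([609,-328,100],tilt_pose(-10,-45))
E
```

```text
22.95 [617.68329058  87.86549678 139.28019351]
[(100.0, -601.8, 186.2, 117.8, -27.3, [519.0, 381.0]), (452.9, -349.0, 94.3, 32.5, -85.4, [395.0, 242.0]), (607.7, -338.9, 53.2, 32.5, 80.5, [384.0, 180.0])]
[(451.8, -350.6, 95.3, 33.6, -85.4, [311.0, 352.0]), (606.2, -341.3, 55.7, 33.4, 79.7, [388.0, 315.0]), (796.2, -349.4, 55.3, 54.7, 37.6, [480.0, 283.0])]
[ 609.08377813 -328.18230696]
travel [-0.451, 2.678, -2.191] rot [-0.988, 0.005, 0.203] | mm [-54.1, 321.4, -262.9] deg [-88.9, 0.4, 18.2]
```

View pics/w20.png

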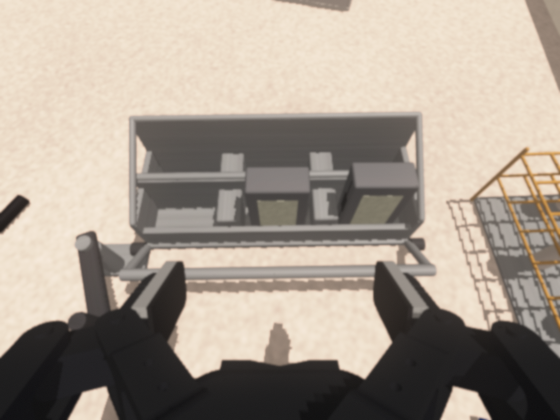

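```bash
python3 - <<'E'
from h import *
im=cv2.imread("pics/w20.png")
cv2.imwrite("pics/w20z.png",cv2.resize(im[105:255,225:425],None,fx=4,fy=4,interpolation=cv2.INTER_CUBIC))
E
```

```text
(no output)
```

View pics/w20z.png

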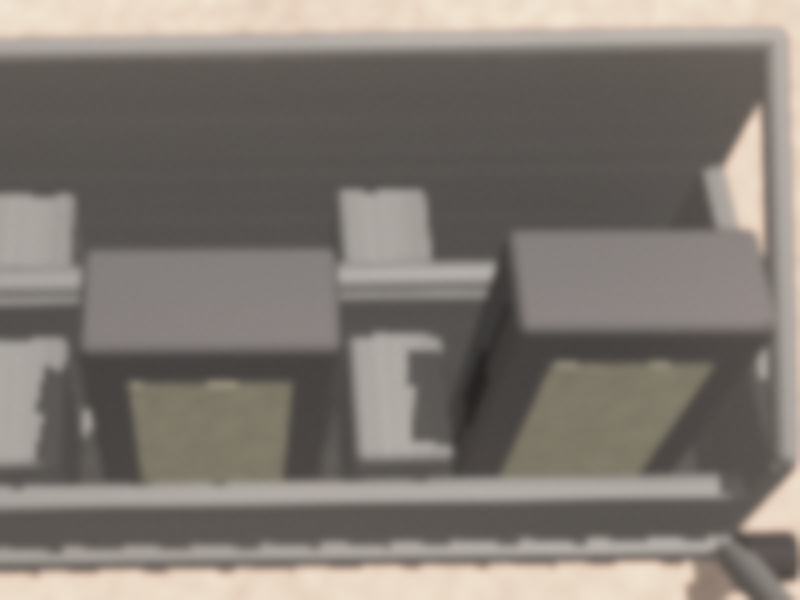

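Request:
servo_tool([
  {"travel": [-0.05, 0, -0.2], "rotation": [-0.05, 0, 0.01], "claw": -1},
  {"travel": [-0.1, 0.2, -0.4], "rotation": [-0.14, 0, 0.03], "claw": -1},
  {"travel": [-0.2, 0.5, -0.7], "rotation": [-0.23, 0, 0.05], "claw": -1},
  {"travel": [-0.2, 0.8, -0.9], "rotation": [-0.32, 0, 0.07], "claw": -1},
  {"travel": [-0.2, 1, -1], "rotation": [-0.41, 0, 0.085], "claw": -1},
  {"travel": [-0.2, 1, -1], "rotation": [-0.5, 0, 0.1], "claw": -1},
])

```text
t: 23.65
eef_pos: [612.2, -85.6, 139.3]
orientation: [0.009, 0.999, -0.017, -0.032]
force: [0.1, 0.9, -1.1]
grip_width: 85.5
```

```bash
python3 - <<'E'
from h import *
s,p,Rm=pose(); print(s["t"],p)
delta([609,-328,100],tilt_pose(-10,-45))
E
```

```text
23.65 [612.17013057 -85.55961172 139.26823538]
travel [0.064, 2.013, 0.364] rot [-0.484, 0.002, 0.1] | mm [7.7, 241.6, 43.6] deg [-43.5, 0.2, 9.0]
```

Request:
servo_tool([
  {"travel": [0, 0.4, 0], "rotation": [-0.05, 0, 0.01], "claw": -1},
  {"travel": [0, 0.8, 0], "rotation": [-0.14, 0, 0.03], "claw": -1},
  {"travel": [0.03, 1, 0.1], "rotation": [-0.23, 0, 0.05], "claw": -1},
  {"travel": [0.03, 1, 0.1], "rotation": [-0.3, 0, 0.07], "claw": -1},
])

```text
t: 24.05
eef_pos: [610.6, -204.4, 128.2]
orientation: [0.243, 0.967, -0.063, -0.035]
force: [-1.0, 0.6, -0.7]
grip_width: 85.1
```

```bash
python3 - <<'E'
from h import *
s,p,Rm=pose(); print(s["t"],p)
print(boxes("wrist",grab("wrist","w21")))
delta([609,-328,80],tilt_pose(-10,-45))
E
```

```text
24.05 [ 610.64853787 -204.42853117  128.23844181]
[(449.5, -328.5, 51.5, 32.9, -86.2, [146.0, 256.0]), (607.2, -338.9, 53.0, 31.4, 80.0, [299.0, 256.0]), (838.9, -350.9, 50.2, 19.6, -51.3, [543.0, 253.0])]
travel [0.147, 0.742, 0.836] rot [-0.183, 0.006, 0.035] | mm [17.7, 89.1, 100.3] deg [-16.5, 0.5, 3.2]
```

View pics/w21.png

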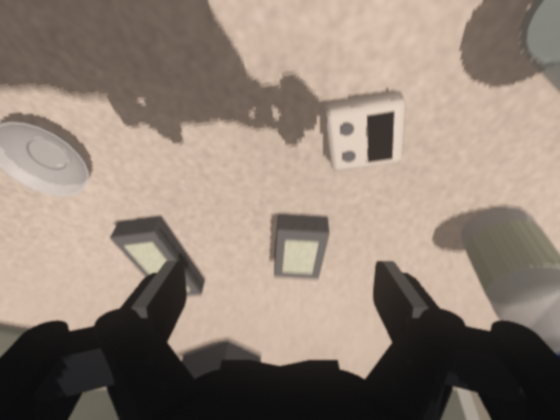

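Request:
servo_tool([
  {"travel": [0.05, 0.3, 0.25], "rotation": [-0.09, 0, 0.02], "claw": -1},
  {"travel": [0.1, 0.6, 0.55], "rotation": [-0.18, 0.006, 0.035], "claw": -1},
  {"travel": [0.147, 0.74, 0.83], "rotation": [-0.183, 0.006, 0.035], "claw": -1},
  {"travel": [0.147, 0.74, 0.83], "rotation": [-0.183, 0.006, 0.035], "claw": -1},
  {"travel": [0.147, 0.74, 0.83], "rotation": [-0.183, 0.006, 0.035], "claw": -1},
])

```text
t: 24.6
eef_pos: [609.6, -328.9, 82.2]
orientation: [0.377, 0.922, -0.081, -0.032]
force: [0.3, 0.4, 0.1]
grip_width: 85.9
```

```bash
python3 - <<'E'
from h import *
s,p,Rm=pose(); print(s["t"],p,s["q"])
grab("wrist","w22")
delta([609.2,-327.7,7],tilt_pose(-10,-45))
E
```

```text
24.6 [ 609.62345867 -328.90782271   82.15383296] [-0.19106123  0.45438084 -0.12391458  0.97474161 -0.77684247  1.54725246]
travel [-0.014, -0.451, 0.45] rot [-0.005, -0.002, -0.001] | mm [-1.7, -54.1, 54.0] deg [-0.5, -0.2, -0.1]
```

View pics/w22.png

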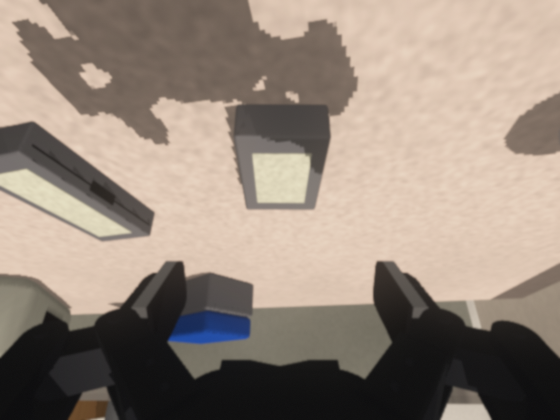

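Request:
servo_tool([
  {"travel": [-0.014, -0.1, 0.1], "rotation": [0, 0, 0], "claw": -1},
  {"travel": [-0.014, -0.25, 0.25], "rotation": [0, 0, 0], "claw": -1},
  {"travel": [-0.014, -0.38, 0.38], "rotation": [0, 0, 0], "claw": -1},
  {"travel": [-0.014, -0.45, 0.45], "rotation": [0, 0, 0], "claw": -1},
  {"travel": [-0.014, -0.46, 0.46], "rotation": [0, 0, 0], "claw": -0.5},
  {"travel": [-0.014, -0.46, 0.46], "rotation": [0, 0, 0], "claw": 0},
  {"travel": [-0.014, -0.46, 0.46], "rotation": [0, 0, 0], "claw": 1},
  {"travel": [-0.014, -0.46, 0.46], "rotation": [0, 0, 0], "claw": 1},
  {"travel": [-0.014, -0.46, 0.46], "rotation": [0, 0, 0], "claw": 1},
  {"travel": [-0.014, -0.46, 0.46], "rotation": [0, 0, 0], "claw": 1},
  {"travel": [-0.014, -0.46, 0.46], "rotation": [0, 0, 0], "claw": 1},
])

```text
t: 25.75
eef_pos: [610.4, -328.6, 7.1]
orientation: [0.379, 0.921, -0.081, -0.03]
force: [0.5, 3.5, 5.6]
grip_width: 49.2
```

```bash
python3 - <<'E'
from h import *
s,p,Rm=pose(); print(s["t"],p,s["force"],s["grip_width"])
im=grab("wrist","w23"); save_grasp([607.2,-339.5,12],80)
g=json.load(open("grasp.json")); print(g["c"]); g["c"][0]=0; json.dump(g,open("grasp.json","w"))
pt,Rt=place(rack_w(-20.5,82,110)); delta(pt,Rt)
E
```

```text
25.75 [ 610.40830888 -328.62230147    7.08184652] [0.52904191 3.50138238 5.63600455] 49.2162061467137
[-1.2219531707266311, 11.458657521956198, 4.390399195616308]
travel [-1.417, -2.136, -3.46] rot [0.993, -0.005, -0.206] | mm [-170.1, -256.4, -415.2] deg [89.4, -0.5, -18.5]
```

View pics/w23.png

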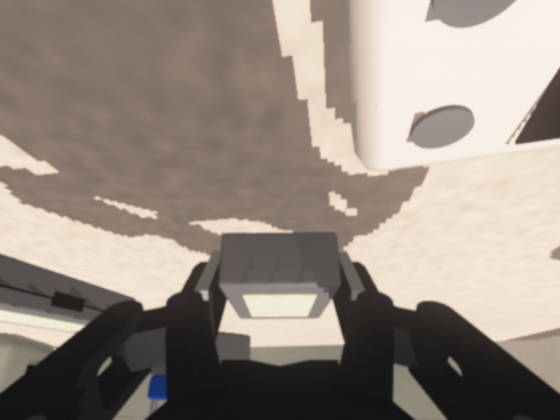

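Request:
servo_tool([
  {"travel": [0, 0.15, -0.15], "rotation": [0, 0, 0], "claw": 1},
  {"travel": [0, 0.4, -0.4], "rotation": [0, 0, 0], "claw": 1},
  {"travel": [-0.05, 0.65, -0.65], "rotation": [0.05, 0, -0.01], "claw": 1},
  {"travel": [-0.1, 0.85, -0.85], "rotation": [0.13, 0, -0.025], "claw": 1},
  {"travel": [-0.3, 0.75, -0.95], "rotation": [0.22, 0, -0.045], "claw": 1},
  {"travel": [-0.5, 0.7, -1], "rotation": [0.31, 0, -0.06], "claw": 1},
  {"travel": [-0.7, 0.7, -1], "rotation": [0.4, 0, -0.08], "claw": 1},
  {"travel": [-0.9, 0.7, -1], "rotation": [0.49, 0, -0.1], "claw": 1},
  {"travel": [-1, 0.7, -1], "rotation": [0.58, 0, -0.12], "claw": 1},
  {"travel": [-1, 0.7, -1], "rotation": [0.67, 0, -0.14], "claw": 1},
  {"travel": [-1, 0.7, -1], "rotation": [0.76, 0, -0.16], "claw": 1},
  {"travel": [-1, 0.7, -1], "rotation": [0.85, 0, -0.175], "claw": 1},
  {"travel": [-1, 0.7, -1], "rotation": [0.94, 0, -0.195], "claw": 1},
  {"travel": [-1, 0.7, -1], "rotation": [0.993, -0.005, -0.206], "claw": 1},
  {"travel": [-1, 0.7, -1], "rotation": [0.993, -0.005, -0.206], "claw": 1},
])

```text
t: 27.3
eef_pos: [493.7, -285.2, 144.9]
orientation: [-0.388, 0.92, 0.052, -0.026]
force: [0.3, 0.4, -2.2]
grip_width: 49.0
```

```bash
python3 - <<'E'
from h import *
s,p,Rm=pose(); print(s["t"],p,s["q"],s["force"]); 
c,B=boxnow(); print("box",c,B[:,0])
pt,Rt=place(rack_w(-20.5,82,110)); delta(pt,Rt)
P=[c+B@np.array([x,y,z]) for x,z in((40,12),(40,-12)) for y in (-25,25)]
print("predicted corners",pl2px("wrist",P).round(0).tolist())
im=grab("wrist","w24");
E
```

```text
27.3 [ 493.73063684 -285.19018296  144.86582088] [-0.76176539  0.73681855  0.40842744  1.91385343  0.47218768  0.5294528 ] [ 0.34673497  0.35690144 -2.17682663]
box [ 494.20932061 -290.00974414  133.59110894] [ 0.00849264 -0.00668646  0.99994158]
travel [0.686, -2.457, 2.802] rot [-0.005, 0.002, -0.005] | mm [82.3, -294.9, 336.2] deg [-0.4, 0.2, -0.4]
predicted corners [[345.0, 286.0], [216.0, 287.0], [339.0, 229.0], [221.0, 230.0]]
```

View pics/w24.png

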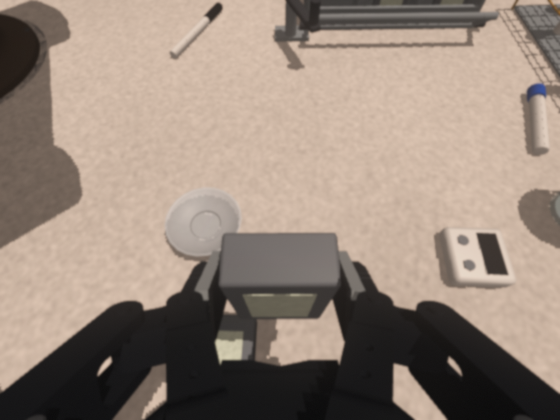

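Request:
servo_tool([
  {"travel": [0.05, -0.3, 0.2], "rotation": [0, 0, 0], "claw": 1},
  {"travel": [0.15, -0.6, 0.4], "rotation": [0, 0, 0], "claw": 1},
  {"travel": [0.25, -0.9, 0.6], "rotation": [0, 0, 0], "claw": 1},
  {"travel": [0.3, -1, 0.8], "rotation": [0, 0, 0], "claw": 1},
])

```text
t: 27.75
eef_pos: [513.3, -124.8, 171.3]
orientation: [-0.383, 0.922, 0.056, -0.021]
force: [0.2, -0.1, -0.4]
grip_width: 49.2
```

Request:
servo_tool([
  {"travel": [0.08, -0.3, 0.3], "rotation": [0, 0, 0], "claw": 1},
  {"travel": [0.15, -0.6, 0.6], "rotation": [0, 0, 0], "claw": 1},
  {"travel": [0.2, -0.9, 0.9], "rotation": [0, 0, 0], "claw": 1},
  {"travel": [0.25, -1, 1], "rotation": [0, 0, 0], "claw": 1},
  {"travel": [0.25, -1, 1], "rotation": [0, 0, 0], "claw": 1},
])

```text
t: 28.25
eef_pos: [521.7, 47.8, 171.0]
orientation: [-0.384, 0.921, 0.057, -0.022]
force: [-0.5, -0.1, -1.0]
grip_width: 48.7
```

```bash
python3 - <<'E'
from h import *
s,p,Rm=pose(); print(s["t"],p,s["q"],s["force"]); 
c,B=boxnow(); print("box",c,B[:,0])
for z in (130,110):
    pt,Rt=place(rack_w(-20.5,82,z)); delta(pt,Rt)
im=grab("wrist","w25");
E
```

```text
28.25 [521.65507305  47.76761869 171.03113663] [-0.28589775  0.35227765 -0.09971252  1.49662238  0.71146624  1.01872608] [-0.49036486 -0.10755301 -1.04157039]
box [522.30701365  42.86179156 159.80241137] [-0.00358765  0.00138224  0.99999261]
travel [0.141, -0.521, 0.879] rot [0.001, 0.001, 0.004] | mm [17.0, -62.5, 105.5] deg [0.1, 0.1, 0.4]
travel [0.141, -0.403, 0.997] rot [0.001, 0.001, 0.004] | mm [16.9, -48.3, 119.6] deg [0.1, 0.1, 0.4]
```

View pics/w25.png

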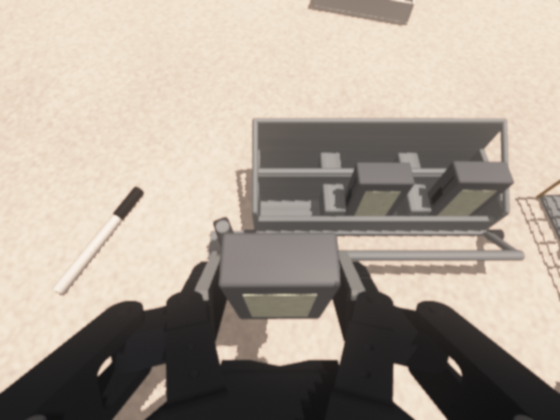

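Request:
servo_tool([
  {"travel": [0.05, -0.3, 0.3], "rotation": [0, 0, 0], "claw": 1},
  {"travel": [0.14, -0.52, 0.6], "rotation": [0, 0, 0.004], "claw": 1},
  {"travel": [0.14, -0.52, 0.88], "rotation": [0, 0, 0.004], "claw": 1},
  {"travel": [0.14, -0.42, 0.98], "rotation": [0, 0, 0.004], "claw": 1},
  {"travel": [0.14, -0.42, 0.98], "rotation": [0, 0, 0.004], "claw": 1},
  {"travel": [0.14, -0.42, 0.98], "rotation": [0, 0, 0.004], "claw": 1},
])

```text
t: 28.9
eef_pos: [525.5, 163.7, 122.8]
orientation: [-0.385, 0.921, 0.051, -0.024]
force: [-0.1, 0.3, -0.7]
grip_width: 49.2
```

```bash
python3 - <<'E'
from h import *
s,p,Rm=pose(); print(s["t"],p,s["force"]); 
c,B=boxnow(); print("box",c,B[:,0])
for z in (66,48,45):
    pt,Rt=place(rack_w(-20.5,82,z)); delta(pt,Rt)
im=grab("wrist","w26");
E
```

```text
28.9 [525.46032829 163.72763346 122.81677767] [-0.06238544  0.30547058 -0.70741784]
box [525.95254129 158.83320768 111.57494685] [ 5.88835020e-03 -1.99238802e-04  9.99982644e-01]
travel [-0.006, 0.245, 0.292] rot [-0.001, 0.0, -0.005] | mm [-0.7, 29.4, 35.1] deg [-0.0, 0.0, -0.5]
travel [-0.005, 0.352, 0.398] rot [-0.001, 0.0, -0.005] | mm [-0.6, 42.2, 47.7] deg [-0.0, 0.0, -0.5]
travel [-0.005, 0.37, 0.415] rot [-0.001, 0.0, -0.005] | mm [-0.6, 44.4, 49.8] deg [-0.0, 0.0, -0.5]
```

View pics/w26.png

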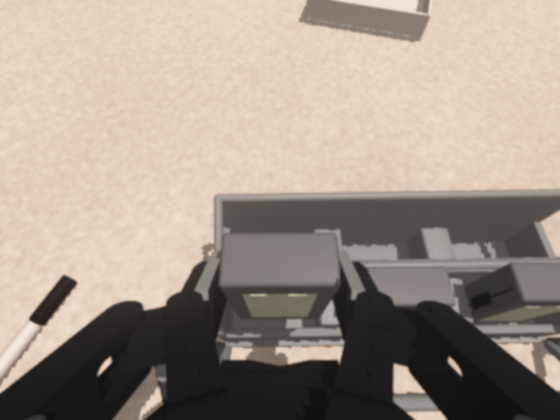

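```bash
python3 - <<'E'
from h import *
P=[rack_w(43,126,89),rack_w(-5,54,40),rack_w(-37,54,40),rack_w(-37,32,40),rack_w(0,0,59)]
print(pl2px("wrist",P).round(0).tolist())
im=cv2.imread("pics/w26.png")
cv2.imwrite("pics/w26z.png",cv2.resize(im[185:350,200:400],None,fx=4,fy=3.6,interpolation=cv2.INTER_CUBIC))
E
```

```text
[[212.0, 193.0], [316.0, 281.0], [319.0, 326.0], [351.0, 326.0], [396.0, 265.0]]
```

View pics/w26z.png

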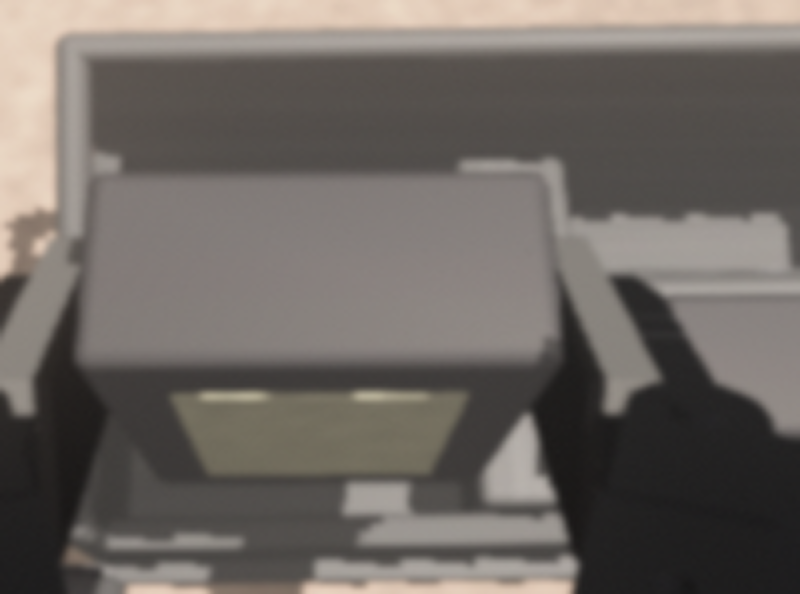

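Request:
servo_tool([
  {"travel": [0, 0.12, 0.16], "rotation": [0, 0, -0.005], "claw": 1},
  {"travel": [0, 0.24, 0.29], "rotation": [0, 0, -0.005], "claw": 1},
  {"travel": [0, 0.28, 0.33], "rotation": [0, 0, -0.005], "claw": 1},
  {"travel": [0, 0.31, 0.36], "rotation": [0, 0, -0.005], "claw": 1},
  {"travel": [0, 0.34, 0.39], "rotation": [0, 0, -0.005], "claw": 1},
  {"travel": [0, 0.36, 0.4], "rotation": [0, 0, -0.005], "claw": 1},
  {"travel": [0, 0.36, 0.4], "rotation": [0, 0, -0.005], "claw": 1},
])

```text
t: 29.65
eef_pos: [525.2, 168.5, 59.9]
orientation: [-0.387, 0.92, 0.054, -0.022]
force: [-3.1, -0.8, 7.5]
grip_width: 48.7
```

Request:
servo_tool([
  {"travel": [0, 0.01, 0.01], "rotation": [0, 0, 0], "claw": 1},
  {"travel": [0, 0.015, 0.015], "rotation": [0, 0, 0], "claw": 1},
  {"travel": [0, 0.015, 0.015], "rotation": [0, 0, 0], "claw": 1},
])

```text
t: 29.95
eef_pos: [525.3, 168.8, 59.8]
orientation: [-0.388, 0.92, 0.054, -0.021]
force: [-8.8, -8.0, 24.4]
grip_width: 48.6
```

```bash
python3 - <<'E'
from h import *
c,B=boxnow(); print("box",c,B[:,0]); print(get_state()["force"])
im=grab("side","s27");cv2.imwrite("pics/s27z.png",cv2.resize(im[60:220,205:365],None,fx=4,fy=4))
E
```

```text
box [525.87718202 163.93607237  48.55441214] [-0.00112147 -0.00625164  0.99997983]
[-8.76402181 -7.99503128 24.35429442]
```

View pics/s27z.png

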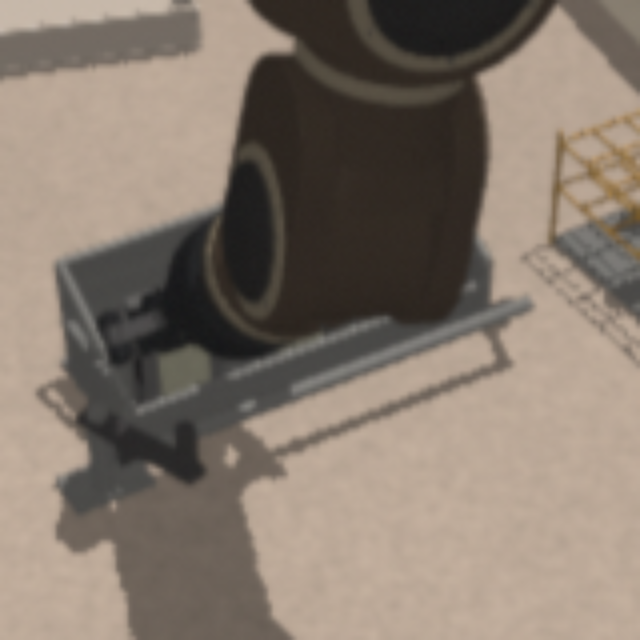

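Request:
servo_tool([
  {"travel": [0, 0, 0], "rotation": [0, 0, 0], "claw": -0.2},
  {"travel": [0, 0, 0], "rotation": [0, 0, 0], "claw": -0.35},
  {"travel": [0, 0, 0], "rotation": [0, 0, 0], "claw": -0.35},
  {"travel": [0, 0, 0], "rotation": [0, 0, 0], "claw": -0.35},
  {"travel": [0, 0, -0.1], "rotation": [0, 0, 0], "claw": -0.35},
  {"travel": [0, 0, -0.3], "rotation": [0, 0, 0], "claw": -0.35},
  {"travel": [0, 0, -0.6], "rotation": [0, 0, 0], "claw": -0.35},
  {"travel": [0, 0, -0.9], "rotation": [0, 0, 0], "claw": -1},
  {"travel": [0, 0, -1], "rotation": [0, 0, 0], "claw": -1},
  {"travel": [0, 0, -1], "rotation": [0, 0, 0], "claw": -1},
])

```text
t: 31.0
eef_pos: [535.8, 82.2, 140.2]
orientation: [-0.385, 0.921, 0.054, -0.022]
force: [-0.3, 1.4, -0.4]
grip_width: 85.4
```

```bash
python3 - <<'E'
from h import *
im=grab("wrist","w28")
s,p,Rm=pose(); print(s["t"],p,s["force"])
print(boxes("top"));print(boxes("side"))
delta([452,-330,110],tilt_pose(5,-45))
E
```

```text
31.05 [535.12799748  82.93870708 139.14892594] [ 0.34414878 -0.10363238 -0.25819146]
[(100.4, -603.3, 183.6, 112.5, -28.7, [520.0, 381.0]), (452.9, -349.2, 94.8, 32.5, -85.5, [395.0, 242.0])]
[(451.8, -350.6, 95.3, 33.6, -85.4, [311.0, 351.0]), (796.3, -349.9, 55.9, 53.7, 37.6, [480.0, 283.0])]
travel [-1.088, 2.515, -2.217] rot [-1.005, 0.001, 0.022] | mm [-130.6, 301.8, -266.0] deg [-90.4, 0.1, 2.0]
```

View pics/w28.png

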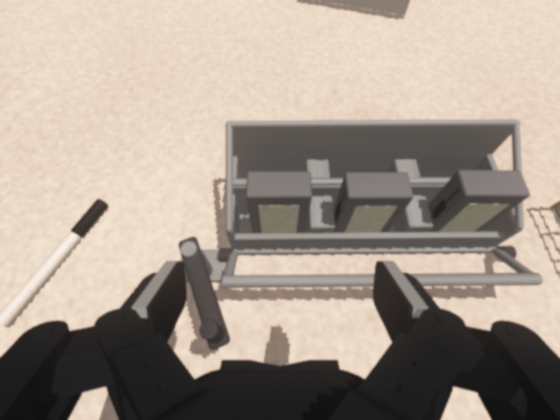

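Request:
servo_tool([
  {"travel": [-0.1, 0, -0.2], "rotation": [-0.05, 0, 0], "claw": -1},
  {"travel": [-0.2, 0.2, -0.4], "rotation": [-0.14, 0, 0], "claw": -1},
  {"travel": [-0.4, 0.5, -0.7], "rotation": [-0.23, 0, 0], "claw": -1},
  {"travel": [-0.6, 0.8, -0.9], "rotation": [-0.32, 0, 0], "claw": -1},
  {"travel": [-0.7, 1, -1], "rotation": [-0.41, 0, 0.01], "claw": -1},
  {"travel": [-0.7, 1, -1], "rotation": [-0.5, 0, 0.01], "claw": -1},
])

```text
t: 31.75
eef_pos: [469.7, -97.5, 136.8]
orientation: [-0.001, 0.999, 0.05, -0.004]
force: [0.2, 0.9, -0.8]
grip_width: 85.6
```

```bash
python3 - <<'E'
from h import *
s,p,Rm=pose(); print(s["t"],p)
delta([450,-318,100],tilt_pose(4.5,-45))
E
```

```text
31.75 [469.67816889 -97.54278189 136.7531764 ]
travel [-0.343, 1.812, 0.306] rot [-0.501, -0.001, 0.014] | mm [-41.2, 217.5, 36.7] deg [-45.1, -0.1, 1.3]
```

Request:
servo_tool([
  {"travel": [-0.1, 0.4, 0], "rotation": [-0.05, 0, 0], "claw": -1},
  {"travel": [-0.2, 0.8, 0], "rotation": [-0.14, 0, 0], "claw": -1},
  {"travel": [-0.3, 1, 0.1], "rotation": [-0.23, 0, 0.01], "claw": -1},
  {"travel": [-0.34, 1, 0.1], "rotation": [-0.3, 0, 0.014], "claw": -1},
])

```text
t: 32.15
eef_pos: [441.3, -219.3, 123.6]
orientation: [0.232, 0.972, 0.04, 0.008]
force: [0.5, 0.1, -0.9]
grip_width: 85.0
```

```bash
python3 - <<'E'
from h import *
s,p,Rm=pose(); print(s["t"],p)
print(boxes("wrist",grab("wrist","w29")))
delta([450,-318,80],tilt_pose(4.5,-45))
E
```

```text
32.15 [ 441.26637888 -219.30761062  123.55935203]
[(451.2, -350.6, 92.1, 31.1, -85.0, [281.0, 259.0])]
travel [0.018, 0.596, 0.696] rot [-0.201, 0.001, 0.005] | mm [2.1, 71.5, 83.5] deg [-18.1, 0.1, 0.4]
```

View pics/w29.png

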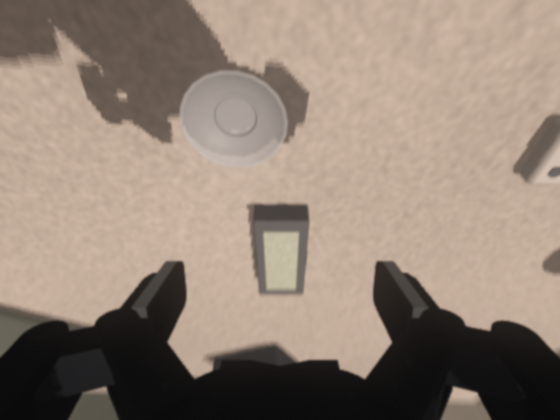

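```bash
python3 - <<'E'
from h import *
print("dish near/far edge", px2pl("wrist",[[235,165],[235,72],[183,110],[287,120]],15).round(0).tolist())
delta([449.8,-318,75],tilt_pose(4.7,-40))
E
```

```text
dish near/far edge [[406.0, -239.0, 15.0], [407.0, -167.0, 15.0], [371.0, -195.0, 15.0], [442.0, -197.0, 15.0]]
travel [0.016, 0.577, 0.733] rot [-0.146, 0.002, 0.003] | mm [1.9, 69.2, 87.9] deg [-13.1, 0.2, 0.2]
```

Request:
servo_tool([
  {"travel": [0.015, 0.3, 0.2], "rotation": [-0.08, 0, 0], "claw": -1},
  {"travel": [0.015, 0.5, 0.5], "rotation": [-0.146, 0.002, 0.003], "claw": -1},
  {"travel": [0.015, 0.577, 0.73], "rotation": [-0.146, 0.002, 0.003], "claw": -1},
  {"travel": [0.015, 0.577, 0.73], "rotation": [-0.146, 0.002, 0.003], "claw": -1},
  {"travel": [0.015, 0.577, 0.73], "rotation": [-0.146, 0.002, 0.003], "claw": -1},
])

```text
t: 32.7
eef_pos: [452.7, -318.5, 77.2]
orientation: [0.338, 0.94, 0.038, 0.015]
force: [-0.6, -0.4, 0.9]
grip_width: 85.1
```

```bash
python3 - <<'E'
from h import *
s,p,Rm=pose(); print(s["t"],p,s["q"])
delta([449.8,-318,7],tilt_pose(4.7,-40))
E
```

```text
32.7 [ 452.69431733 -318.51750014   77.18262407] [-0.29093104  0.02922154 -0.66604126  0.581335   -0.63498229  1.10241898]
travel [-0.025, -0.378, 0.447] rot [-0.004, -0.001, -0.001] | mm [-3.0, -45.3, 53.6] deg [-0.4, -0.1, -0.1]
```

Request:
servo_tool([
  {"travel": [-0.02, -0.1, 0.1], "rotation": [0, 0, 0], "claw": -1},
  {"travel": [-0.02, -0.22, 0.26], "rotation": [0, 0, 0], "claw": -1},
  {"travel": [-0.02, -0.33, 0.39], "rotation": [0, 0, 0], "claw": -1},
  {"travel": [-0.02, -0.38, 0.45], "rotation": [0, 0, 0], "claw": -1},
  {"travel": [-0.02, -0.385, 0.455], "rotation": [0, 0, 0], "claw": -0.5},
  {"travel": [-0.02, -0.385, 0.455], "rotation": [0, 0, 0], "claw": 0},
  {"travel": [-0.02, -0.385, 0.455], "rotation": [0, 0, 0], "claw": 1},
  {"travel": [-0.02, -0.385, 0.455], "rotation": [0, 0, 0], "claw": 1},
  {"travel": [-0.02, -0.385, 0.455], "rotation": [0, 0, 0], "claw": 1},
  {"travel": [-0.02, -0.385, 0.455], "rotation": [0, 0, 0], "claw": 1},
  {"travel": [-0.02, -0.385, 0.455], "rotation": [0, 0, 0], "claw": 1},
])

```text
t: 33.8
eef_pos: [452.3, -318.9, 8.1]
orientation: [0.34, 0.94, 0.037, 0.017]
force: [-0.7, 5.1, 6.1]
grip_width: 48.9
```

```bash
python3 - <<'E'
from h import *
s,p,Rm=pose(); print(s["t"],p,s["force"],s["grip_width"])
im=grab("wrist","w30"); save_grasp([452,-350,12],94.7)
g=json.load(open("grasp.json")); print(g["c"]); g["c"][0]=0; json.dump(g,open("grasp.json","w"))
pt,Rt=place(rack_w(21,0,160)); delta(pt,Rt)
E
```

```text
33.8 [ 452.2745425  -318.85954806    8.06649019] [-0.66583404  5.05818861  6.0574626 ] 48.87510452006337
[-2.749014855081903, 26.373904383191284, 16.81574937923934]
travel [1.604, -2.382, -3.954] rot [1.0, -0.008, -0.025] | mm [192.5, -285.9, -474.5] deg [90.0, -0.7, -2.2]
```

View pics/w30.png

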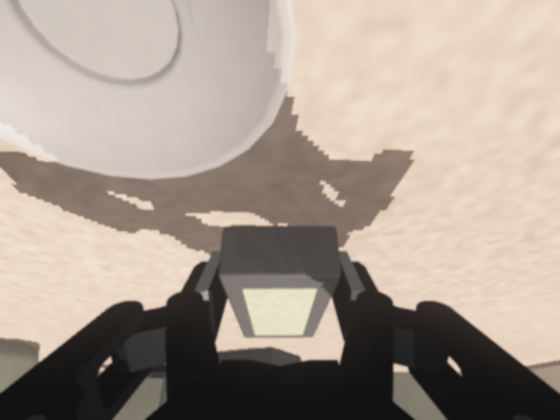

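Request:
servo_tool([
  {"travel": [0, 0.1, -0.12], "rotation": [0, 0, 0], "claw": 1},
  {"travel": [0, 0.3, -0.36], "rotation": [0, 0, 0], "claw": 1},
  {"travel": [0, 0.55, -0.65], "rotation": [0, 0, 0], "claw": 1},
  {"travel": [0, 0.8, -0.9], "rotation": [0.05, 0, 0], "claw": 1},
  {"travel": [0.1, 0.95, -1], "rotation": [0.13, 0, 0], "claw": 1},
  {"travel": [0.3, 0.95, -1], "rotation": [0.22, 0, 0], "claw": 1},
  {"travel": [0.5, 0.95, -1], "rotation": [0.31, 0, -0.01], "claw": 1},
  {"travel": [0.7, 0.95, -1], "rotation": [0.4, 0, -0.01], "claw": 1},
  {"travel": [0.9, 0.95, -1], "rotation": [0.49, 0, -0.01], "claw": 1},
  {"travel": [1, 0.95, -1], "rotation": [0.58, 0, -0.015], "claw": 1},
  {"travel": [1, 0.95, -1], "rotation": [0.67, 0, -0.02], "claw": 1},
  {"travel": [1, 0.95, -1], "rotation": [0.76, 0, -0.02], "claw": 1},
  {"travel": [1, 0.95, -1], "rotation": [0.85, 0, -0.02], "claw": 1},
  {"travel": [1, 0.95, -1], "rotation": [0.94, 0, -0.025], "claw": 1},
  {"travel": [1, 0.95, -1], "rotation": [1, -0.008, -0.025], "claw": 1},
  {"travel": [1, 0.95, -1], "rotation": [1, -0.008, -0.025], "claw": 1},
])

```text
t: 35.45
eef_pos: [553.7, -296.1, 142.4]
orientation: [-0.412, 0.91, 0.044, -0.014]
force: [0.2, 0.4, -1.9]
grip_width: 48.6
```

```bash
python3 - <<'E'
from h import *
s,p,Rm=pose(); print(s["t"],p,s["q"],s["force"]); 
c,B=boxnow(); print("box",c,B[:,0])
pt,Rt=place(rack_w(21,0,165)); delta(pt,Rt)
P=[c+B@np.array([x,y,z]) for x,z in((60,12),(60,-12)) for y in (-25,25)]
print("predicted corners",pl2px("wrist",P).round(0).tolist())
im=grab("wrist","w31");
E
```

```text
35.45 [ 553.73148208 -296.07225789  142.4438115 ] [-0.73513803  0.87703805  0.6330648   2.01933178  0.539395    0.54115521] [ 0.21321903  0.44591186 -1.9114257 ]
box [ 554.47334905 -300.81473077  111.53570829] [-0.01312089  0.02583876  0.99958001]
travel [0.783, -3.125, 2.889] rot [0.017, -0.017, -0.006] | mm [93.9, -375.0, 346.7] deg [1.5, -1.5, -0.5]
predicted corners [[345.0, 276.0], [216.0, 277.0], [338.0, 222.0], [222.0, 223.0]]
```

View pics/w31.png

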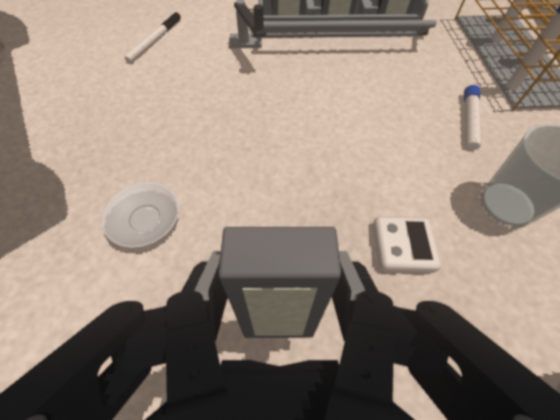

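Request:
servo_tool([
  {"travel": [0.05, -0.3, 0.1], "rotation": [0, 0, 0], "claw": 1},
  {"travel": [0.15, -0.6, 0.3], "rotation": [0, 0, 0], "claw": 1},
  {"travel": [0.25, -0.9, 0.5], "rotation": [0, 0, 0], "claw": 1},
  {"travel": [0.26, -1, 0.7], "rotation": [0, 0, 0], "claw": 1},
])

```text
t: 35.9
eef_pos: [574.4, -148.0, 187.4]
orientation: [-0.406, 0.912, 0.049, -0.008]
force: [-0.3, -0.3, -1.1]
grip_width: 48.7
```

Request:
servo_tool([
  {"travel": [0.08, -0.3, 0.2], "rotation": [0, 0, 0], "claw": 1},
  {"travel": [0.15, -0.6, 0.4], "rotation": [0, 0, 0], "claw": 1},
  {"travel": [0.2, -0.9, 0.65], "rotation": [0, 0, 0], "claw": 1},
  {"travel": [0.25, -1, 0.8], "rotation": [0, 0, 0], "claw": 1},
  {"travel": [0.25, -1, 0.8], "rotation": [0, 0, 0], "claw": 1},
])

```text
t: 36.4
eef_pos: [588.1, 6.3, 211.8]
orientation: [-0.407, 0.912, 0.05, -0.009]
force: [-0.9, -0.4, -1.4]
grip_width: 48.7
```

```bash
python3 - <<'E'
from h import *
s,p,Rm=pose(); print(s["t"],p,s["q"],s["force"]); 
c,B=boxnow(); print("box",c,B[:,0])
pt,Rt=place(rack_w(21,0,165)); delta(pt,Rt)
im=grab("wrist","w32");
E
```

```text
36.4 [588.14195273   6.33075783 211.79512553] [-0.33826289  0.48800262  0.16316833  1.6688118   0.74871514  0.95557625] [-0.90949652 -0.35926324 -1.44978378]
box [589.35467386   1.31230403 180.94554387] [-0.0274643   0.03484946  0.99901513]
travel [0.273, -1.065, 1.392] rot [0.024, -0.019, 0.004] | mm [32.7, -127.8, 167.1] deg [2.2, -1.7, 0.3]
```

View pics/w32.png

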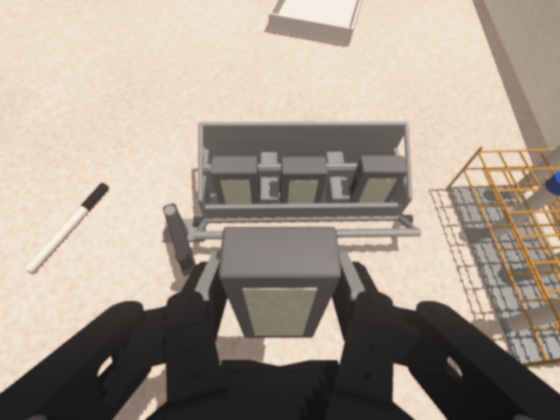

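Request:
servo_tool([
  {"travel": [0.08, -0.3, 0.3], "rotation": [0.005, -0.005, 0], "claw": 1},
  {"travel": [0.15, -0.6, 0.6], "rotation": [0.01, -0.01, 0], "claw": 1},
  {"travel": [0.2, -0.85, 0.85], "rotation": [0.02, -0.019, 0.004], "claw": 1},
  {"travel": [0.27, -0.95, 1], "rotation": [0.024, -0.019, 0.004], "claw": 1},
  {"travel": [0.27, -0.95, 1], "rotation": [0.024, -0.019, 0.004], "claw": 1},
])

```text
t: 36.95
eef_pos: [605.1, 172.3, 215.0]
orientation: [-0.425, 0.904, 0.051, -0.026]
force: [0.1, -1.1, -1.4]
grip_width: 48.8
```

```bash
python3 - <<'E'
from h import *
s,p,Rm=pose(); print(s["t"],p,s["q"],s["force"]); 
c,B=boxnow(); print("box",c,B[:,0])
pt,Rt=place(rack_w(21,-1,160)); delta(pt,Rt)
pt,Rt=place(rack_w(21,-1,90)); delta(pt,Rt)
im=grab("wrist","w33");
P=[rack_w(43,126,89),rack_w(43,-126,89),rack_w(-40,120,30)]
print(pl2px("wrist",P).round(0).tolist())
E
```

```text
36.95 [605.07383697 172.30550954 214.97660285] [-0.08476427  0.42285242  0.07119672  1.45786194  0.85468248  1.26455351] [ 0.14235758 -1.13501022 -1.39200876]
box [605.37776012 168.44325908 183.93883695] [ 0.00398216 -0.00228691  0.99998946]
travel [0.015, -0.092, 0.424] rot [-0.002, 0.0, -0.003] | mm [1.8, -11.0, 50.9] deg [-0.2, 0.0, -0.3]
travel [0.017, 0.357, 0.796] rot [-0.002, 0.0, -0.003] | mm [2.1, 42.9, 95.5] deg [-0.2, 0.0, -0.3]
[[146.0, 255.0], [416.0, 251.0], [155.0, 362.0]]
```

View pics/w33.png

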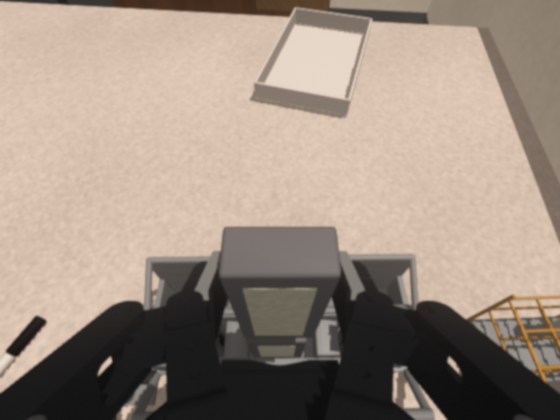

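Request:
servo_tool([
  {"travel": [0.015, -0.09, 0.2], "rotation": [0, 0, 0], "claw": 1},
  {"travel": [0.015, -0.09, 0.42], "rotation": [0, 0, -0.003], "claw": 1},
  {"travel": [0.015, 0, 0.5], "rotation": [0, 0, -0.003], "claw": 1},
  {"travel": [0.015, 0.1, 0.575], "rotation": [0, 0, -0.003], "claw": 1},
  {"travel": [0.015, 0.1, 0.575], "rotation": [0, 0, -0.003], "claw": 1},
])

```text
t: 37.5
eef_pos: [600.9, 214.2, 158.6]
orientation: [-0.425, 0.903, 0.049, -0.027]
force: [-0.6, 0.0, -2.2]
grip_width: 49.1
```

```bash
python3 - <<'E'
from h import *
s,p,Rm=pose(); print(s["t"],p,s["force"]); 
c,B=boxnow(); print("box",c,B[:,0])
for z in (120,90,68,65):
    pt,Rt=place(rack_w(20,-1,z)); delta(pt,Rt)
im=grab("wrist","w34");im=grab("side","s34");cv2.imwrite("pics/s34z.png",cv2.resize(im[40:220,190:370],None,fx=3.3,fy=3.3,interpolation=cv2.INTER_CUBIC))
im=grab("top","t34");cv2.imwrite("pics/t34z.png",cv2.resize(im[110:270,110:270],None,fx=3.5,fy=3.5,interpolation=cv2.INTER_CUBIC))
E
```

```text
37.5 [600.92914598 214.20735963 158.56040654] [-6.31903888e-01  1.31429990e-03 -2.18787574e+00]
box [601.14711024 210.35075681 127.52121573] [ 0.00649643 -0.00249633  0.99997578]
travel [0.009, 0.032, 0.06] rot [-0.002, 0.0, -0.005] | mm [1.1, 3.8, 7.2] deg [-0.2, 0.0, -0.4]
travel [0.011, 0.224, 0.219] rot [-0.002, 0.0, -0.005] | mm [1.3, 26.9, 26.3] deg [-0.2, 0.0, -0.4]
travel [0.012, 0.366, 0.336] rot [-0.002, 0.0, -0.005] | mm [1.4, 43.9, 40.3] deg [-0.2, 0.0, -0.4]
travel [0.012, 0.385, 0.352] rot [-0.002, 0.0, -0.005] | mm [1.4, 46.2, 42.2] deg [-0.2, 0.0, -0.4]
```

View pics/w34.png

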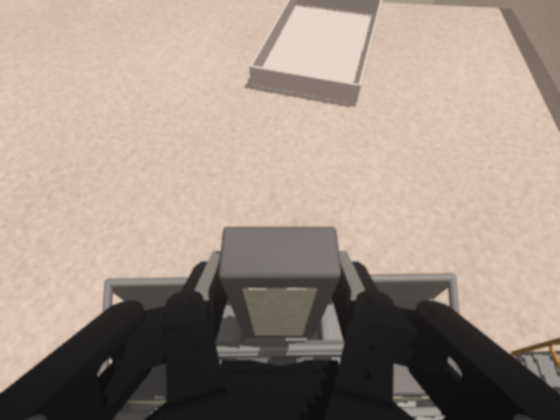

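View pics/s34z.png

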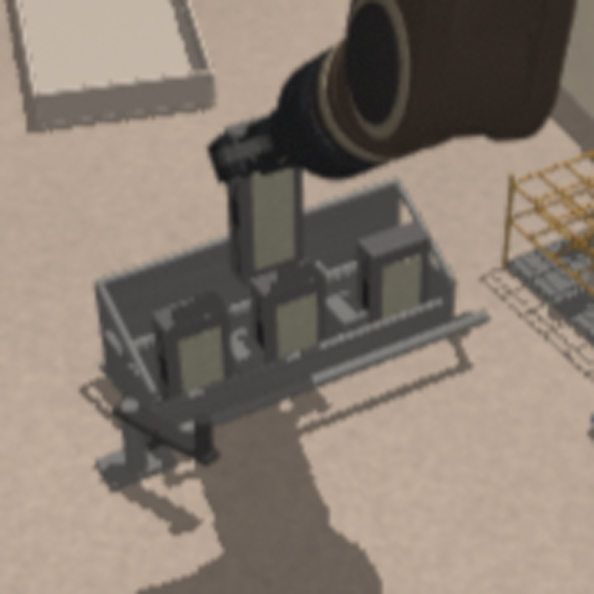

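View pics/t34z.png

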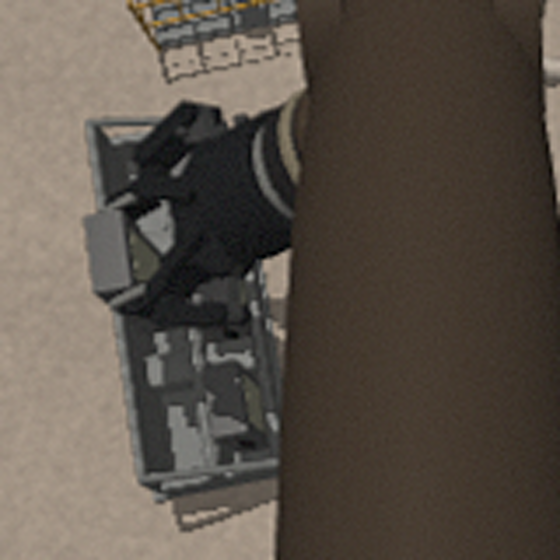

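Request:
servo_tool([
  {"travel": [0.01, 0.12, 0.13], "rotation": [0, 0, -0.004], "claw": 1},
  {"travel": [0.01, 0.22, 0.22], "rotation": [0, 0, -0.004], "claw": 1},
  {"travel": [0.01, 0.27, 0.26], "rotation": [0, 0, -0.004], "claw": 1},
  {"travel": [0.01, 0.31, 0.29], "rotation": [0, 0, -0.004], "claw": 1},
  {"travel": [0.01, 0.34, 0.315], "rotation": [0, 0, -0.004], "claw": 1},
  {"travel": [0.01, 0.36, 0.33], "rotation": [0, 0, -0.004], "claw": 1},
  {"travel": [0.01, 0.36, 0.33], "rotation": [0, 0, -0.004], "claw": 1},
])

```text
t: 38.35
eef_pos: [602.1, 219.0, 102.1]
orientation: [-0.425, 0.903, 0.054, -0.025]
force: [0.4, -0.3, -1.3]
grip_width: 48.9
```

Request:
servo_tool([
  {"travel": [0, 0.01, 0.01], "rotation": [0, 0, 0], "claw": 1},
  {"travel": [0, 0.02, 0.02], "rotation": [0, 0, 0], "claw": 1},
  {"travel": [0, 0.03, 0.025], "rotation": [0, 0, 0], "claw": 1},
  {"travel": [0, 0.03, 0.025], "rotation": [0, 0, 0], "claw": 1},
])

```text
t: 38.75
eef_pos: [602.3, 219.5, 99.6]
orientation: [-0.427, 0.902, 0.054, -0.024]
force: [-2.4, -1.8, 8.4]
grip_width: 48.7
```

Request:
servo_tool([
  {"travel": [0, 0.008, 0.006], "rotation": [0, 0, 0], "claw": 1},
  {"travel": [0, 0.008, 0.006], "rotation": [0, 0, 0], "claw": 1},
])

```text
t: 38.95
eef_pos: [602.2, 219.7, 99.6]
orientation: [-0.427, 0.902, 0.054, -0.024]
force: [-6.4, -3.3, 13.7]
grip_width: 48.8
```

```bash
python3 - <<'E'
from h import *
c,B=boxnow(); print("box",c,B[:,0]); print(get_state()["force"])
grab("wrist","w35");im=grab("side","s35");cv2.imwrite("pics/s35z.png",cv2.resize(im[40:220,190:370],None,fx=3.3,fy=3.3,interpolation=cv2.INTER_CUBIC))
E
```

```text
box [602.77312763 215.98332788  68.49548921] [-0.00286572 -0.00850333  0.99995974]
[-6.39804611 -3.33737129 13.65544204]
```

View pics/s35z.png

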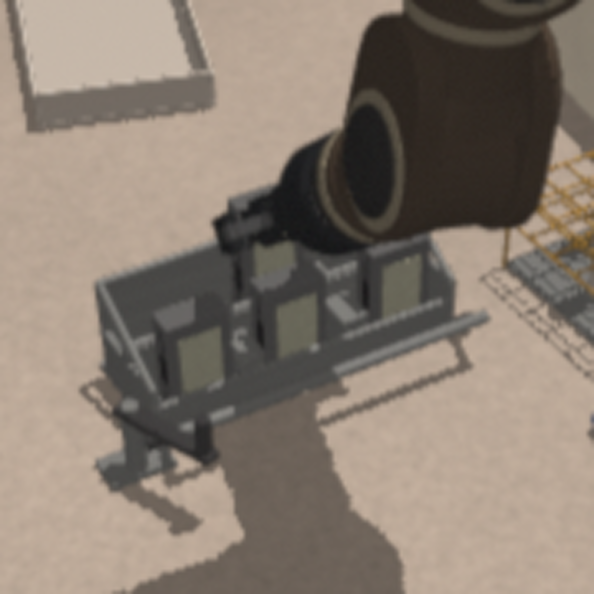

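View pics/w35.png

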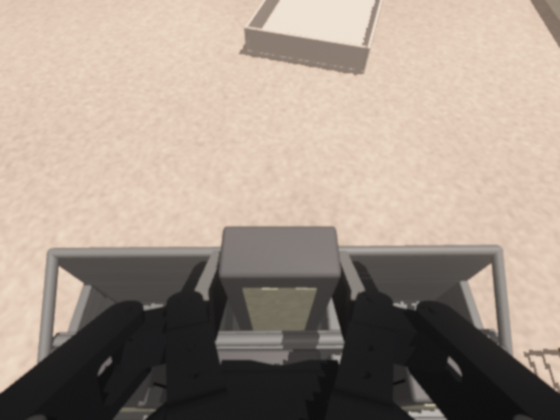

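Request:
servo_tool([
  {"travel": [0, 0, 0], "rotation": [0, 0, 0], "claw": -0.2},
  {"travel": [0, 0, 0], "rotation": [0, 0, 0], "claw": -0.35},
  {"travel": [0, 0, 0], "rotation": [0, 0, 0], "claw": -0.35},
  {"travel": [0, 0, 0], "rotation": [0, 0, 0], "claw": -0.35},
  {"travel": [0, 0, -0.1], "rotation": [0, 0, 0], "claw": -0.35},
  {"travel": [0, 0, -0.3], "rotation": [0, 0, 0], "claw": -0.35},
  {"travel": [0, 0, -0.6], "rotation": [0, 0, 0], "claw": -0.35},
  {"travel": [0, 0, -0.9], "rotation": [0, 0, 0], "claw": 0},
  {"travel": [0, 0, -1], "rotation": [0, 0, 0], "claw": 1},
  {"travel": [0, 0, -1], "rotation": [0, 0, 0], "claw": 1},
])

```text
t: 40.05
eef_pos: [614.0, 125.6, 173.5]
orientation: [-0.425, 0.903, 0.053, -0.023]
force: [0.8, 0.2, -1.3]
grip_width: 14.3
```

```bash
python3 - <<'E'
from h import *
im=grab("wrist","w36")
s,p,Rm=pose(); print(s["t"],p,s["force"])
grab("top","t36");print(boxes("side",grab("side","s36")))
E
```

```text
40.1 [613.41779412 126.53784884 172.53487185] [ 0.08897914  0.43132523 -0.16375331]
[(796.9, -353.1, 57.7, 47.5, -39.9, [481.0, 284.0]), (534.6, 181.8, 62.6, 26.7, 70.0, [251.0, 148.0])]
```

View pics/w36.png

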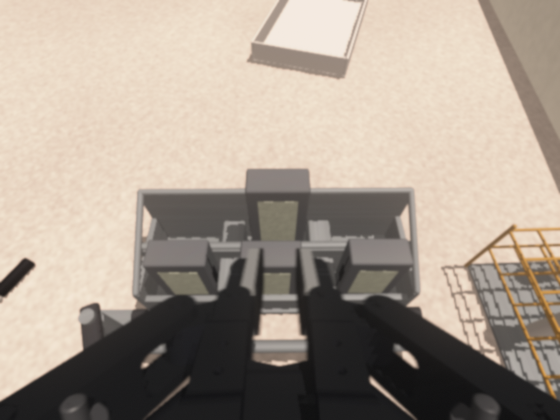

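View pics/t36.png

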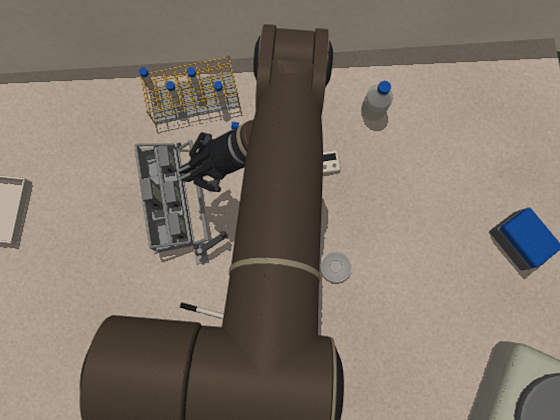

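```bash
python3 - <<'E'
from h import *
for x,z in ((-125,120),(-120,36)):
    delta(rack_w(x,0,z),tilt_pose(7.1,15))
# bar estimate from two views: w36 & side
P=px2pl("wrist",[[280,346]],45); print(P)
E
```

```text
travel [-0.004, 0.643, -0.102] rot [-0.394, -0.002, -0.003] | mm [-0.5, 77.1, -12.2] deg [-35.5, -0.2, -0.2]
travel [-0.004, 1.156, 0.376] rot [-0.394, -0.002, -0.003] | mm [-0.5, 138.7, 45.1] deg [-35.5, -0.2, -0.2]
[[614.2354647  113.17873656  45.        ]]
```

Request:
servo_tool([
  {"travel": [0, 0.2, -0.2], "rotation": [-0.05, 0, 0], "claw": 1},
  {"travel": [0, 0.4, -0.2], "rotation": [-0.14, 0, 0], "claw": 1},
  {"travel": [0, 0.64, -0.1], "rotation": [-0.23, 0, 0], "claw": 1},
  {"travel": [0, 0.64, -0.1], "rotation": [-0.32, 0, 0], "claw": 1},
  {"travel": [0, 0.64, -0.1], "rotation": [-0.394, -0.002, -0.003], "claw": 1},
  {"travel": [0, 0.64, -0.1], "rotation": [-0.394, -0.002, -0.003], "claw": 1},
])

```text
t: 40.8
eef_pos: [619.3, 73.0, 122.0]
orientation: [-0.13, 0.989, 0.064, -0.007]
force: [0.3, 0.3, 0.7]
grip_width: -0.3
```

```bash
python3 - <<'E'
from h import *
s,p,Rm=pose(); print(s["t"],p,s["force"],s["grip_width"])
im=grab("wrist","w37")
delta(rack_w(-120,0,36),tilt_pose(7.1,15))
E
```

```text
40.8 [619.25470762  72.95931905 122.00941936] [0.34200702 0.3132566  0.72279174] -0.2614222294003368
travel [-0.004, 0.165, 0.692] rot [-0.001, -0.001, 0.003] | mm [-0.5, 19.8, 83.0] deg [-0.1, -0.0, 0.3]
```

View pics/w37.png

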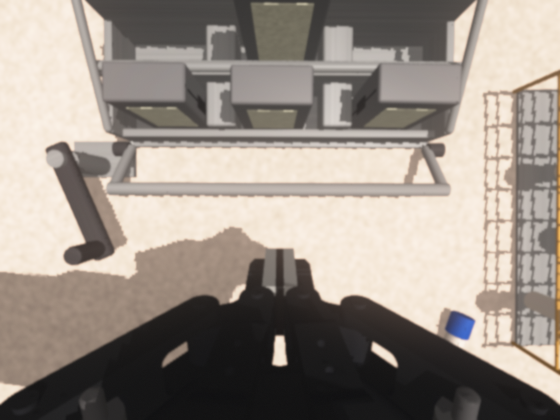

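Request:
servo_tool([
  {"travel": [0, 0.16, 0.25], "rotation": [0, 0, 0], "claw": 1},
  {"travel": [0, 0.16, 0.5], "rotation": [0, 0, 0], "claw": 1},
  {"travel": [0, 0.16, 0.69], "rotation": [0, 0, 0], "claw": 1},
  {"travel": [0, 0.16, 0.69], "rotation": [0, 0, 0], "claw": 1},
  {"travel": [0, 0.16, 0.69], "rotation": [0, 0, 0], "claw": 1},
])

```text
t: 41.35
eef_pos: [618.9, 71.9, 35.4]
orientation: [-0.131, 0.989, 0.061, -0.009]
force: [-0.5, -0.0, 1.0]
grip_width: -0.4
```

```bash
python3 - <<'E'
from h import *
s,p,Rm=pose(); print(s["t"],p,s["force"])
im=grab("wrist","w38")
for x,z in((-97,36),(-80,38),(-66,41)): delta(rack_w(x,0,z),tilt_pose(7.1,15))
E
```

```text
41.35 [618.87173343  71.90999852  35.41606132] [-0.49316145 -0.0033273   0.98563047]
travel [-0.01, -0.206, 0.06] rot [-0.0, -0.001, -0.0] | mm [-1.2, -24.7, 7.2] deg [-0.0, -0.1, -0.0]
travel [-0.01, -0.347, 0.081] rot [-0.0, -0.001, -0.0] | mm [-1.2, -41.7, 9.7] deg [-0.0, -0.1, -0.0]
travel [-0.01, -0.466, 0.087] rot [-0.0, -0.001, -0.0] | mm [-1.2, -56.0, 10.4] deg [-0.0, -0.1, -0.0]
```

View pics/w38.png

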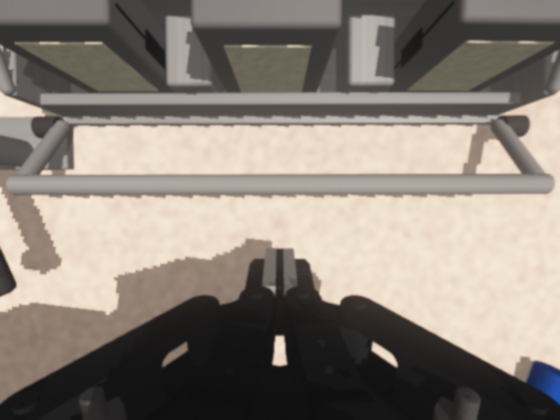

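Request:
servo_tool([
  {"travel": [0, -0.1, 0.03], "rotation": [0, 0, 0], "claw": 1},
  {"travel": [0, -0.18, 0.05], "rotation": [0, 0, 0], "claw": 1},
  {"travel": [0, -0.22, 0.06], "rotation": [0, 0, 0], "claw": 1},
  {"travel": [0, -0.26, 0.065], "rotation": [0, 0, 0], "claw": 1},
  {"travel": [0, -0.3, 0.07], "rotation": [0, 0, 0], "claw": 1},
  {"travel": [0, -0.33, 0.08], "rotation": [0, 0, 0], "claw": 1},
  {"travel": [0, -0.36, 0.08], "rotation": [0, 0, 0], "claw": 1},
  {"travel": [0, -0.39, 0.08], "rotation": [0, 0, 0], "claw": 1},
])

```text
t: 42.2
eef_pos: [616.0, 112.5, 47.3]
orientation: [-0.124, 0.991, 0.059, -0.003]
force: [-18.9, -37.9, 56.7]
grip_width: 0.3
```

```bash
python3 - <<'E'
from h import *
s,p,Rm=pose(); print(s["t"],p,s["force"])
im=grab("wrist","w39")
E
```

```text
42.2 [615.99032005 112.53263069  47.31389096] [-18.85115699 -37.90625786  56.72270828]
```

View pics/w39.png

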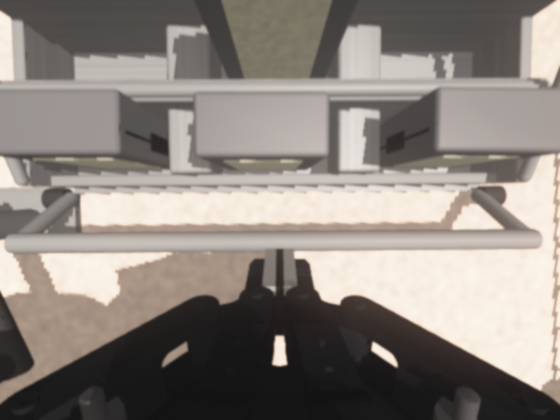

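Request:
servo_tool([
  {"travel": [0, 0, -0.1], "rotation": [0, 0, 0], "claw": 1},
  {"travel": [0, 0.1, -0.15], "rotation": [0, 0, 0], "claw": 1},
  {"travel": [0, 0.3, -0.1], "rotation": [0, 0, 0], "claw": 1},
  {"travel": [0, 0.3, -0.1], "rotation": [0, 0, 0], "claw": 1},
  {"travel": [0, 0.3, -0.1], "rotation": [0, 0, 0], "claw": 1},
])

```text
t: 42.75
eef_pos: [617.8, 82.0, 40.2]
orientation: [-0.13, 0.99, 0.061, -0.008]
force: [-0.3, 0.3, 0.5]
grip_width: -0.1
```

```bash
python3 - <<'E'
from h import *
s,p,Rm=pose(); print(s["t"],p,s["force"])
delta(rack_w(-118,0,25),tilt_pose(7.1,15))
im=grab("wrist","w40"); im=grab("side","s40");cv2.imwrite("pics/s40z.png",cv2.resize(im[60:220,190:370],None,fx=4,fy=4,interpolation=cv2.INTER_CUBIC))
E
```

```text
42.75 [617.79236345  81.97360939  40.23518674] [-0.29674268  0.26246087  0.53837853]
travel [-0.003, 0.078, 0.111] rot [-0.0, 0.0, -0.0] | mm [-0.4, 9.3, 13.3] deg [-0.0, 0.0, -0.0]
```

View pics/w40.png

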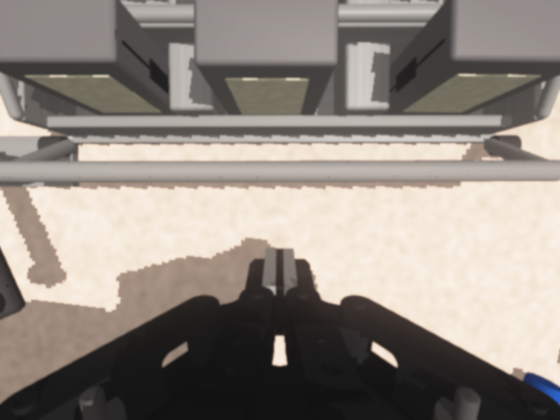

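View pics/s40z.png

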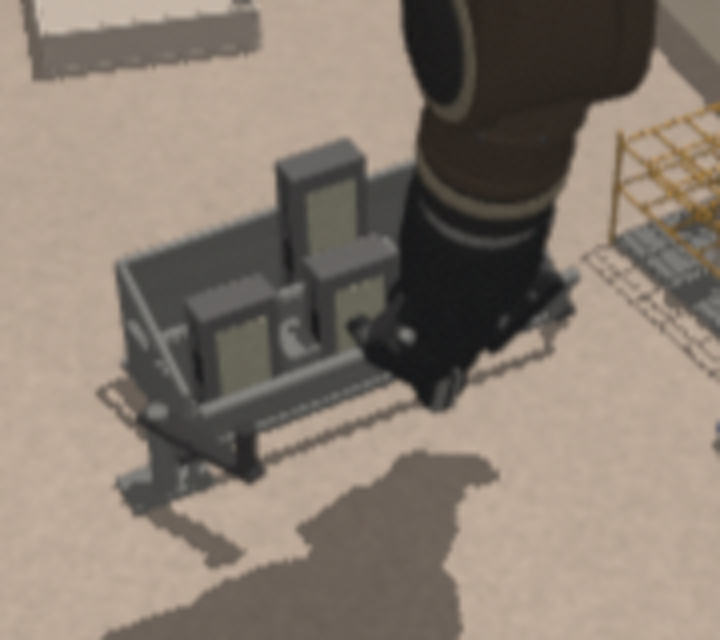

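Request:
servo_tool([
  {"travel": [0, 0.05, 0.08], "rotation": [0, 0, 0], "claw": 1},
  {"travel": [0, 0, 0.14], "rotation": [0, 0, 0], "claw": 1},
  {"travel": [0, -0.08, 0.15], "rotation": [0, 0, 0], "claw": 1},
  {"travel": [0, -0.14, 0.165], "rotation": [0, 0, 0], "claw": 1},
  {"travel": [0, -0.18, 0.17], "rotation": [0, 0, 0], "claw": 1},
  {"travel": [0, -0.21, 0.18], "rotation": [0, 0, 0], "claw": 1},
  {"travel": [0, -0.24, 0.185], "rotation": [0, 0, 0], "claw": 1},
])

```text
t: 43.55
eef_pos: [614.2, 115.8, 27.5]
orientation: [-0.13, 0.99, 0.062, -0.007]
force: [-0.3, -1.0, -0.1]
grip_width: -0.0
```

```bash
python3 - <<'E'
from h import *
s,p,Rm=pose(); print(s["t"],p,s["force"])
im=grab("wrist","w41")
delta(rack_w(-66,0,27),tilt_pose(7.1,15))
E
```

```text
43.55 [614.21759995 115.81841944  27.4620261 ] [-0.25421842 -0.9693305  -0.12650206]
travel [-0.008, -0.096, 0.03] rot [-0.0, -0.001, 0.001] | mm [-1.0, -11.5, 3.6] deg [-0.0, -0.1, 0.1]
```

View pics/w41.png

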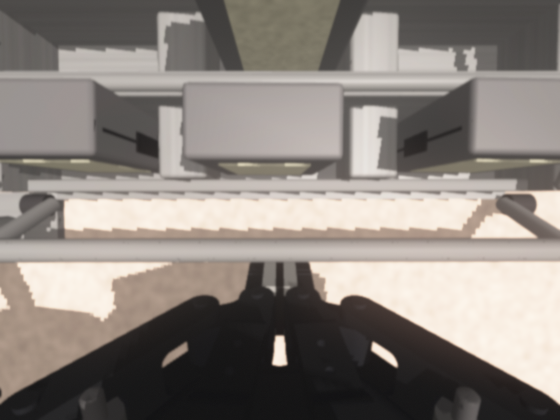

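Request:
servo_tool([
  {"travel": [0, -0.05, 0], "rotation": [0, 0, 0], "claw": 1},
  {"travel": [0, -0.09, -0.01], "rotation": [0, 0, 0], "claw": 1},
  {"travel": [0, -0.12, -0.02], "rotation": [0, 0, 0], "claw": 1},
  {"travel": [0, -0.12, -0.02], "rotation": [0, 0, 0], "claw": 1},
])

```text
t: 44.0
eef_pos: [612.5, 129.0, 33.6]
orientation: [-0.13, 0.99, 0.062, -0.007]
force: [0.0, -0.7, 0.4]
grip_width: 0.1
```

```bash
python3 - <<'E'
from h import *
s,p,Rm=pose(); print(s["t"],p,s["force"])
im=grab("wrist","w42")
d=p[:2]-np.array([603.5,193.5]); a=np.radians(97.1); print("rack x",d@[np.cos(a),np.sin(a)])
E
```

```text
44.0 [612.47306884 128.96647732  33.59644137] [ 0.01766157 -0.67012111  0.39834409]
rack x -65.14776017582088
```

View pics/w42.png

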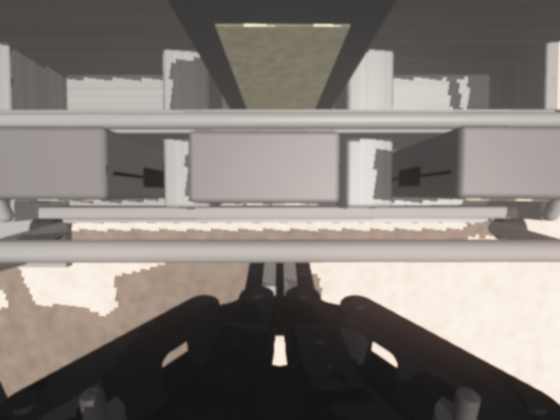

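Request:
servo_tool([
  {"travel": [0, -0.03, 0], "rotation": [0, 0, 0], "claw": 1},
  {"travel": [0, -0.05, 0], "rotation": [0, 0, 0], "claw": 1},
  {"travel": [0, -0.06, 0], "rotation": [0, 0, 0], "claw": 1},
  {"travel": [0, -0.06, 0], "rotation": [0, 0, 0], "claw": 1},
])

```text
t: 44.45
eef_pos: [611.8, 133.8, 34.6]
orientation: [-0.128, 0.99, 0.061, -0.007]
force: [1.1, -7.8, -2.4]
grip_width: -0.2
```

Request:
servo_tool([
  {"travel": [0, -0.02, -0.01], "rotation": [0, 0, 0], "claw": 1},
  {"travel": [0, -0.03, -0.01], "rotation": [0, 0, 0], "claw": 1},
  {"travel": [0, -0.03, -0.01], "rotation": [0, 0, 0], "claw": 1},
])

```text
t: 44.75
eef_pos: [611.7, 134.0, 34.8]
orientation: [-0.125, 0.99, 0.06, -0.008]
force: [5.4, -15.3, -10.5]
grip_width: -0.1
```

```bash
python3 - <<'E'
from h import *
s,p,Rm=pose(); print(s["t"],p,s["force"])
im=grab("wrist","w43")
d=p[:2]-np.array([603.5,193.5]); a=np.radians(97.1); print("rack x",d@[np.cos(a),np.sin(a)])
im=grab("side","s43");cv2.imwrite("pics/s43z.png",cv2.resize(im[60:220,190:370],None,fx=4,fy=4,interpolation=cv2.INTER_CUBIC))
E
```

```text
44.75 [611.67229074 134.00947928  34.817165  ] [  5.37570573 -15.34064126 -10.45225223]
rack x -60.04445091281077
```

View pics/w43.png

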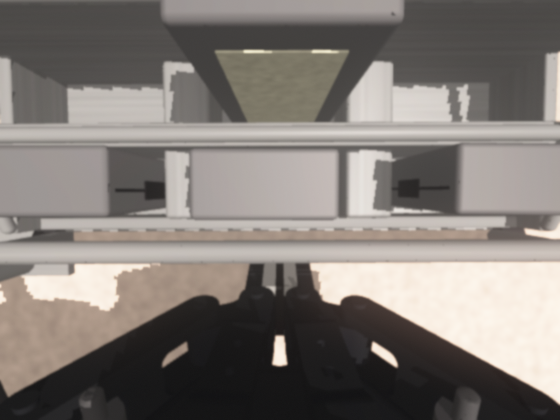

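View pics/s43z.png

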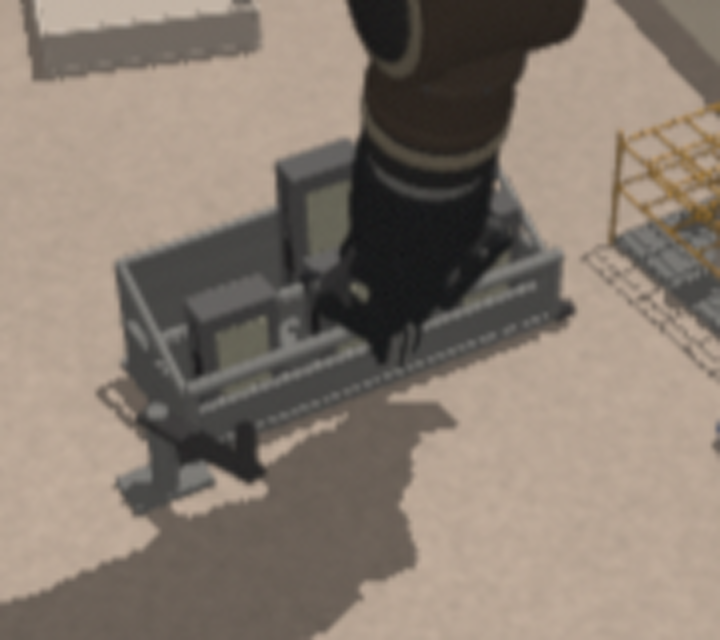

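Request:
servo_tool([
  {"travel": [0, 0.2, 0], "rotation": [0, 0, 0], "claw": 1},
  {"travel": [0, 0.4, -0.1], "rotation": [0, 0, 0], "claw": 1},
  {"travel": [0, 0.6, -0.4], "rotation": [-0.05, 0, 0], "claw": 1},
  {"travel": [-0.3, 0.7, -0.7], "rotation": [-0.12, 0, 0], "claw": 1},
  {"travel": [-0.6, 0.7, -0.7], "rotation": [-0.167, 0, 0], "claw": 1},
  {"travel": [-0.6, 0.7, -0.7], "rotation": [-0.167, 0, 0], "claw": 1},
])

```text
t: 45.45
eef_pos: [548.5, 28.1, 97.5]
orientation: [0.0, 0.998, 0.062, -0.0]
force: [0.1, 0.9, -0.4]
grip_width: -0.0
```

```bash
python3 - <<'E'
from h import *
s,p,Rm=pose(); print(s["t"],p,s["force"])
im=grab("wrist","w44")
im=grab("side","s44");cv2.imwrite("pics/s44z.png",cv2.resize(im[60:220,190:370],None,fx=4,fy=4,interpolation=cv2.INTER_CUBIC))
delta(rack_w(-138,149,110),tilt_pose(7.1,0))
E
```

```text
45.45 [548.47558929  28.10977063  97.53180808] [ 0.06937426  0.94800746 -0.37115904]
travel [-0.646, -0.164, -0.109] rot [-0.0, -0.002, 0.0] | mm [-77.6, -19.7, -13.1] deg [-0.0, -0.1, 0.0]
```

View pics/w44.png

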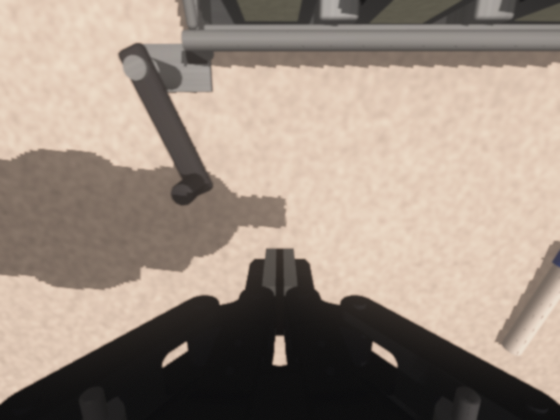

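View pics/s44z.png

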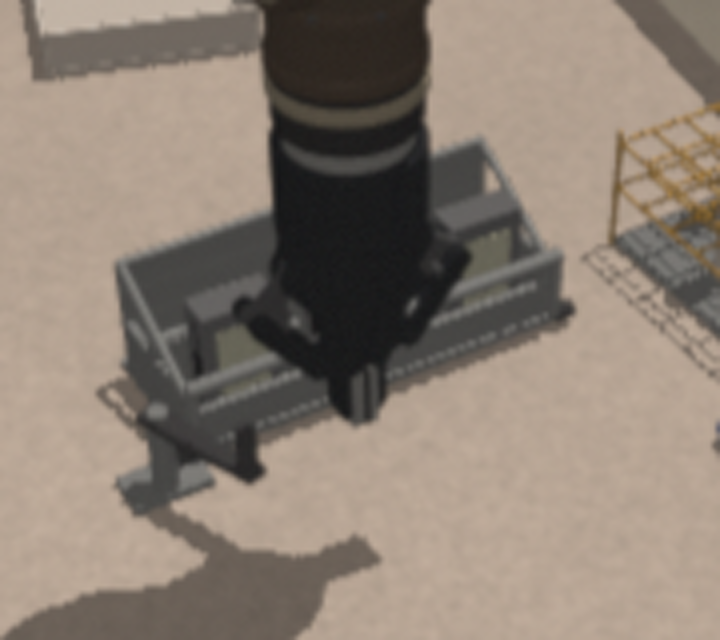

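```bash
python3 - <<'E'
from h import *
a=np.radians(97.1); M=np.array([[np.cos(a),np.sin(a)],[-np.sin(a),np.cos(a)]])
ctr=np.array([603.5,193.5])
for n,uv,z in(("pin top",[183,192],87),("pivot top",[135,66],59)):
    P=px2pl("wrist",[uv],z)[0]; print(n,P.round(1),(M@(P[:2]-ctr)).round(1))
for x,y,z in ((-140,152,100),(-140,152,66)): delta(rack_w(x,y,z),tilt_pose(7.1,0))
E
```

```text
pin top [500.4  57.2  87. ] [-122.5  119.2]
pivot top [465.4 113.7  59. ] [-62.1 146.9]
travel [-0.672, -0.148, -0.026] rot [-0.0, -0.002, 0.0] | mm [-80.6, -17.7, -3.1] deg [-0.0, -0.1, 0.0]
travel [-0.672, -0.148, 0.258] rot [-0.0, -0.002, 0.0] | mm [-80.7, -17.7, 30.9] deg [-0.0, -0.1, 0.0]
```

Request:
servo_tool([
  {"travel": [-0.3, 0, -0.03], "rotation": [0, 0, 0], "claw": 1},
  {"travel": [-0.6, -0.05, -0.03], "rotation": [0, 0, 0], "claw": 1},
  {"travel": [-0.672, -0.148, -0.03], "rotation": [0, 0, 0], "claw": 1},
  {"travel": [-0.672, -0.148, 0.15], "rotation": [0, 0, 0], "claw": 1},
  {"travel": [-0.672, -0.148, 0.258], "rotation": [0, 0, 0], "claw": 1},
  {"travel": [-0.672, -0.148, 0.258], "rotation": [0, 0, 0], "claw": 1},
])

```text
t: 46.15
eef_pos: [469.8, 35.4, 63.4]
orientation: [0.0, 0.998, 0.062, -0.001]
force: [0.2, -0.3, 0.5]
grip_width: 0.1
```

```bash
python3 - <<'E'
from h import *
s,p,Rm=pose(); print(s["t"],p,s["force"])
im=grab("wrist","w45")
piv=np.array([-63,148.])
for th in (1.13,0.95,0.75,0.55,0.35,0.15,0,-0.1):
    pin=piv+66*np.array([-np.sin(th),-np.cos(th)]); t=np.array([np.cos(th),-np.sin(th)])
    q=pin-19*t; d=Rm.T@(rack_w(q[0],q[1],66)-p); print(th,q.round(0),(d/120).round(3))
E
```

```text
46.15 [469.79422838  35.36682449  63.42335756] [ 0.18217798 -0.33032627  0.51982638]
1.13 [-131.  137.] [ 0.127 -0.08  -0.022]
0.95 [-128.  125.] [ 0.226 -0.105 -0.022]
0.75 [-122.  113.] [ 0.33  -0.154 -0.022]
0.55 [-114.  102.] [ 0.421 -0.222 -0.022]
0.35 [-103.   93.] [ 0.498 -0.308 -0.023]
0.15 [-92.  86.] [ 0.555 -0.406 -0.023]
0 [-82.  82.] [ 0.585 -0.487 -0.023]
-0.1 [-75.  80.] [ 0.598 -0.542 -0.023]
```

View pics/w45.png

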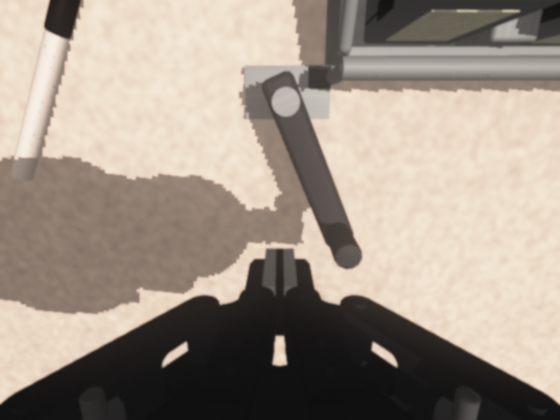

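Request:
servo_tool([
  {"travel": [0.07, -0.04, -0.02], "rotation": [0, 0, 0], "claw": 1},
  {"travel": [0.13, -0.08, -0.02], "rotation": [0, 0, 0], "claw": 1},
  {"travel": [0.18, -0.09, -0.02], "rotation": [0, 0, 0], "claw": 1},
  {"travel": [0.23, -0.105, -0.02], "rotation": [0, 0, 0], "claw": 1},
  {"travel": [0.28, -0.13, -0.02], "rotation": [0, 0, 0], "claw": 1},
  {"travel": [0.33, -0.155, -0.02], "rotation": [0, 0, 0], "claw": 1},
  {"travel": [0.375, -0.19, -0.02], "rotation": [0, 0, 0], "claw": 1},
  {"travel": [0.42, -0.22, -0.02], "rotation": [0, 0, 0], "claw": 1},
  {"travel": [0.46, -0.265, -0.02], "rotation": [0, 0, 0], "claw": 1},
  {"travel": [0.5, -0.31, -0.02], "rotation": [0, 0, 0], "claw": 1},
  {"travel": [0.5, -0.31, -0.02], "rotation": [0, 0, 0], "claw": 1},
])

```text
t: 47.3
eef_pos: [525.9, 80.4, 67.9]
orientation: [0.0, 0.998, 0.062, 0.001]
force: [-0.5, 0.0, -1.0]
grip_width: -0.1
```

```bash
python3 - <<'E'
from h import *
s,p,Rm=pose(); print(s["t"],p,s["force"])
im=grab("wrist","w46")
piv=np.array([-63,148.])
for th in (0.35,0.15,0,-0.1):
    pin=piv+66*np.array([-np.sin(th),-np.cos(th)]); t=np.array([np.cos(th),-np.sin(th)])
    q=pin-18*t; d=Rm.T@(rack_w(q[0],q[1],66)-p); print(th,q.round(0),(d/120).round(3))
E
```

```text
47.3 [525.87839527  80.35700562  67.90324533] [-0.54218294  0.04250286 -0.97138434]
0.35 [-103.   92.] [-0.01  -0.001  0.016]
0.15 [-91.  85.] [ 0.047 -0.1    0.016]
0 [-81.  82.] [ 0.075 -0.181  0.016]
-0.1 [-74.  81.] [ 0.087 -0.236  0.016]
```

View pics/w46.png

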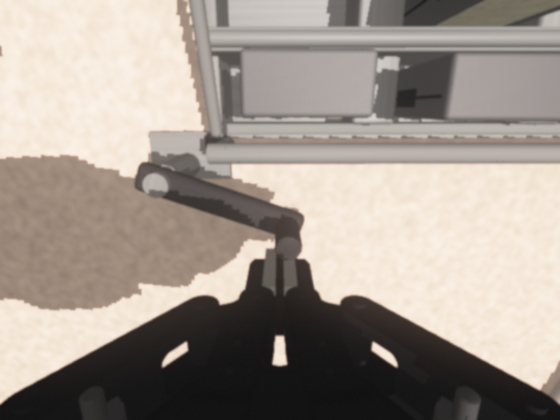

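Request:
servo_tool([
  {"travel": [0.03, -0.05, 0.01], "rotation": [0, 0, 0], "claw": 1},
  {"travel": [0.05, -0.1, 0.01], "rotation": [0, 0, 0], "claw": 1},
  {"travel": [0.065, -0.14, 0.01], "rotation": [0, 0, 0], "claw": 1},
  {"travel": [0.075, -0.18, 0.01], "rotation": [0, 0, 0], "claw": 1},
  {"travel": [0.075, -0.2, 0.01], "rotation": [0, 0, 0], "claw": 1},
  {"travel": [0.075, -0.2, 0.01], "rotation": [0, 0, 0], "claw": 1},
])

```text
t: 47.95
eef_pos: [531.5, 103.6, 66.7]
orientation: [0.002, 0.998, 0.062, 0.001]
force: [2.0, -5.5, -0.2]
grip_width: -0.1
```

```bash
python3 - <<'E'
from h import *
s,p,Rm=pose(); print(s["t"],p,s["force"])
im=grab("wrist","w47")
E
```

```text
47.95 [531.48106701 103.61541381  66.70949016] [ 2.01246643 -5.54671991 -0.24717238]
```

View pics/w47.png

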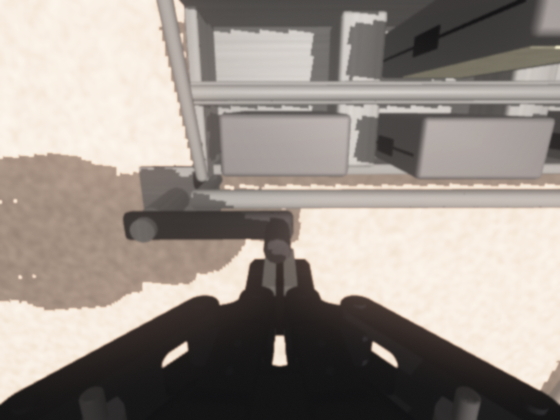

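Request:
servo_tool([
  {"travel": [0, -0.02, 0], "rotation": [0, 0, 0], "claw": 1},
  {"travel": [0, -0.03, 0], "rotation": [0, 0, 0], "claw": 1},
  {"travel": [0, -0.03, 0], "rotation": [0, 0, 0], "claw": 1},
])

```text
t: 48.3
eef_pos: [531.4, 104.1, 66.8]
orientation: [0.005, 0.998, 0.061, 0.001]
force: [3.1, -16.4, 0.7]
grip_width: -0.2
```

Request:
servo_tool([
  {"travel": [0, 0.2, 0], "rotation": [0, 0, 0], "claw": 1},
  {"travel": [0, 0.4, -0.1], "rotation": [0, 0, 0], "claw": 1},
  {"travel": [0, 0.6, -0.5], "rotation": [0, 0, 0], "claw": 1},
  {"travel": [0, 0.8, -0.9], "rotation": [0, 0, 0], "claw": 1},
  {"travel": [0, 1, -0.9], "rotation": [0, 0, 0], "claw": 1},
  {"travel": [0, 1, -0.9], "rotation": [0, 0, 0], "claw": 1},
])

```text
t: 48.9
eef_pos: [547.1, -13.1, 177.3]
orientation: [0.001, 0.998, 0.06, 0.003]
force: [-1.1, 0.2, -0.4]
grip_width: -0.1
```

```bash
python3 - <<'E'
from h import *
s,p,Rm=pose(); print(s["t"],p,s["force"])
im=grab("wrist","w48")
a=np.radians(97.1); M=np.array([[np.cos(a),np.sin(a)],[-np.sin(a),np.cos(a)]])
im=grab("side","s48");cv2.imwrite("pics/s48z.png",cv2.resize(im[60:220,190:370],None,fx=4,fy=4,interpolation=cv2.INTER_CUBIC))
im=grab("top","t48");cv2.imwrite("pics/t48z.png",cv2.resize(im[120:270,110:260],None,fx=4,fy=4,interpolation=cv2.INTER_CUBIC))
E
```

```text
48.9 [547.06431918 -13.14360995 177.32164023] [-1.08162044  0.22100337 -0.38403667]
```

View pics/w48.png

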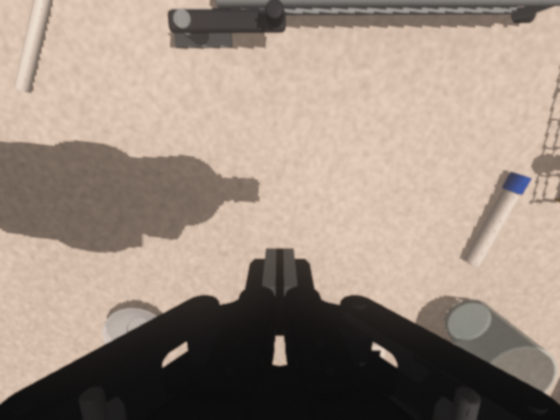

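View pics/s48z.png

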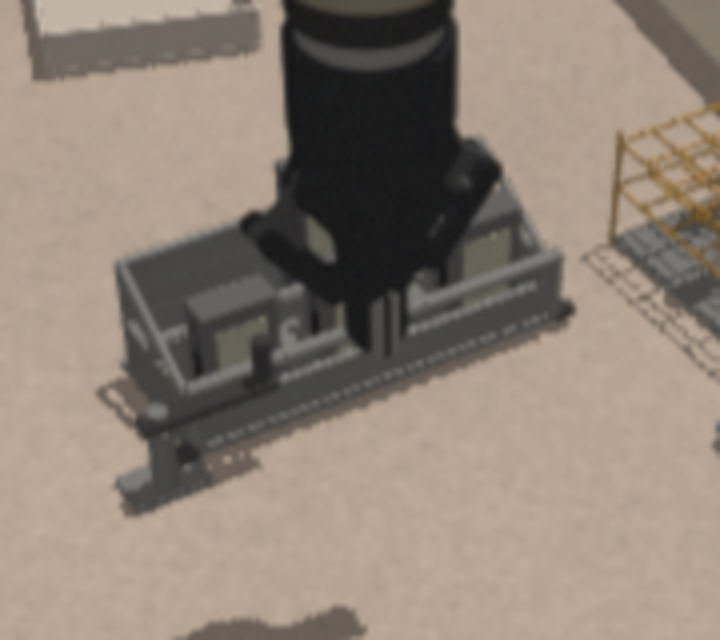

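View pics/t48z.png

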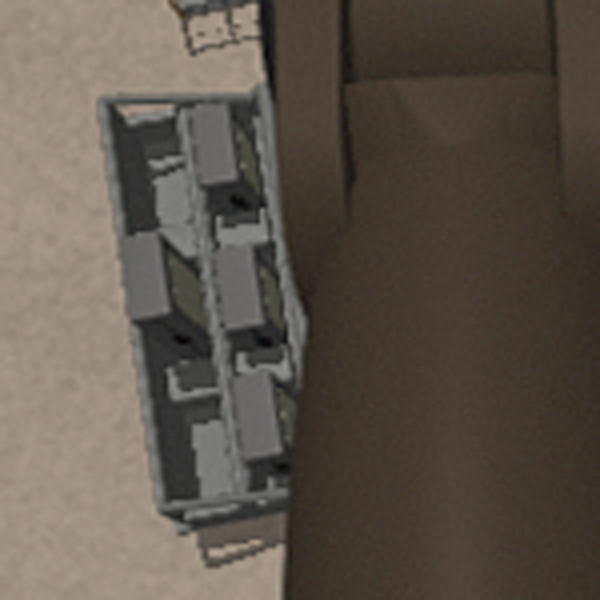

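Request:
servo_tool([
  {"travel": [0, 0.4, 0], "rotation": [0, 0, 0], "claw": 1},
  {"travel": [0, 0.8, 0], "rotation": [0, 0, 0], "claw": 1},
  {"travel": [-0.2, 1, -0.3], "rotation": [0, 0, 0], "claw": 1},
  {"travel": [-0.2, 1, -0.3], "rotation": [0, 0, 0], "claw": 1},
])

```text
t: 49.45
eef_pos: [536.0, -135.0, 213.4]
orientation: [0.001, 0.998, 0.061, 0.002]
force: [0.1, -0.0, 0.5]
grip_width: -0.2
```

Request:
servo_tool([
  {"travel": [0, 0.4, 0], "rotation": [0, 0, 0], "claw": 1},
  {"travel": [0, 0.8, 0], "rotation": [0, 0, 0], "claw": 1},
  {"travel": [0, 1, 0], "rotation": [0, 0, 0], "claw": 1},
  {"travel": [0, 1, 0], "rotation": [0, 0, 0], "claw": 1},
  {"travel": [0, 1, 0], "rotation": [0, 0, 0], "claw": 1},
  {"travel": [0, 1, 0], "rotation": [0, 0, 0], "claw": 1},
])

```text
t: 50.05
eef_pos: [551.2, -250.4, 210.3]
orientation: [-0.0, 0.998, 0.063, 0.0]
force: [0.3, 0.1, 0.8]
grip_width: -0.3
```

```bash
python3 - <<'E'
from h import *
s,p,Rm=pose(); print(s["t"],p,s["force"],s["qd"].round(3))
grab("side","s49");im=grab("top","t49");cv2.imwrite("pics/t49z.png",cv2.resize(im[120:270,110:260],None,fx=4,fy=4,interpolation=cv2.INTER_CUBIC))
E
```

```text
50.05 [ 551.17932501 -250.38559932  210.33358485] [0.29840101 0.12774698 0.81394972] [ 0.004 -0.009  0.004  0.001 -0.003 -0.002]
```

View pics/s49.png

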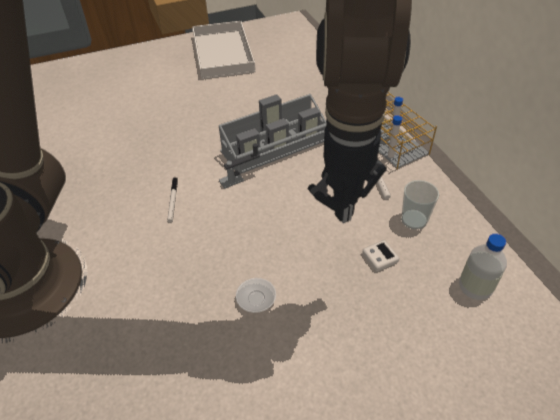

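View pics/t49z.png

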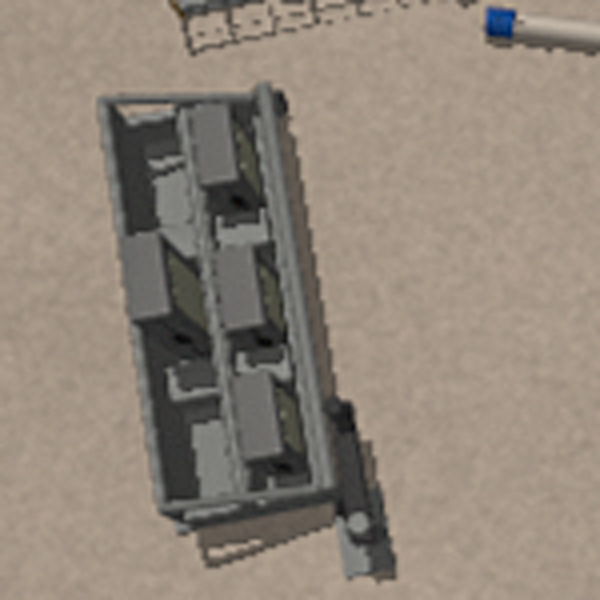

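View pics/t49.png

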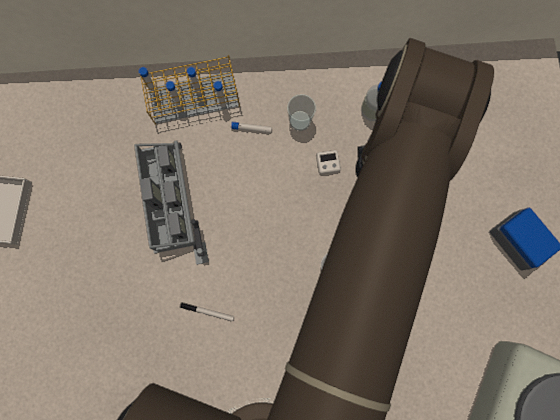

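```bash
python3 - <<'E'
from h import *
a=np.radians(97.1); M=np.array([[np.cos(a),np.sin(a)],[-np.sin(a),np.cos(a)]]);ctr=np.array([603.5,193.5])
for n,uv,z in(("s far",(212,145),86),("s mid",(238,290),86),("s near",(257,415),86),("long",(147,278),126),("bar far",(264,92),55),("bar near",(327,480),55),("pin",(344,415),87),("pivot",(358,524),59)):
    P=px2pl("top",[[uv[0]/4+110,uv[1]/4+120]],z)[0]; print(n,(M@(P[:2]-ctr)).round(1))
E
```

```text
s far [-17.5 -81.6]
s mid [-19.4   7.8]
s near [-19.   82.3]
long [22.   2.1]
bar far [ -47.8 -119.8]
bar near [-47.5 121.8]
pin [-67.8  92.1]
pivot [-61.6 151.2]
```

```bash
python3 - <<'E'
from h import *
sign_off(); print(get_state()["t"])
E
```

```text
the job is handed in; nothing more can be done
the job is handed in; nothing more can be done
```

I stood all four slide boxes found on the bench on end in the rack, closed the rail, then turned the turnbutton across it, and handed the job in at about 50 s. The three short boxes are in the front bays and the one long box is in the middle of the back row. I saw no fifth box in any view, so I took it as absent.

**Mishaps along the way:**
- **First box:** a wrong lift direction pressed it onto the bench at about 26 N, and it twisted in the grip. I laid it flat and regrasped it.
- **Rail, first push:** this reached about 71 N on the wrist (limit 120 N), with the finger tip dragged up by the bar. I continued from lower down with almost no force.

**Last checks:**
- **Boxes:** in the final side and top views all four stand upright. Measured from the top view, the short boxes sit at rack x −17.5 to −19.4 mm (centre line −21) and the long one at +22 mm (centre line +21). Their floor contact was felt as a clear rise in force while lowering each one.
- **Rail:** the bar lies parallel to the rack front at rack x about −48 mm (nominal −50), and it stopped moving as I pushed harder.
- **Turnbutton:** two readings disagree slightly. The wrist picture showed its arm parallel to the rail, while a coarse top-view reading gave about 0.1 rad, still under the 0.15 limit. It then took a 16 N push without moving further.
- **Robot:** clear of everything and at rest at hand-in.

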